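# Fetch the spindle spanner off its barbed hook and seat it on the lathe spindle

### The job

The chuck has to come off the lathe. Take the wide-jawed spindle spanner off its barbed hook on the tool rail, gently, because the hooks are only a push fit: raise it, tilt it and back its hole over the barb tip without straining the hook. Then lower it gently, jaws down, over the spindle flats in the gap between headstock and chuck until it is fully home, and let go of it standing upright there; leave everything else on rail and bench as it is.

Things in the scene. Friction and masses are not known exactly. Their poses are not given: they have to be found in the camera images.
- spanner: Spindle spanner, plain steel 8 mm flat, 0.27-0.43 kg, the widest jaw on the rail; hangs jaws down on any of the three hooks. Origin: centre of its hanging hole; x = thickness, y = width, z up the handle away from the jaws. Handle and the bar round the hole: 32 mm wide, parallel sides; bar ends 22 mm above the origin. Head 59 mm wide from z = -80 to the jaw tips at z = -126 mm.
- hole (a point): Same point as the spanner's origin: centre of the hanging hole, which runs through x, is 12 mm wide (y) and 19 mm high (z), upper and lower edges fully rounded (4 mm radius, round about y). Hanging, the hole's upper edge lies on the hook's shank, whose axis is then 6.5 mm above this point.
- throat (a point): Middle of the closed end of the spanner's jaw, 98 mm below the hole centre on the spanner's z axis; axes as the spanner's. The jaw is 33 mm wide and 28 mm deep, open downwards.
- rail: Fixed wooden tool rail on two posts and feet, 310 mm long (its y), front face at x = -7, top at z = 208 mm; origin on the bench under its middle. Three barbed hooks of 6 mm round steel wire point out along -x, shank axes level at z = 200 mm. They are only a push fit: a hard pull slides (40 N) or turns them (0.4 N m); loads above 12 N (1.2 kg) strain them.
- hook_a (a point): Middle of the rail's y = -85 mm hook socket, on the shank axis at the rail's x = 0; axes as the rail's. The bend where the shank turns up is 68 to 112 mm out from here (towards -x), and the hook is twisted about its shank, so the upturn leans sideways by up to 0.55 rad either way; both differ from hook to hook and are not measured: find them by feel or by eye.
- hook_b (a point): The same for the middle hook, y = 0. Profile of each hook in its own plane (wire axis, from the bend; wire radius 3 mm): upturn to a point 14 mm from the shank axis and 5 mm further out; from there the barb turns back to a tip 17 mm from the shank axis and 1 mm out. The bend is a plain corner. Slid out along the shank, the hole's upper edge meets the upturn.
- hook_c (a point): The same for the hook at y = +85 mm. A vertical spanner cannot pass the barb. With its top leaning 30 to 45 degrees towards the rail (jaws swung out), the hole follows the wire round the bend, then along the upturn, sideways too where that leans, and over the tip; at 40 degrees it has some 2 mm to spare along the hook, 3 mm to each side.
- lathe: Small green wood lathe, fixed. Origin on the bench under the spindle flats; y along the spindle, +y to the headstock, -y to chuck and tailstock; -x is the operator's side. Headstock: from y = 33 mm on, 110 mm wide, top at 206 mm; its round boss (radius 36 mm, tapering to 28 mm) reaches to the gap. Chuck on the other side of the gap: radius 45 mm, its rear rim tapered too. Bed top at 65 mm.
- flats (a point): Point on the spindle axis, 155 mm above the bench, mid-way in the 13 mm gap (along y) between boss and chuck; axes as the lathe's. Here the 36 mm spindle has two upright flats 31 mm apart (facing -x and +x), 18 mm high. The spanner goes over it from above, thickness along y. Home: the jaw's closed end rests on the spindle's top, 18 mm above this point; there it stands by itself.
- small_spanner: Small open-ended spanner, plain steel, same hanging end but a jaw only 18 mm wide and 112 mm from hole centre to jaw tips; hangs on another hook of the rail. Origin at the centre of its hanging hole. Not needed.
- calliper: Outside calliper, dark steel with a round brass joint and two bowed legs, hangs on the remaining hook. Origin at the centre of its hanging hole. Not needed.
- mallet: Round wooden turner's mallet standing on its head, 90 mm across, 192 mm high, beyond the lathe. Origin under its centre. Not needed.
- wax: Black tin with steel lid, 72 mm across, 50 mm high, on the bench. Origin under its centre. Not needed.
- blank: Pale wooden cylinder standing on end, 56 mm across, 110 mm high. Origin under its centre. Not needed.
- gouge: Turning gouge lying on the bench, wooden handle 200 mm and steel blade 150 mm. Origin under the ferrule, x towards the blade. Not needed.
- skew: Skew chisel lying on the bench, wooden handle 200 mm and broad steel blade 130 mm. Origin under the ferrule, x towards the blade. Not needed.
Things that resemble listed ones, but are neither listed nor needed, are in the scene too. Leave any pink or purple look-alike of the spanner alone.

How it is judged:
On the way, in this order (a step that is already met when the one before it is completed fails the run):
1. the spanner is off its hook, clear in front of the barb (x of spanner in the frame of rail below -0.135 m and height (world z) of spanner above 0.15 m and contact force between spanner and rail below 0.1 N), for 0.2 s.
2. the spanner is fully home on the spindle flats (horizontal distance between throat and flats below 0.006 m and z of throat in the frame of flats between 0.014 and 0.0205 m and angle between spanner's own z axis and vertical below 0.25 rad and angle between the x axis of spanner and the y axis of lathe, either way round below 0.3 rad), for 0.2 s.
At the end, for the whole second after the job is handed in: The spanner stands released and at rest on the spindle flats: middle of the jaw's closed end within 6 mm of the spindle axis point seen from above and 14 to 20.5 mm above it (18 is home), handle within 0.25 rad of upright, thickness along the spindle within 0.3 rad (all of step 2 and linear speed of spanner below 0.02 m/s and angular speed of spanner below 0.1 rad/s); the robot touches nothing.
It fails at once if the spanner strains its hook or the rail: more than 12 N between them (contact force between spanner and rail above 12 N).
It fails at once if the spanner is rammed against the lathe: more than 22 N (contact force between spanner and lathe above 22 N).
It fails at once if the robot pushes the rail or a hook: more than 15 N (contact force between any of the fingers, the arm and rail above 15 N).
It fails at once if the spanner is dropped (height (world z) of spanner below 0.1 m).
It fails at once if something else on rail or bench is disturbed: moved by more than 30 mm (distance of any of small_spanner, calliper, mallet, wax, blank, gouge, skew from where it was at the start of the episode above 0.03 m).
It also fails if it takes over 72 s, if anything falls off the work surface, if the arm or the gripper's body presses on something with over 40 N, if the wrist force passes 120 N, or if a joint passes its speed limit or range.

### The arm

A 7-joint arm with a two-finger parallel gripper is mounted at the origin on the work surface. World frame = base frame: x ahead of the robot, y to its left, z up, the work surface at z = 0. Lengths are in m, angles in rad, forces in N, time in s.
With the tool pointing down it reaches from about 0.425 to 0.875 m from the base axis. Payload 4.7 kg.
Tool frame: the origin (TCP) lies on the centre line of the jaws, within the pads' length; the fingertips stand 19 mm ahead of it and the grasp point (between the pads) is the TCP (ctrl.nose_length is the distance from the TCP to the fingertips, in m); z points along the fingers, x is the direction in which the jaws open and shut, and the axes are right-handed (so a half turn about z gives the same grasp; the last joint's range is limited). The gripper opens to 87 mm and grips with 3 to 60 N. Pads are 19 mm wide; open, the fingers measure 117 mm over their backs; the gripper's body (75 mm by 190 mm) begins 51 mm behind the grasp point.
Start: joints at [1.314, 0.321, -0.07, 1.45, 0.023, 1.371, -0.057], TCP at [0.174, -0.626, 0.211] pointing down, gripper open.
Joint ranges: [-2.86, 2.86], [-0.3, 2.09], [-1.38, 1.24], [0.06, 2.45], [-1.56, 4.7], [0.09, 2.05], [-2.69, 2.69]. Speed limits (rad/s): [2.57, 2.57, 3.14, 3.14, 3.14, 3.14, 3.14].

### API

Orientations are given as a rotation vector (axis times angle).
In Python, from bench import ctrl gives the robot as it stands. The module is installed in compiled form; this text tells all that it offers.
- The arm moves only by the shell command python3 -m crank 'ROWS' [OPENING] [FORCE]. ROWS is a JSON object of lists of equal length, an entry for each row: "dp": the shift along the tool's x, y, z in cm, a list of three; "delta_rot": the turn, a rotation vector about the tool's x, y, z in rad, a list of three. In form: {"dp": [[x, y, z], ...], "delta_rot": [[rx, ry, rz], ...]}. A call has exactly 8 rows; each row shifts and turns the commanded pose from where the row before left it, along the tool's axes as they then stand; what a row does not reach is not made up. A row lasts 1/10 s, in which the tool goes at most 50 mm and 8.59 degrees, less where a joint would pass 70% of its speed; a pose out of reach is approached as far as the arm can. A call with a gripper value outside its range is refused whole. OPENING is the finger opening in cm, from 0 to 8.7, set as the call begins (- or left out, the last holds). The fingers move at their own pace and stop on an object; FORCE is the grip in N (left out, the last holds). Time passes only in rows, so rows that do not move let the fingers close, or fill a call up. It gives the time, the measured TCP pose, the force and the opening at its end, in the units of the state.
- ctrl.get_state(): the state, without advancing time (a new reading comes with each control period).
- ctrl.get_image(name): name is "scene" or "top" or "wrist"; returns the picture (400x640x3 uint8, blue, green, red); there is no depth.
- ctrl.camera_info(name): a dict with "camera_matrix" (3x3 intrinsics, pixels), "D" ([k1, k2, p1, p2, k3] as OpenCV has them; the pictures are not rectified), "xyz" and "orientation" of the camera in the world. Camera axes: x right, y down, z forward; pixel columns grow to the right and rows downward; lengths in m; the calibration is good to about 2 mm. A picture is of the moment at which its call begins: read the wrist's pose just before it. camera_info takes no time and is no camera call; for the wrist camera it gives the pose at the moment of the call.
- ctrl.close_job(): hands the job in, once; it reports no verdict.
The state is a dict: "time": time; "joint_positions": joint angles; "qd": joint speeds; "joint_torque": joint torques, N m; "position": TCP position; "tool_rot": TCP orientation; "ft_force": force on the tool from outside, world axes, zero at the start; "torque": the same for the moment, N m; "grip_width": opening from 0.0 (shut) to 1.0 (fully open).
Only numpy, scipy, OpenCV 4.12 (cv2) and the standard library are available. Lean on these libraries where they do the work, as an engineer would, in place of code of your own. Each camera call takes 0.05 s, during which the arm holds its last target.

## Working session

There is one attempt and no reset: what is moved stays moved. The work goes in short steps, Python scripts to look and compute and a shell command to move; the robot and the scene stay as the last step left them, time stands still between calls to the robot, and variables do not carry over. Pictures are saved under pics/ and viewed, and the job is handed in when it is done.

```bash
mkdir -p pics; cat > h.py <<'E'
import numpy as np, cv2
from bench import ctrl
from scipy.spatial.transform import Rotation as R
def snap(n,f):
    ci=ctrl.camera_info(n); im=ctrl.get_image(n); cv2.imwrite('pics/'+f,im); np.save('pics/'+f+'.npy',np.array([ci],dtype=object),allow_pickle=True); return im,ci
def ci_of(f): return np.load('pics/'+f+'.npy',allow_pickle=True)[0]
def rot(ci):
    o=np.array(ci['orientation'],float)
    return R.from_rotvec(o).as_matrix() if o.shape==(3,) else o
def ray(ci,uv):
    K=np.array(ci['camera_matrix'],float);D=np.array(ci['D'],float)
    p=cv2.undistortPoints(np.array(uv,float).reshape(-1,1,2),K,D).reshape(-1,2)
    d=np.c_[p,np.ones(len(p))]@rot(ci).T
    return np.array(ci['xyz'],float),d
def onplane(ci,uv,axis,val):
    c,d=ray(ci,uv); t=(val-c[axis])/d[:,axis]; return c+t[:,None]*d
def proj(ci,P):
    Rm=rot(ci); P=np.atleast_2d(np.array(P,float))
    K=np.array(ci['camera_matrix'],float);D=np.array(ci['D'],float)
    pc=(P-np.array(ci['xyz'],float))@Rm
    return cv2.projectPoints(pc,np.zeros(3),np.zeros(3),K,D)[0].reshape(-1,2)
def tri(obs):
    A=np.zeros((3,3));b=np.zeros(3)
    for ci,uv in obs:
        c,d=ray(ci,[uv]);d=d[0]/np.linalg.norm(d[0]);M=np.eye(3)-np.outer(d,d);A+=M;b+=M@c
    return np.linalg.solve(A,b)
E
python3 - <<'E'
from h import *
np.set_printoptions(precision=4,suppress=True)
print(ctrl.get_state())
for n in ['scene','top','wrist']:
    im,ci=snap(n,n+'0.png'); print(n,ci)
E
```

```text
{'time': 0.0, 'joint_positions': array([ 1.3141,  0.3218, -0.07  ,  1.4517,  0.0226,  1.3708, -0.0569]), 'qd': array([-0.0007, -0.0009, -0.0004, -0.0003,  0.0008,  0.0006,  0.    ]), 'joint_torque': array([  0.    , -49.1288,  -0.4036, -31.2532,  -0.0638,   0.0438,
         0.0002]), 'position': array([ 0.1736, -0.6258,  0.2097]), 'tool_rot': array([-2.5001,  1.9007,  0.0024]), 'ft_force': array([ 0.5797,  0.4526, -0.3481]), 'torque': array([0.0035, 0.0029, 0.0306]), 'grip_width': 0.9999939975754071}
scene {'camera_matrix': array([[387.9274,   0.    , 320.8728],
       [  0.    , 387.9274, 198.8531],
       [  0.    ,   0.    ,   1.    ]]), 'D': array([-0.0088,  0.    ,  0.    ,  0.    ,  0.    ]), 'xyz': array([ 1.1473, -0.0449,  0.9306]), 'orientation': array([-1.9866, -1.6113,  0.5579])}
top {'camera_matrix': array([[442.5613,   0.    , 325.7122],
       [  0.    , 442.5613, 200.7369],
       [  0.    ,   0.    ,   1.    ]]), 'D': array([0.0223, 0.    , 0.    , 0.    , 0.    ]), 'xyz': array([0.3644, 0.0951, 1.5033]), 'orientation': array([-2.1304,  2.1925, -0.1425])}
wrist {'camera_matrix': array([[345.6015,   0.    , 314.4091],
       [  0.    , 345.6015, 205.1084],
       [  0.    ,   0.    ,   1.    ]]), 'D': array([-0.0775,  0.    ,  0.    ,  0.    ,  0.    ]), 'xyz': array([ 0.255 , -0.6029,  0.383 ]), 'orientation': array([ 2.2951, -1.7424, -0.2741])}
```

View pics/scene0.png

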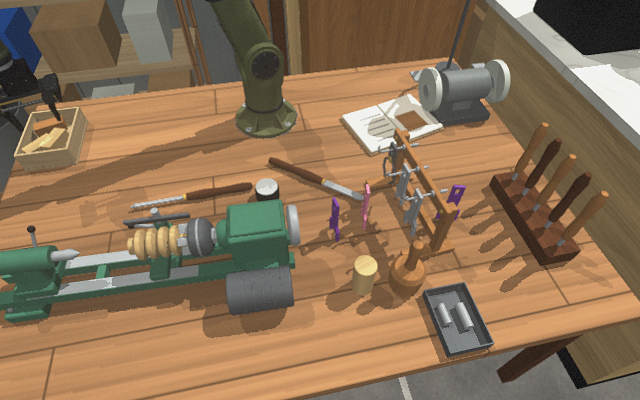

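View pics/top0.png

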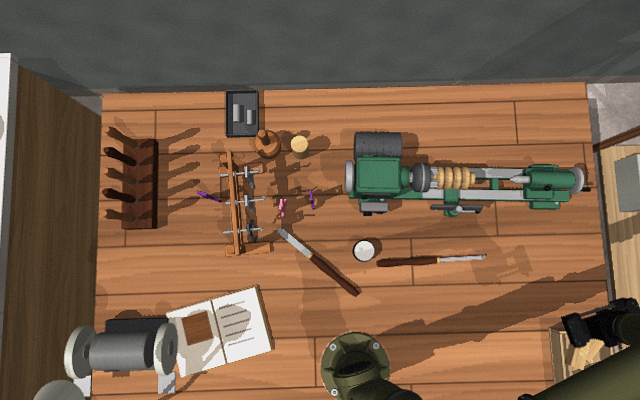

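View pics/wrist0.png

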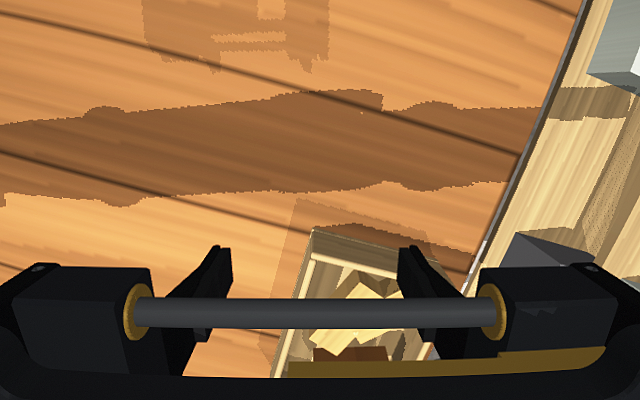

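The rail is at +y (top view around pixel (237,203)) with its hooks pointing towards the lathe, and the arm is on the far side. I'll zoom in on the details.

```bash
python3 - <<'E'
from h import *
a=cv2.imread('pics/scene0.png')[115:265,330:480]; cv2.imwrite('pics/z1.png',cv2.resize(a,None,fx=4,fy=4,interpolation=cv2.INTER_CUBIC))
a=cv2.imread('pics/top0.png')[140:260,190:330]; cv2.imwrite('pics/z2.png',cv2.resize(a,None,fx=5,fy=5,interpolation=cv2.INTER_CUBIC))
a=cv2.imread('pics/top0.png')[125:225,335:485]; cv2.imwrite('pics/z3.png',cv2.resize(a,None,fx=5,fy=5,interpolation=cv2.INTER_CUBIC))
E
```

```text
(no output)
```

View pics/z1.png

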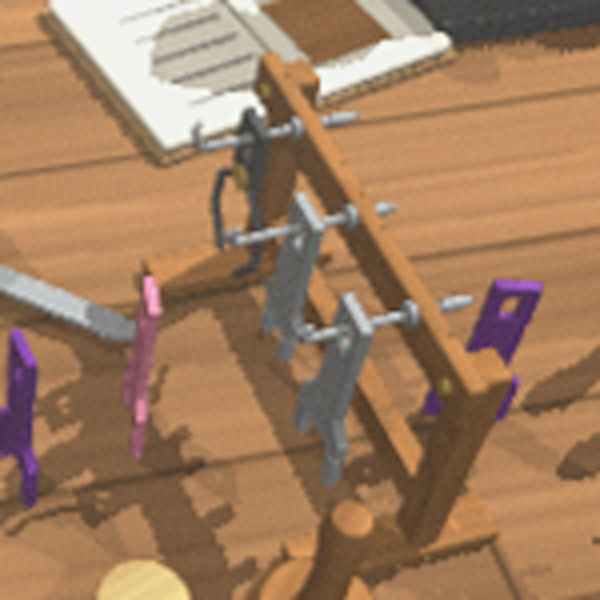

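View pics/z2.png

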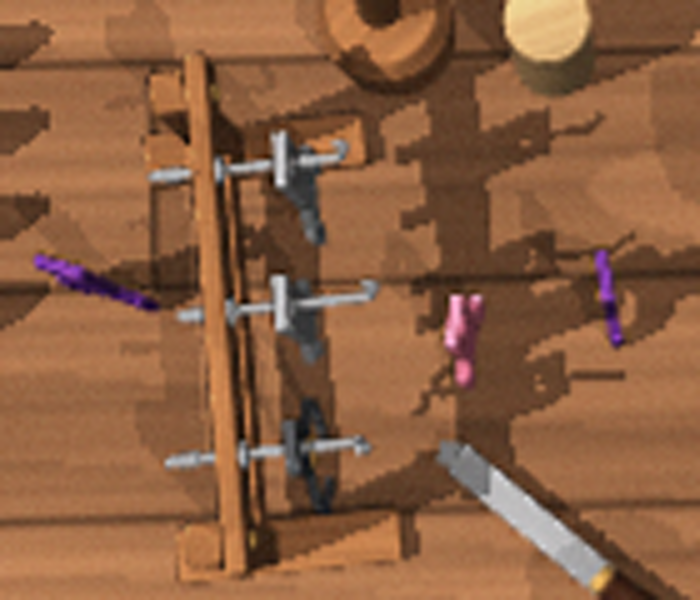

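View pics/z3.png

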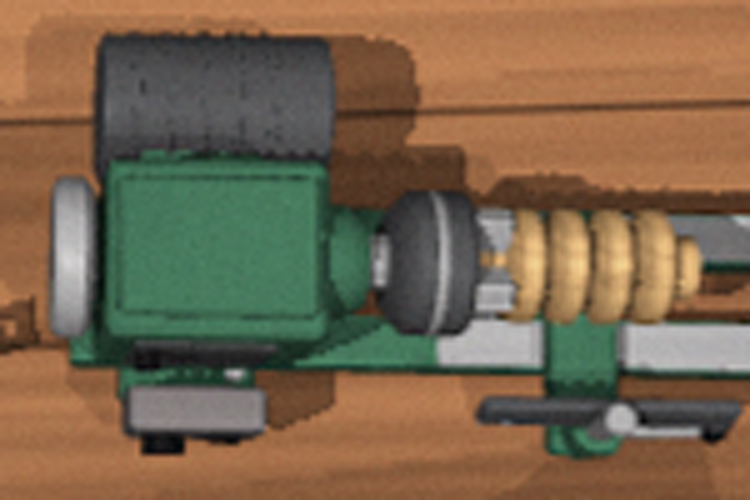

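```bash
python3 - <<'E'
from h import *
np.set_printoptions(precision=4,suppress=True)
ct=ci_of('top0.png'); cs=ci_of('scene0.png')
def t2(x,y): return (190+(x+.5)/5-.5,140+(y+.5)/5-.5)
def t3(x,y): return (335+(x+.5)/5-.5,125+(y+.5)/5-.5)
def s1(x,y): return (330+(x+.5)/4-.5,115+(y+.5)/4-.5)
f=onplane(ct,[t2(208,57),t2(247,572)],2,.208); print('rail front edge',f)
print('hooks base',onplane(ct,[t2(218,168),t2(232,310),t2(243,452)],2,.2))
print('hooks barb top',onplane(ct,[t2(342,150),t2(370,290),t2(360,444)],2,.214))
print('spanner tops',onplane(ct,[t2(280,160),t2(281,303),t2(292,445)],2,.215))
print('scene barbs',onplane(cs,[s1(198,130),s1(226,236),s1(302,328)],2,.21))
print('scene spanner top',onplane(cs,[s1(300,195),s1(322,222),s1(348,293),s1(372,328)],2,.215))
print('flats top z.173', onplane(ct,[t3(381,261)],2,.173))
print('chuck,boss', onplane(ct,[t3(435,190),t3(435,334),t3(370,210),t3(370,311)],2,.155))
print('headstock top corners',onplane(ct,[t3(118,172),t3(325,172),t3(118,318),t3(325,318)],2,.206))
s=ctrl.get_state()
Rt=R.from_rotvec(s['tool_rot']).as_matrix(); print(Rt)
cw=ci_of('wrist0.png'); print(Rt.T@(np.array(cw['xyz'])-s['position']), Rt.T@rot(cw))
E
```

```text
rail front edge [[0.6821 0.3593 0.208 ]
 [0.3763 0.3377 0.208 ]]
hooks base [[0.6162 0.3553 0.2   ]
 [0.5306 0.3473 0.2   ]
 [0.4464 0.3412 0.2   ]]
hooks barb top [[0.6223 0.2794 0.214 ]
 [0.5384 0.2639 0.214 ]
 [0.4482 0.2707 0.214 ]]
spanner tops [[0.6171 0.3158 0.215 ]
 [0.532  0.3158 0.215 ]
 [0.4487 0.31   0.215 ]]
scene barbs [[0.4442 0.268  0.21  ]
 [0.5392 0.2566 0.21  ]
 [0.6196 0.2781 0.21  ]]
scene spanner top [[0.5192 0.3119 0.215 ]
 [0.5443 0.3175 0.215 ]
 [0.603  0.3125 0.215 ]
 [0.6317 0.3167 0.215 ]]
flats top z.173 [[ 0.5952 -0.1801  0.173 ]]
chuck,boss [[ 0.642  -0.2196  0.155 ]
 [ 0.5518 -0.2146  0.155 ]
 [ 0.6306 -0.1787  0.155 ]
 [ 0.5673 -0.1754  0.155 ]]
headstock top corners [[ 0.6479 -0.0189  0.206 ]
 [ 0.6444 -0.1426  0.206 ]
 [ 0.5597 -0.0155  0.206 ]
 [ 0.5562 -0.1383  0.206 ]]
[[ 0.2675 -0.9636 -0.0005]
 [-0.9636 -0.2675  0.0014]
 [-0.0015  0.0001 -1.    ]]
[-0.0007 -0.0845 -0.1731] [[ 1.      0.0009  0.0011]
 [-0.0012  0.952   0.3061]
 [-0.0008 -0.3061  0.952 ]]
```

```bash
cat >> h.py <<'E'
def plan(ptgt,Rtgt,n,cur=None):
    s=ctrl.get_state() if cur is None else cur
    p=np.array(s['position']);R0=R.from_rotvec(s['tool_rot'])
    dr=(R0.inv()*R.from_matrix(Rtgt)).as_rotvec()/n
    S=np.zeros((3,3));Rk=R0
    for k in range(n): S+=Rk.as_matrix();Rk=Rk*R.from_rotvec(dr)
    dp=np.linalg.solve(S,np.array(ptgt)-p)*100
    print('n',n,'dp cm',np.round(dp,3),'|',np.linalg.norm(dp).round(2),'dr',np.round(dr,4),'|',np.linalg.norm(dr).round(4))
    return dp,dr
def tool(yaw,pitch=0):
    # yaw: azimuth of tool x; pitch>0: tool top leans toward +Y (rail side)
    R0=np.array([[1,0,0],[0,-1,0],[0,0,-1.]])
    return (R.from_rotvec([0,0,yaw])*R.from_rotvec([-pitch,0,0])*R.from_matrix(R0)).as_matrix()
def st():
    s=ctrl.get_state(); np.set_printoptions(precision=4,suppress=True)
    print('t',round(s['time'],2),'p',s['position'],'F',s['ft_force'].round(2),'T',s['torque'].round(3),'w',round(s['grip_width']*87,2),'q',s['joint_positions'].round(2))
    Rm=R.from_rotvec(s['tool_rot']).as_matrix(); print('x',Rm[:,0],'z',Rm[:,2]); return s
E
python3 - <<'E'
from h import *
np.set_printoptions(precision=4,suppress=True)
plan([.595,-.19,.40],tool(-.028),16)
ct=ci_of('top0.png'); cs=ci_of('scene0.png')
def t2(x,y): return (190+(x+.5)/5-.5,140+(y+.5)/5-.5)
print('pink', onplane(ct,[t2(458,297),t2(466,380),t2(600,255),t2(617,343)],2,.12))
print('mallet', onplane(ct,[t2(375,15)],2,.19),onplane(ct,[t2(390,30)],2,.07), 'blank',onplane(ct,[t2(547,20)],2,.11))
E
```

```text
n 16 dp cm [ 0.261 -4.048 -1.188] | 4.23 dr [-0.0001  0.0001 -0.0795] | 0.0795
pink [[0.5451 0.2209 0.12  ]
 [0.4925 0.2168 0.12  ]
 [0.5693 0.1309 0.12  ]
 [0.5131 0.1216 0.12  ]]
mallet [[0.7099 0.2619 0.19  ]] [[0.731  0.2674 0.07  ]] blank [[0.7246 0.1615 0.11  ]]
```

```bash
python3 -m crank '{"dp":[[0.26,-4.05,-2],[0.26,-4.05,-2],[0.26,-4.05,-2],[0.26,-4.05,-2],[0.26,-4.05,-2],[0.26,-4.05,-2],[0.26,-4.05,-2],[0.26,-4.05,-2]],"delta_rot":[[0,0,-0.0795],[0,0,-0.0795],[0,0,-0.0795],[0,0,-0.0795],[0,0,-0.0795],[0,0,-0.0795],[0,0,-0.0795],[0,0,-0.0795]]}' 5 5
python3 -m crank '{"dp":[[0.26,-4.05,-0.4],[0.26,-4.05,-0.4],[0.26,-4.05,-0.4],[0.26,-4.05,-0.4],[0.26,-4.05,-0.4],[0.26,-4.05,-0.4],[0.26,-4.05,-0.4],[0.26,-4.05,-0.4]],"delta_rot":[[0,0,-0.0795],[0,0,-0.0795],[0,0,-0.0795],[0,0,-0.0795],[0,0,-0.0795],[0,0,-0.0795],[0,0,-0.0795],[0,0,-0.0795]]}'
python3 - <<'E'
from h import *
st(); snap('wrist','w1.png')
E
```

```text
time: 0.95
position: [0.4575, -0.4764, 0.3709]
tool_rot: [-2.971, 1.019, 0.001]
ft_force: [0.3, -0.4, -0.2]
grip_width: 0.577
time: 1.75
position: [0.5956, -0.1883, 0.4022]
tool_rot: [-3.141, 0.039, 0.001]
ft_force: [0.6, 0.5, 0.5]
grip_width: 0.578
t 1.75 p [ 0.5956 -0.1883  0.4022] F [0.62 0.53 0.48] T [ 0.004 -0.156  0.023] w 50.27 q [ 0.65  0.29 -0.53  1.14  0.15  1.74  0.14]
x [ 0.9997 -0.0246 -0.0008] z [-0.0007  0.0003 -1.    ]
```

View pics/w1.png

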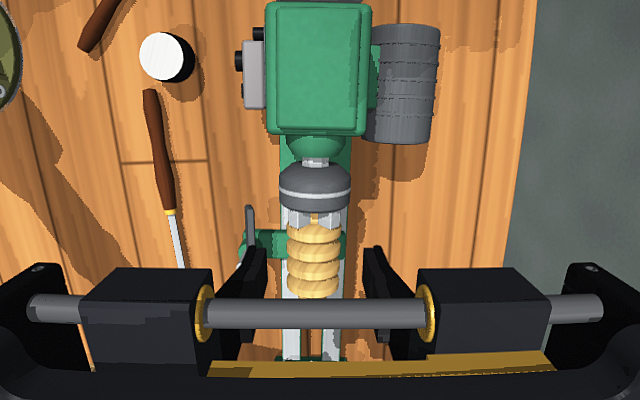

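The wrist view shows the gap at about (316,162), with the boss above it and the chuck below.

```bash
python3 - <<'E'
from h import *
a=cv2.imread('pics/w1.png')[120:215,250:380]; cv2.imwrite('pics/z4.png',cv2.resize(a,None,fx=6,fy=6,interpolation=cv2.INTER_CUBIC))
E
```

```text
(no output)
```

View pics/z4.png

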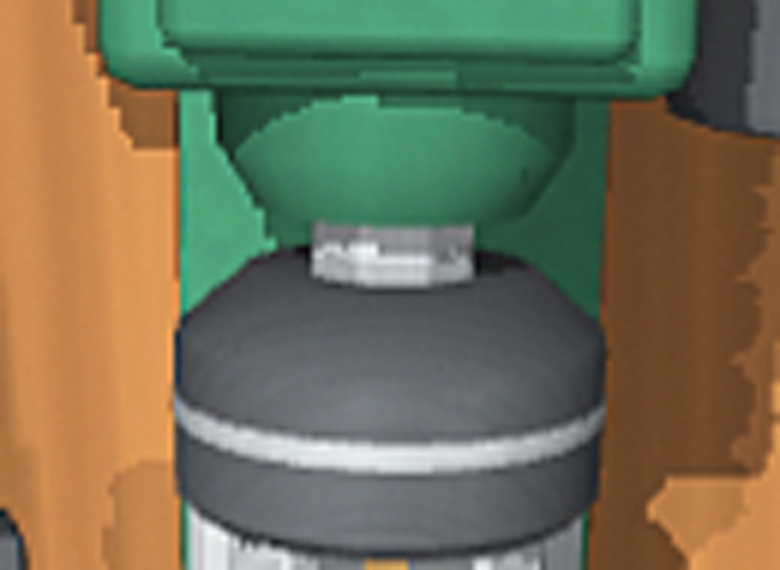

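```bash
python3 - <<'E'
from h import *
np.set_printoptions(precision=4,suppress=True)
c=ci_of('w1.png')
def z(x,y): return (250+(x+.5)/6-.5,120+(y+.5)/6-.5)
print('flat edges',onplane(c,[z(313,255),z(473,255)],2,.164))
print('boss front edge',onplane(c,[z(393,224)],2,.183))
print('chuck-side bottom',onplane(c,[z(393,285)],2,.173),onplane(c,[z(393,285)],2,.183))
print('chuck stripe',onplane(c,[z(174,405),z(606,405)],2,.155))
print('headstock low front corners',onplane(c,[z(102,75),z(696,80)],2,.155))
print('headstock top front', onplane(c,[z(165,50),z(635,50)],2,.206))
ct=ci_of('top0.png')
def t3(x,y): return (335+(x+.5)/5-.5,125+(y+.5)/5-.5)
print('top: steel l,r',onplane(ct,[t3(371,261),t3(389,261)],2,.173),'edges',onplane(ct,[t3(380,236),t3(380,287)],2,.164))
E
```

```text
flat edges [[ 0.5801 -0.1809  0.164 ]
 [ 0.6122 -0.1817  0.164 ]]
boss front edge [[ 0.5963 -0.1717  0.183 ]]
chuck-side bottom [[ 0.596  -0.1856  0.173 ]] [[ 0.5961 -0.1835  0.183 ]]
chuck stripe [[ 0.5495 -0.2137  0.155 ]
 [ 0.64   -0.2158  0.155 ]]
headstock low front corners [[ 0.5386 -0.145   0.155 ]
 [ 0.6577 -0.1488  0.155 ]]
headstock top front [[ 0.5571 -0.1359  0.206 ]
 [ 0.6396 -0.1378  0.206 ]]
top: steel l,r [[ 0.5954 -0.174   0.173 ]
 [ 0.5951 -0.185   0.173 ]] edges [[ 0.6124 -0.1822  0.164 ]
 [ 0.5806 -0.1805  0.164 ]]
```

```bash
python3 - <<'E'
from h import *
plan([.612,.205,.36],tool(.07),8)
E
```

```text
n 8 dp cm [ 0.305 -4.782  0.563] | 4.82 dr [-0.0007 -0.0003 -0.0099] | 0.0099
```

```bash
python3 -m crank '{"dp":[[0.3,-4.9,0.56],[0.3,-4.9,0.56],[0.3,-4.9,0.56],[0.3,-4.9,0.56],[0.3,-4.9,0.56],[0.3,-4.9,0.56],[0.3,-4.9,0.56],[0.3,-4.9,0.56]],"delta_rot":[[-0.0007,0,-0.0115],[-0.0007,0,-0.0115],[-0.0007,0,-0.0115],[-0.0007,0,-0.0115],[0,0,-0.0115],[0,0,-0.0115],[0,0,-0.0115],[0,0,-0.0115]]}'
python3 - <<'E'
from h import *
st(); im,c=snap('wrist','w2.png')
a=im[40:230,230:450]; cv2.imwrite('pics/z5.png',cv2.resize(a,None,fx=3.6,fy=3.15,interpolation=cv2.INTER_CUBIC))
E
```

```text
time: 2.6
position: [0.6143, 0.2034, 0.3567]
tool_rot: [3.137, 0.1, -0.0]
ft_force: [1.7, -0.3, 0.5]
grip_width: 0.573
t 2.6 p [0.6143 0.2034 0.3567] F [ 1.7  -0.26  0.5 ] T [-0.047 -0.168  0.035] w 49.81 q [ 0.14  0.37 -0.71  1.18  0.24  1.68 -0.45]
x [ 0.998   0.0634 -0.0004] z [-0.0001 -0.0034 -1.    ]
```

View pics/w2.png

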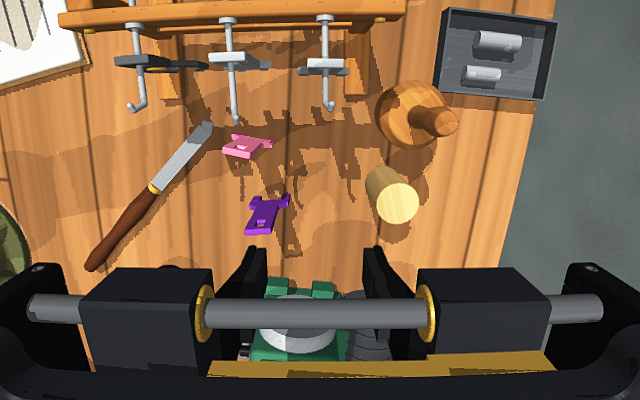

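```bash
python3 - <<'E'
from h import *
im=cv2.imread('pics/w2.png')
a=im[0:140,100:370]; cv2.imwrite('pics/z6.png',cv2.resize(a,None,fx=2.9,fy=2.9,interpolation=cv2.INTER_CUBIC))
a=im[0:140,270:380]; cv2.imwrite('pics/z7.png',cv2.resize(a,None,fx=4.2,fy=4.2,interpolation=cv2.INTER_CUBIC))
E
```

```text
(no output)
```

View pics/z6.png

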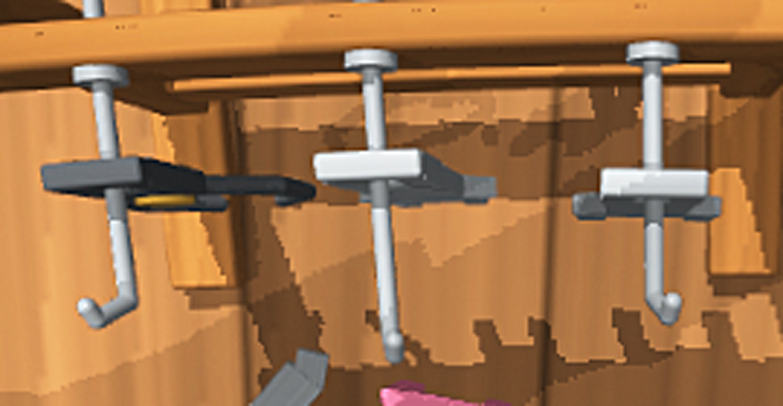

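View pics/z7.png

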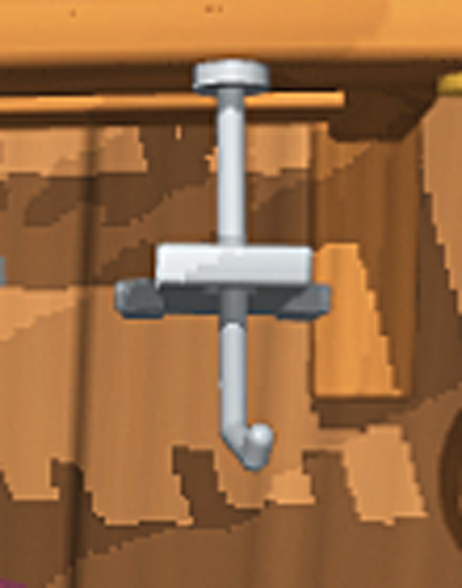

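Hook_a's spanner, the right one with its bar at about (326,62), has the wide head. Its hook leans to +x with the tip near (332,103). I'll fit the hook model.

```bash
cat >> h.py <<'E'
def z7(x,y): return (270+(x+.5)/4.2-.5,(y+.5)/4.2-.5)
def hookpts(S,a,b,phi):
    # S: world point socket (rail x=0) on shank axis, z .2 ; a yaw ; lean phi>0 toward world +X
    out=np.array([np.sin(a),-np.cos(a),0]); lat=np.array([np.cos(a),np.sin(a),0]); up=np.array([0,0,1.])
    d=lat*np.sin(phi)+up*np.cos(phi); S=np.array(S)
    return np.array([S,S+out*b,S+out*(b+.005)+d*.014,S+out*(b+.001)+d*.017])
E
python3 - <<'E'
from h import *
np.set_printoptions(precision=4,suppress=True)
c=ci_of('w2.png')
P=onplane(c,[z7(230,100),z7(231,200),z7(233,310),z7(234,400)],2,.2);print(P)
a=np.polyfit(P[:,1],P[:,0],1);print('yaw',-a[0])
print('bases(collar front)',onplane(c,[z7(231,75)],2,.2))
print('spanner bar top corners front', onplane(c,[z7(157,284),z7(310,284),z7(157,246),z7(312,246)],2,.215))
im=cv2.imread('pics/w2.png')
from scipy.optimize import minimize
best=None
print('collars L,M,R', onplane(c,[(100+100/2.9,72/2.9),(100+370/2.9,57/2.9),(100+652/2.9,50/2.9)],2,.2))
E
```

```text
[[0.6134 0.3488 0.2   ]
 [0.615  0.3292 0.2   ]
 [0.617  0.307  0.2   ]
 [0.6186 0.2883 0.2   ]]
yaw 0.08666657891228283
bases(collar front) [[0.6133 0.3537 0.2   ]]
spanner bar top corners front [[0.6008 0.3103 0.215 ]
 [0.632  0.3123 0.215 ]
 [0.6004 0.3176 0.215 ]
 [0.6317 0.3197 0.215 ]]
collars L,M,R [[0.4442 0.3403 0.2   ]
 [0.5286 0.3473 0.2   ]
 [0.6134 0.3539 0.2   ]]
```

```bash
python3 - <<'E'
from h import *
np.set_printoptions(precision=2,suppress=True)
c=ci_of('w2.png');im=cv2.imread('pics/w2.png')
big=cv2.resize(im[60:140,290:370],None,fx=5,fy=5,interpolation=cv2.INTER_CUBIC)
tiles=[]
for b in (.074,.080):
  row=[]
  for phi in (.25,.4,.55):
    t=big.copy()
    h=hookpts([.6126,.362,.2],.082,b,phi)
    q=(proj(c,h)-[290,60]+.5)*5-.5
    for i in range(3): cv2.line(t,tuple(np.round(q[i]).astype(int).tolist()),tuple(np.round(q[i+1]).astype(int).tolist()),(0,0,255),1)
    for i in (2,3): cv2.circle(t,tuple(np.round(q[i]).astype(int).tolist()),int(3*345/330*5),(0,255,0) if i==3 else (255,0,0),1)
    cv2.putText(t,f'{b} {phi}',(5,15),0,.5,(0,0,0))
    row.append(t[100:300,60:310])
  tiles.append(np.hstack(row))
cv2.imwrite('pics/fit1.png',np.vstack(tiles))
E
```

```text
(no output)
```

View pics/fit1.png

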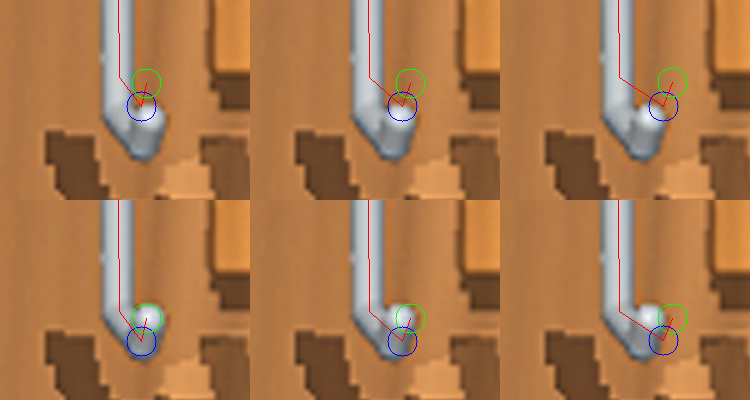

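```bash
python3 - <<'E'
from h import *
plan([.6163,.315,.275],tool(.078,-.26),8)
E
```

```text
n 8 dp cm [ 0.17  -1.118  1.138] | 1.6 dr [ 0.0319  0.0004 -0.0001] | 0.0319
```

```bash
python3 -m crank '{"dp":[[0.17,-1.12,1.14],[0.17,-1.12,1.14],[0.17,-1.12,1.14],[0.17,-1.12,1.14],[0.17,-1.12,1.14],[0.17,-1.12,1.14],[0.17,-1.12,1.14],[0.17,-1.12,1.14]],"delta_rot":[[0.032,0,-0.001],[0.032,0,-0.001],[0.032,0,-0.001],[0.032,0,-0.001],[0.032,0,-0.001],[0.032,0,-0.001],[0.032,0,-0.001],[0.032,0,-0.001]]}'
python3 - <<'E'
from h import *
st(); im,c=snap('wrist','w3.png'); plan([.6163,.315,.1965],tool(.078,-.26),8)
E
```

```text
time: 3.45
position: [0.6214, 0.3012, 0.2756]
tool_rot: [-2.886, -0.103, 0.013]
ft_force: [0.6, 0.2, -0.4]
grip_width: 0.573
t 3.45 p [0.6214 0.3012 0.2756] F [ 0.63  0.15 -0.43] T [-0.314 -0.116  0.005] w 49.87 q [ 0.19  0.42 -0.77  1.32  0.06  1.4  -0.45]
x [0.9975 0.0711 0.0001] z [-0.0177  0.2505 -0.9679]
n 8 dp cm [-0.039  0.087  0.974] | 0.98 dr [ 0.0006  0.0001 -0.0008] | 0.001
```

View pics/w3.png

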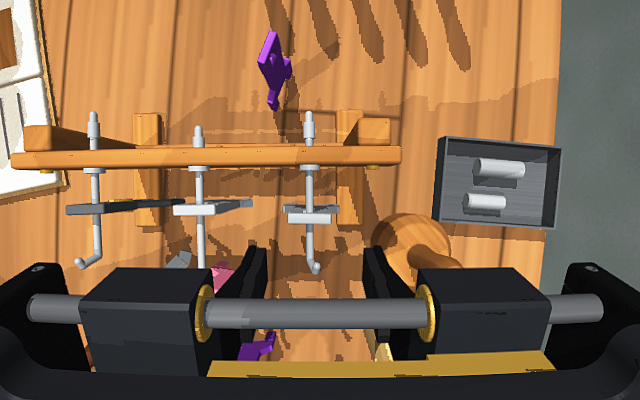

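```bash
python3 - <<'E'
from h import *
im=cv2.imread('pics/w3.png')
a=im[130:280,265:365]; cv2.imwrite('pics/z8.png',cv2.resize(a,None,fx=4,fy=4,interpolation=cv2.INTER_CUBIC))
c=ci_of('w3.png')
t=cv2.resize(im[130:280,265:365],None,fx=4,fy=4,interpolation=cv2.INTER_CUBIC)
h=hookpts([.6126,.362,.2],.082,.0805,.27)
q=(proj(c,h)-[265,130]+.5)*4-.5
for i in range(3): cv2.line(t,tuple(np.round(q[i]).astype(int).tolist()),tuple(np.round(q[i+1]).astype(int).tolist()),(0,0,255),1)
cv2.circle(t,tuple(np.round(q[3]).astype(int).tolist()),12,(0,255,0),1)
cv2.imwrite('pics/z8b.png',np.hstack([cv2.imread('pics/z8.png'),t]))
E
```

```text
(no output)
```

View pics/z8b.png

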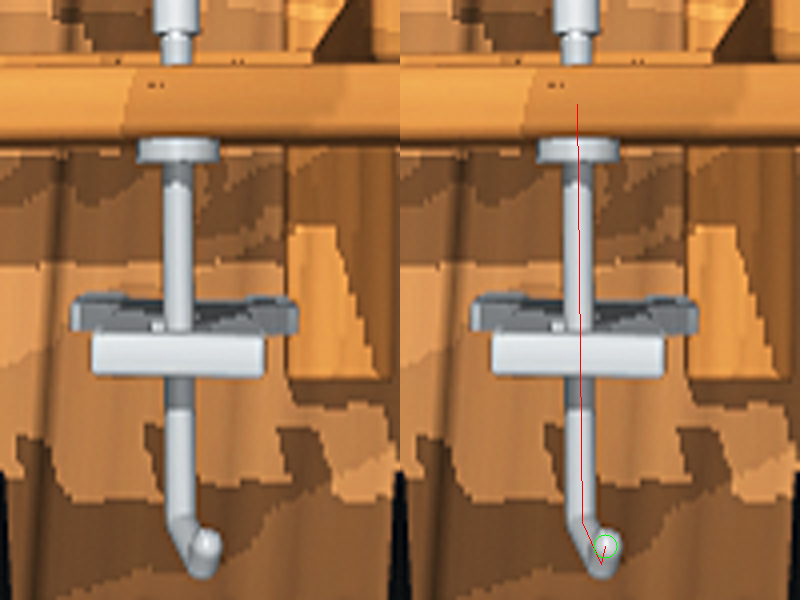

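```bash
python3 - <<'E'
from h import *
np.set_printoptions(precision=4,suppress=True)
c=ci_of('w3.png')
f=lambda x,y:(265+(x+.5)/4-.5,130+(y+.5)/4-.5)
P=onplane(c,[f(92,334),f(263,334),f(95,375),f(265,377)],2,.2155);print(P,P.mean(0))
print(onplane(c,[f(92,296),f(296,298)],2,.1135))
print('jaw',onplane(c,[f(186,296)],2,.1135))
plan([P.mean(0)[0],.315,.1965],tool(.078,-.26),8)
E
```

```text
[[0.6005 0.3183 0.2155]
 [0.6314 0.3205 0.2155]
 [0.6016 0.3109 0.2155]
 [0.6323 0.3128 0.2155]] [0.6164 0.3156 0.2155]
[[0.5926 0.3191 0.1135]
 [0.6444 0.3223 0.1135]]
jaw [[0.6164 0.3208 0.1135]]
n 8 dp cm [-0.037  0.087  0.974] | 0.98 dr [ 0.0006  0.0001 -0.0008] | 0.001
```

```bash
python3 -m crank '{"dp":[[-0.1,0.09,0.97],[-0.1,0.09,0.97],[-0.1,0.09,0.97],[0,0.09,0.97],[0,0.09,0.97],[0,0.09,0.97],[0,0.09,0.97],[0,0.09,0.97]],"delta_rot":[[0,0,-0.001],[0,0,-0.001],[0,0,-0.001],[0,0,-0.001],[0,0,-0.001],[0,0,-0.001],[0,0,-0.001],[0,0,-0.001]]}'
python3 - <<'E'
from h import *
st(); plan([.6164,.3153,.1965],tool(.078,-.26),8)
im,c=snap('wrist','w4.png')
E
```

```text
time: 4.3
position: [0.6174, 0.3139, 0.1987]
tool_rot: [-2.886, -0.116, 0.011]
ft_force: [0.4, -0.1, 0.6]
grip_width: 0.578
t 4.3 p [0.6174 0.3139 0.1987] F [ 0.4  -0.13  0.56] T [-0.256 -0.114  0.015] w 50.32 q [ 0.18  0.46 -0.76  1.43  0.09  1.26 -0.45]
x [0.9968 0.0797 0.0027] z [-0.0173  0.2498 -0.9681]
n 8 dp cm [-0.012 -0.011  0.031] | 0.03 dr [ 0.0009 -0.0003  0.0003] | 0.001
```

View pics/w4.png

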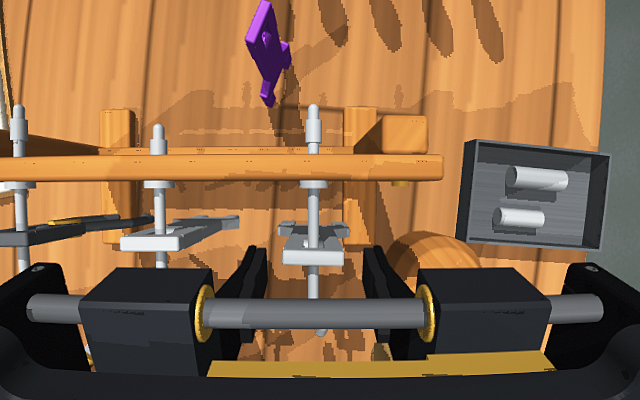

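```bash
python3 -m crank '{"dp":[[-0.05,-0.05,0.1],[-0.05,-0.05,0.1],[0,0,0],[0,0,0],[0,0,0],[0,0,0],[0,0,0],[0,0,0]],"delta_rot":[[0,0,0],[0,0,0],[0,0,0],[0,0,0],[0,0,0],[0,0,0],[0,0,0],[0,0,0]]}' 3.5 3
python3 - <<'E'
from h import *
st(); plan([.6164,.3153,.1965],tool(.078,-.26),8)
im,c=snap('wrist','w5.png'); cv2.imwrite('pics/z9.png',cv2.resize(im[200:320,240:390],None,fx=5,fy=5,interpolation=cv2.INTER_CUBIC))
E
```

```text
time: 5.15
position: [0.6164, 0.3151, 0.1979]
tool_rot: [-2.886, -0.115, 0.011]
ft_force: [-0.4, -0.5, -0.4]
grip_width: 0.401
t 5.15 p [0.6164 0.3151 0.1979] F [-0.42 -0.52 -0.41] T [-0.338 -0.1   -0.015] w 34.93 q [ 0.18  0.46 -0.76  1.43  0.09  1.25 -0.45]
x [0.9968 0.0795 0.0028] z [-0.0172  0.2498 -0.9681]
n 8 dp cm [0.    0.002 0.017] | 0.02 dr [ 0.0009 -0.0003  0.0003] | 0.001
```

View pics/z9.png

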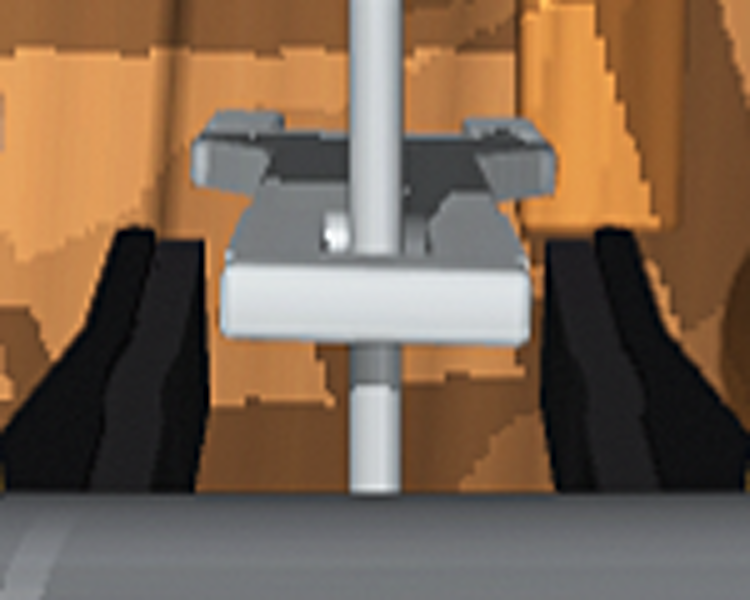

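```bash
python3 -m crank '{"dp":[[0,0,0],[0,0,0],[0,0,0],[0,0,0],[0,0,0],[0,0,0],[0,0,0],[0,0,0]],"delta_rot":[[0,0,0],[0,0,0],[0,0,0],[0,0,0],[0,0,0],[0,0,0],[0,0,0],[0,0,0]]}' 2.8 5
python3 -c "
from h import *
st()"
```

```text
time: 6.0
position: [0.6164, 0.3152, 0.1979]
tool_rot: [-2.886, -0.116, 0.01]
ft_force: [0.9, -0.4, -0.0]
grip_width: 0.369
t 6.0 p [0.6164 0.3152 0.1979] F [ 0.9  -0.43 -0.03] T [-0.267 -0.25  -0.077] w 32.1 q [ 0.18  0.46 -0.76  1.43  0.09  1.25 -0.45]
x [0.9968 0.0796 0.0029] z [-0.0171  0.2499 -0.9681]
```

```bash
cat > pl.py <<'E'
import numpy as np, heapq
from scipy.spatial.transform import Rotation as R
phi=.27
def wire():
    P=np.array([[-60,0,0],[0,0,0],[5,14*np.sin(phi),14*np.cos(phi)],[1,17*np.sin(phi),17*np.cos(phi)]],float) # u,lat,z
    out=[]
    for a,b in zip(P[:-1],P[1:]):
        n=int(np.ceil(np.linalg.norm(b-a)/.5)); out+= [a+(b-a)*k/n for k in range(n)]
    return np.array(out+[P[-1]])
W=wire()
def sdf(q):  # q in spanner frame (n(out), y, zs) mm
    x,y,z=q[...,0],q[...,1],q[...,2]
    def box(cx,hx,cy,hy,cz,hz):
        d=np.stack([abs(x-cx)-hx,abs(y-cy)-hy,abs(z-cz)-hz],-1)
        return np.linalg.norm(np.maximum(d,0),axis=-1)+np.minimum(d.max(-1),0)
    def caps(cz):
        yy=np.maximum(abs(y)-16,0); return np.sqrt(x**2+yy**2+(z-cz)**2)-4
    return np.minimum.reduce([caps(13.5),box(0,4,0,16,17.75,4.25),caps(-13.5),box(0,4,0,16,-46,32.5),box(0,4,11,5,0,13.5),box(0,4,-11,5,0,13.5)])
def clr(c,th,roll=0):
    # c hole centre (u,lat,z) array (N,3)
    n=np.array([np.cos(th),0,np.sin(th)]);zs=np.array([-np.sin(th),0,np.cos(th)]);y=np.array([0,1.,0])
    y,zs=y*np.cos(roll)-zs*np.sin(roll)*1, zs*np.cos(roll)+y*np.sin(roll)
    M=np.stack([n,y,zs],1)
    c=np.atleast_2d(c); o=np.empty(len(c))
    for i in range(0,len(c),4000):
        d=W[None]-c[i:i+4000,None]
        o[i:i+4000]=sdf(d@M).min(1)-3
    return o
E
cat > pl2.py <<'E'
from pl import *
def widest(th,roll=0,h=1.0):
    us=np.arange(-12,34+h,h);ls=np.arange(-3,9+h,h);zz=np.arange(-16,34+h,h)
    G=np.stack(np.meshgrid(us,ls,zz,indexing='ij'),-1);C=clr(G.reshape(-1,3),th,roll).reshape(G.shape[:3])
    # start: best cell at u=-12
    i0=np.unravel_index(C[0].argmax(),C[0].shape);s=(0,)+tuple(i0)
    best=np.full(C.shape,-99.);prev={};best[s]=C[s];H=[(-C[s],0.0,s)]
    done=np.zeros(C.shape,bool)
    while H:
        nb,_,c=heapq.heappop(H)
        if done[c]:continue
        done[c]=True
        if G[c][0]>=30: break
        for d in ((1,0,0),(-1,0,0),(0,1,0),(0,-1,0),(0,0,1),(0,0,-1),(1,0,1),(1,0,-1),(-1,0,1),(0,1,1),(1,1,0),(1,1,1)):
            m=tuple(np.add(c,d))
            if any(k<0 or k>=C.shape[i] for i,k in enumerate(m)): continue
            v=min(-nb,C[m])
            if v>best[m]: best[m]=v;prev[m]=c;heapq.heappush(H,(-v,0,m))
    path=[c]
    while path[-1] in prev: path.append(prev[path[-1]])
    return best[c],[ (G[p],C[p]) for p in path[::-1]]
if __name__=='__main__':
    for deg in (30,34,38,42,46,50):
        for roll in (0,.15,.27):
            print(deg,roll,round(widest(np.radians(deg),roll)[0],2))
E
python3 pl2.py
```

```text
30 0 0.47
30 0.15 0.63
30 0.27 0.62
34 0 0.6
34 0.15 1.01
34 0.27 1.06
38 0 0.71
38 0.15 1.4
38 0.27 1.48
42 0 0.85
42 0.15 1.54
42 0.27 1.87
46 0 0.96
46 0.15 1.61
46 0.27 1.72
50 0 1.07
50 0.15 1.62
50 0.27 1.51
```

```bash
cat > pl3.py <<'E'
from pl import *
import pl
def Ms(th,roll):
    # spanner axes in (u,lat,z) : tilt th then roll about u
    n=np.array([np.cos(th),0,np.sin(th)]);zs=np.array([-np.sin(th),0,np.cos(th)]);y=np.array([0,1.,0])
    Rl=np.array([[1,0,0],[0,np.cos(roll),np.sin(roll)],[0,-np.sin(roll),np.cos(roll)]]) # z->+lat
    return Rl@np.stack([n,y,zs],1)
def clr2(c,th,roll):
    M=Ms(th,roll);c=np.atleast_2d(c);o=np.empty(len(c))
    for i in range(0,len(c),4000):
        o[i:i+4000]=sdf((W[None]-c[i:i+4000,None])@M).min(1)-3
    return o
pl.clr=clr2
import pl2; pl2.clr=clr2
if __name__=='__main__':
    for deg in (38,42,46):
        for roll in (0,.1,.15,.2,.25):
            print(deg,roll,round(pl2.widest(np.radians(deg),roll)[0],2))
    b,p=pl2.widest(np.radians(42),.2)
    for c,v in p: print(c,round(v,2))
    zz=np.arange(-8,8,.5)
    for u in (-30,-20,-14):
      for deg in (0,15,30,42):
        v=clr2(np.c_[np.full(len(zz),u),np.zeros(len(zz)),zz],np.radians(deg),.2*deg/42);k=v.argmax();print(u,deg,zz[k],round(v[k],2))
E
python3 pl3.py
```

```text
38 0 0.71
38 0.1 1.32
38 0.15 1.64
38 0.2 1.68
38 0.25 1.72
42 0 0.85
42 0.1 1.59
42 0.15 1.78
42 0.2 2.12
42 0.25 2.13
46 0 0.96
46 0.1 1.66
46 0.15 1.99
46 0.2 2.22
46 0.25 2.38
[-12.   0.   0.] 3.0
[-11.   0.   0.] 3.0
[-10.   0.   0.] 3.0
[-9.  0.  0.] 3.0
[-8.  0.  0.] 3.0
[-7.  0.  0.] 3.0
[-6.  0.  0.] 3.0
[-5.  0.  0.] 2.96
[-4.  0.  1.] 2.66
[-3.  1.  2.] 2.42
[-2.  1.  3.] 2.62
[-1.  1.  4.] 2.72
[-1.  1.  5.] 2.43
[0. 2. 6.] 2.24
[0. 2. 7.] 2.44
[1. 2. 8.] 2.13
[1. 2. 9.] 2.12
[ 1.  3. 10.] 2.31
[ 2.  3. 11.] 2.18
[ 2.  3. 12.] 2.37
[ 2.  3. 13.] 2.17
[ 3.  4. 14.] 2.44
[ 3.  4. 15.] 2.49
[ 3.  4. 16.] 2.16
[ 4.  4. 17.] 2.35
[ 4.  4. 18.] 2.16
[ 5.  5. 19.] 2.82
[ 5.  5. 20.] 2.65
[ 5.  5. 21.] 2.35
[ 6.  5. 22.] 3.08
[ 6.  4. 22.] 2.14
[ 6.  4. 23.] 2.31
[ 6.  4. 24.] 2.56
[ 5.  4. 25.] 2.13
[ 5.  4. 26.] 2.32
[ 5.  4. 27.] 2.6
[ 5.  3. 27.] 2.42
[ 5.  3. 28.] 2.9
[ 4.  3. 29.] 2.47
[ 3.  3. 30.] 2.24
[ 2.  3. 31.] 2.15
[ 2.  3. 32.] 2.81
[ 1.  3. 33.] 2.72
[ 0.  3. 34.] 2.64
[ 0.  2. 34.] 2.5
[ 0.  1. 34.] 2.37
[ 0.  0. 34.] 2.24
[ 1.  0. 33.] 2.32
[ 1. -1. 33.] 2.19
[ 
[... 733 characters left out ...]
96
[28. -3. -3.] 3.29
[27. -3. -3.] 2.35
[27. -3. -4.] 2.68
[27. -3. -5.] 3.01
[27. -3. -6.] 3.34
[26. -3. -6.] 2.4
[26. -3. -7.] 2.73
[26. -3. -8.] 3.06
[26. -3. -9.] 3.39
[25. -3. -9.] 2.44
[ 25.  -3. -10.] 2.78
[ 25.  -3. -11.] 3.11
[ 24.  -3. -11.] 2.17
[ 24.  -3. -12.] 2.49
[ 24.  -3. -13.] 2.82
[ 24.  -3. -14.] 3.15
[ 23.  -3. -14.] 2.22
[ 23.  -3. -15.] 2.55
[ 24.  -3. -16.] 3.82
[ 25.  -3. -16.] 4.76
[ 26.  -3. -16.] 5.7
[ 27.  -3. -16.] 6.64
[ 28.  -3. -16.] 7.58
[ 29.  -3. -16.] 8.52
[ 30.  -3. -16.] 9.47
-30 0 -3.5 3.0
-30 15 0.0 3.0
-30 30 0.0 3.0
-30 42 0.0 3.0
-20 0 -3.5 3.0
-20 15 0.0 3.0
-20 30 0.0 3.0
-20 42 0.0 3.0
-14 0 -3.5 3.0
-14 15 0.0 3.0
-14 30 0.0 3.0
-14 42 0.0 3.0
```

```bash
cat > pl4.py <<'E'
from pl3 import *
WP=[(-33.5,0,-6.5,0,0),(-33.5,0,-.5,0,0),(-10,0,0,42,.2),(-4.5,.2,.5,42,.2),(-2,.9,3.2,42,.2),(0,1.7,6.5,42,.2),(1.5,2.5,10.5,42,.2),(3,3.5,14.5,42,.2),(5,4.7,19.5,42,.2),(6,4.7,22.5,42,.2),(9,4.7,26,42,.2),(20,4.7,36,42,.2),(60,4.7,40,30,.15)]
if __name__=='__main__':
    for a,b in zip(WP[:-1],WP[1:]):
        v=[]
        for t in np.linspace(0,1,9):
            p=np.array(a)*(1-t)+np.array(b)*t
            v.append(clr2(p[:3],np.radians(p[3]),p[4])[0])
        print(a,b,np.round(v,2))
E
python3 pl4.py
```

```text
(-33.5, 0, -6.5, 0, 0) (-33.5, 0, -0.5, 0, 0) [0.   0.75 1.5  2.25 3.   3.   3.   3.   3.  ]
(-33.5, 0, -0.5, 0, 0) (-10, 0, 0, 42, 0.2) [3.   2.99 2.98 2.98 2.98 2.98 2.98 2.99 3.  ]
(-10, 0, 0, 42, 0.2) (-4.5, 0.2, 0.5, 42, 0.2) [3.   2.97 2.91 2.89 2.93 2.94 2.93 2.92 2.9 ]
(-4.5, 0.2, 0.5, 42, 0.2) (-2, 0.9, 3.2, 42, 0.2) [2.9  2.88 2.87 2.85 2.83 2.81 2.79 2.75 2.73]
(-2, 0.9, 3.2, 42, 0.2) (0, 1.7, 6.5, 42, 0.2) [2.73 2.63 2.55 2.5  2.47 2.47 2.5  2.55 2.63]
(0, 1.7, 6.5, 42, 0.2) (1.5, 2.5, 10.5, 42, 0.2) [2.63 2.63 2.63 2.56 2.45 2.32 2.23 2.18 2.18]
(1.5, 2.5, 10.5, 42, 0.2) (3, 3.5, 14.5, 42, 0.2) [2.18 2.2  2.22 2.24 2.27 2.29 2.31 2.34 2.36]
(3, 3.5, 14.5, 42, 0.2) (5, 4.7, 19.5, 42, 0.2) [2.36 2.38 2.41 2.43 2.45 2.47 2.5  2.54 2.64]
(5, 4.7, 19.5, 42, 0.2) (6, 4.7, 22.5, 42, 0.2) [2.64 2.64 2.64 2.63 2.64 2.66 2.71 2.77 2.86]
(6, 4.7, 22.5, 42, 0.2) (9, 4.7, 26, 42, 0.2) [2.86 3.07 3.33 3.63 3.97 4.33 4.72 5.13 5.56]
(9, 4.7, 26, 42, 0.2) (20, 4.7, 36, 42, 0.2) [ 5.56  7.07  8.68 10.36 12.07 13.82 15.59 17.38 19.17]
(20, 4.7, 36, 42, 0.2) (60, 4.7, 40, 30, 0.15) [19.17 23.11 27.19 31.38 35.69 40.11 44.62 49.21 53.89]
```

```bash
python3 -m crank '{"dp":[[0,0,0],[0,0,0],[0,0,0],[0,0,0],[0,0,0],[0,0,0],[0,0,0],[0,0,0]],"delta_rot":[[0,0,0],[0,0,0],[0,0,0],[0,0,0],[0,0,0],[0,0,0],[0,0,0],[0,0,0]]}' 2.6 50
cat > tg.py <<'E'
from h import *
from pl3 import Ms
B=np.array([.6192,.2818,.2]); A=.082
F=np.array([[np.sin(A),-np.cos(A),0],[np.cos(A),np.sin(A),0],[0,0,1.]]).T # cols u,lat,z
REF=dict(p=np.array([.6164,.3152,.1979]),R=R.from_rotvec([-2.886,-.116,.010]).as_matrix(),hole=np.array([.6164,.3155,.1935]))
Rs0=F@Ms(0,0)
try:
    _d=np.load('ref.npy',allow_pickle=True)[0]; REF.update(_d)
except Exception: pass
hT=REF['R'].T@(REF['hole']-REF['p']); RT=REF['R'].T@REF.get('Rs0',Rs0)   # hole & spanner axes in tool
def target(u,l,z,deg,roll):
    Rs=F@Ms(np.radians(deg),roll); Rt=Rs@RT.T
    return B+F@np.array([u,l,z])/1000-Rt@hT, Rt
def where():
    s=ctrl.get_state(); Rt=R.from_rotvec(s['tool_rot']).as_matrix()
    h=F.T@(s['position']+Rt@hT-B)*1000; Rs=F.T@Rt@RT
    print('t',round(s['time'],2),'hole u,l,z',h.round(2),'tilt',np.degrees(np.arcsin(np.clip(-Rs[0,2],-1,1))).round(1),'roll',np.arctan2(Rs[1,2],Rs[2,2]).round(3),'yaw',np.arctan2(Rs[0,1],Rs[1,1]).round(3),'F',s['ft_force'].round(2),'T',s['torque'].round(3),'w',round(s['grip_width']*87,2),'qd',np.abs(s['qd']).max().round(3))
def to(n,*w): return plan(*target(*w),n)
E
python3 - <<'E'
from tg import *
s=st()
np.save('ref.npy',np.array([dict(p=s['position'],R=R.from_rotvec(s['tool_rot']).as_matrix())],dtype=object),allow_pickle=True)
E
python3 - <<'E'
from tg import *
where(); to(8,-33.5,0,-.5,0,0)
E
```

```text
time: 6.8
position: [0.6164, 0.3151, 0.1979]
tool_rot: [-2.886, -0.115, 0.011]
ft_force: [1.1, -0.5, -0.7]
grip_width: 0.337
t 6.8 p [0.6164 0.3151 0.1979] F [ 1.12 -0.5  -0.66] T [-0.29  -0.347 -0.047] w 29.33 q [ 0.18  0.46 -0.76  1.43  0.09  1.25 -0.45]
x [0.9968 0.0795 0.0028] z [-0.0172  0.2499 -0.9681]
t 6.8 hole u,l,z [-3.382e+01 -3.000e-02 -6.500e+00] tilt 0.0 roll -0.0 yaw 0.0 F [ 1.12 -0.5  -0.66] T [-0.29  -0.347 -0.047] w 29.33 qd 0.001
n 8 dp cm [ 0.001 -0.015 -0.074] | 0.08 dr [0. 0. 0.] | 0.0
```

```bash
python3 -m crank '{"dp":[[0,-0.015,-0.075],[0,-0.015,-0.075],[0,-0.015,-0.075],[0,-0.015,-0.075],[0,-0.015,-0.075],[0,-0.015,-0.075],[0,-0.015,-0.075],[0,-0.015,-0.075]],"delta_rot":[[0,0,0],[0,0,0],[0,0,0],[0,0,0],[0,0,0],[0,0,0],[0,0,0],[0,0,0]]}'
python3 - <<'E'
from tg import *
where(); snap('wrist','w6.png'); im=cv2.imread('pics/w6.png'); cv2.imwrite('pics/z10.png',cv2.resize(im[200:320,240:390],None,fx=5,fy=5,interpolation=cv2.INTER_CUBIC))
to(16,-10,0,0,42,.2)
E
```

```text
time: 7.6
position: [0.6163, 0.3148, 0.204]
tool_rot: [-2.886, -0.116, 0.011]
ft_force: [0.8, -0.9, -3.4]
grip_width: 0.337
t 7.6 hole u,l,z [-33.44  -0.11  -0.34] tilt 0.0 roll 0.0 yaw -0.0 F [ 0.81 -0.86 -3.38] T [-0.526 -0.154  0.041] w 29.33 qd 0.014
n 16 dp cm [0.002 0.13  0.016] | 0.13 dr [-0.0457 -0.0126 -0.0016] | 0.0474
```

View pics/z10.png

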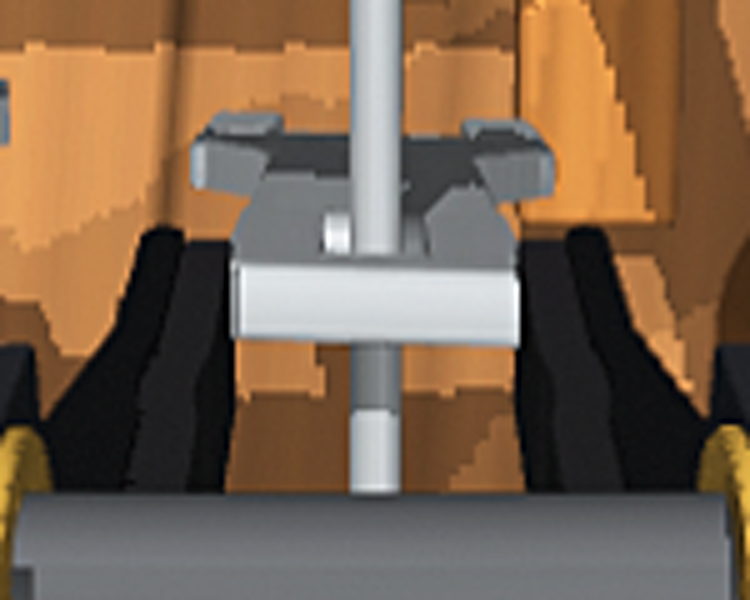

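```bash
python3 - <<'E'
from tg import *
to(8,-22,0,-.2,21,.1)
E
```

```text
n 8 dp cm [ 0.005  0.124 -0.009] | 0.12 dr [-0.0458 -0.0125  0.0007] | 0.0475
```

```bash
python3 -m crank '{"dp":[[0,0.125,-0.01],[0,0.125,-0.01],[0.01,0.125,-0.01],[0,0.125,-0.01],[0.01,0.125,-0.01],[0,0.125,-0.01],[0.01,0.125,-0.01],[0,0.125,-0.01]],"delta_rot":[[-0.046,-0.0125,0],[-0.046,-0.0125,0],[-0.046,-0.0125,0.001],[-0.046,-0.0125,0.001],[-0.046,-0.0125,0.001],[-0.046,-0.0125,0.001],[-0.046,-0.0125,0.001],[-0.046,-0.0125,0.001]]}'
python3 - <<'E'
from tg import *
where(); to(8,-10,0,0.2,42,.2)
E
```

```text
time: 8.45
position: [0.6177, 0.3055, 0.2039]
tool_rot: [3.016, 0.13, -0.139]
ft_force: [0.0, -0.0, -2.4]
grip_width: 0.335
t 8.45 hole u,l,z [-22.47   0.06  -0.27] tilt 21.1 roll 0.1 yaw 0.0 F [ 0.02 -0.03 -2.44] T [ 0.338 -0.306 -0.029] w 29.11 qd 0.448
n 8 dp cm [0.002 0.133 0.041] | 0.14 dr [-0.0455 -0.0119 -0.0039] | 0.0472
```

```bash
python3 -m crank '{"dp":[[0,0.133,0.04],[0,0.133,0.04],[0,0.133,0.04],[0,0.133,0.04],[0,0.133,0.04],[0,0.133,0.04],[0,0.133,0.04],[0,0.133,0.04]],"delta_rot":[[-0.0455,-0.012,-0.004],[-0.0455,-0.012,-0.004],[-0.0455,-0.012,-0.004],[-0.0455,-0.012,-0.004],[-0.0455,-0.012,-0.004],[-0.0455,-0.012,-0.004],[-0.0455,-0.012,-0.004],[-0.0455,-0.012,-0.004]]}'
python3 - <<'E'
from tg import *
where(); im,c=snap('wrist','w7.png'); to(8,-2,.9,3.2,42,.2)
im,c=snap('scene','s7.png');cv2.imwrite('pics/z11.png',cv2.resize(im[115:265,330:480],None,fx=4,fy=4,interpolation=cv2.INTER_CUBIC))
E
```

```text
time: 9.25
position: [0.6187, 0.295, 0.2032]
tool_rot: [2.642, 0.175, -0.235]
ft_force: [0.4, 0.6, -3.9]
grip_width: 0.338
t 9.25 hole u,l,z [-10.57  -0.1   -0.21] tilt 41.9 roll 0.199 yaw -0.002 F [ 0.42  0.62 -3.88] T [ 1.039 -0.418  0.011] w 29.37 qd 0.381
n 8 dp cm [ 0.01   0.141 -0.003] | 0.14 dr [0.0001 0.0002 0.0007] | 0.0007
```

View pics/w7.png

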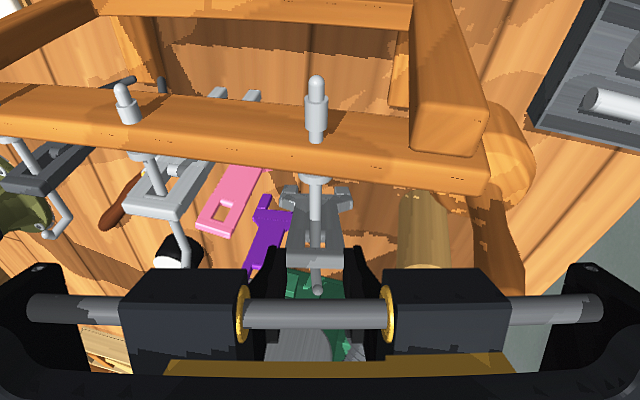

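View pics/z11.png

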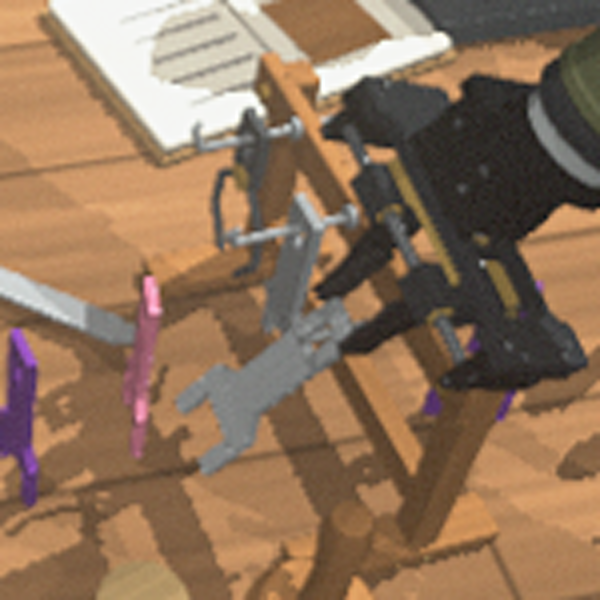

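```bash
python3 - <<'E'
from tg import *
to(4,-4.3,.3,.6,42,.2)
E
cat >> tg.py <<'E'
def path(ns,ws):
    s=ctrl.get_state(); cur=dict(position=np.array(s['position']),tool_rot=np.array(s['tool_rot']))
    for n,w in zip(ns,ws):
        P,Rt=target(*w); plan(P,Rt,n,cur); cur=dict(position=P,tool_rot=R.from_matrix(Rt).as_rotvec())
E
python3 - <<'E'
from tg import *
path([4,4],[(-4.4,.3,.6,42,.2),(-2,.9,3.2,42,.2)])
E
```

```text
n 4 dp cm [0.018 0.199 0.028] | 0.2 dr [-0.0004  0.0002  0.0013] | 0.0013
n 4 dp cm [0.018 0.197 0.027] | 0.2 dr [-0.0004  0.0002  0.0013] | 0.0013
n 4 dp cm [ 0.002  0.084 -0.031] | 0.09 dr [ 0. -0.  0.] | 0.0
```

```bash
python3 -m crank '{"dp":[[0.02,0.2,0.03],[0.02,0.2,0.03],[0.02,0.2,0.03],[0.02,0.2,0.03],[0,0.085,-0.03],[0,0.085,-0.03],[0,0.085,-0.03],[0,0.085,-0.03]],"delta_rot":[[0,0,0.001],[0,0,0.001],[0,0,0.001],[0,0,0.001],[0,0,0],[0,0,0],[0,0,0],[0,0,0]]}'
python3 - <<'E'
from tg import *
where(); path([8,8,8],[(0,1.7,6.5,42,.2),(1.5,2.5,10.5,42,.2),(3,3.5,14.5,42,.2)])
E
```

```text
time: 10.15
position: [0.621, 0.284, 0.2086]
tool_rot: [2.641, 0.169, -0.233]
ft_force: [-0.8, 0.3, -2.5]
grip_width: 0.338
t 10.15 hole u,l,z [0.63 1.35 5.23] tilt 42.0 roll 0.201 yaw 0.003 F [-0.79  0.32 -2.53] T [ 1.028 -0.466  0.046] w 29.4 qd 0.011
n 8 dp cm [ 0.001  0.001 -0.018] | 0.02 dr [-0.0001  0.     -0.0003] | 0.0003
n 8 dp cm [ 0.     0.04  -0.037] | 0.05 dr [ 0. -0.  0.] | 0.0
n 8 dp cm [ 0.003  0.04  -0.037] | 0.05 dr [ 0. -0.  0.] | 0.0
```

```bash
python3 - <<'E'
from tg import *
from pl3 import clr2
print(clr2([.63,1.35,5.23],np.radians(42),.2))
path([3,5],[(.2,1.8,7,42,.2),(1.5,2.5,10.5,42,.2)])
E
```

```text
[2.5272378]
n 3 dp cm [ 0.003  0.015 -0.061] | 0.06 dr [-0.0002  0.0001 -0.0009] | 0.0009
n 5 dp cm [ 0.     0.056 -0.051] | 0.08 dr [ 0. -0.  0.] | 0.0
```

```bash
python3 -m crank '{"dp":[[0,0.02,-0.06],[0,0.02,-0.06],[0,0.02,-0.06],[0.01,0.055,-0.05],[0,0.055,-0.05],[0,0.055,-0.05],[0,0.055,-0.05],[0,0.055,-0.05]],"delta_rot":[[0,0,-0.001],[0,0,-0.001],[0,0,0],[0,0,0],[0,0,0],[0,0,0],[0,0,0],[0,0,0]]}'
python3 - <<'E'
from tg import *
from pl3 import clr2
where(); path([8,8,8],[(3,3.5,14.5,42,.2),(5,4.7,19.5,42,.2),(9,4.7,26,42,.2)])
E
```

```text
time: 10.95
position: [0.6223, 0.283, 0.2137]
tool_rot: [2.641, 0.171, -0.234]
ft_force: [0.4, 1.0, -5.4]
grip_width: 0.335
t 10.95 hole u,l,z [ 1.74  2.51 10.3 ] tilt 42.0 roll 0.201 yaw 0.001 F [ 0.37  0.96 -5.39] T [ 1.146 -0.413  0.048] w 29.13 qd 0.007
n 8 dp cm [ 0.002  0.039 -0.041] | 0.06 dr [-0.0001  0.0001 -0.0001] | 0.0001
n 8 dp cm [ 0.003  0.052 -0.045] | 0.07 dr [ 0. -0.  0.] | 0.0
n 8 dp cm [-0.016  0.081 -0.048] | 0.1 dr [ 0. -0.  0.] | 0.0
```

```bash
python3 -m crank '{"dp":[[0,0.04,-0.04],[0,0.04,-0.04],[0.01,0.04,-0.04],[0,0.04,-0.04],[0,0.04,-0.04],[0.01,0.04,-0.04],[0,0.04,-0.04],[0,0.04,-0.04]],"delta_rot":[[0,0,0],[0,0,0],[0,0,0],[0,0,0],[0,0,0],[0,0,0],[0,0,0],[0,0,0]]}'
python3 - <<'E'
from tg import *
where(); snap('wrist','w8.png');where(); path([8,8],[(5,4.7,19.5,42,.2),(9,4.7,26,42,.2)])
im=cv2.imread('pics/w8.png');cv2.imwrite('pics/z12.png',cv2.resize(im[160:320,240:400],None,fx=4,fy=4,interpolation=cv2.INTER_CUBIC))
E
```

```text
time: 11.75
position: [0.6232, 0.2817, 0.2173]
tool_rot: [2.64, 0.172, -0.236]
ft_force: [-2.1, -2.4, -10.9]
grip_width: 0.339
t 11.75 hole u,l,z [ 3.11  3.3  13.84] tilt 42.0 roll 0.202 yaw 0.001 F [ -2.09  -2.37 -10.91] T [ 1.534 -0.33  -0.086] w 29.53 qd 0.007
t 11.8 hole u,l,z [ 3.18  3.36 13.96] tilt 42.0 roll 0.202 yaw 0.001 F [ -2.8   -2.53 -12.5 ] T [ 1.516 -0.306 -0.154] w 29.81 qd 0.002
n 8 dp cm [ 0.003  0.053 -0.053] | 0.07 dr [-0.      0.0002 -0.    ] | 0.0002
n 8 dp cm [-0.016  0.081 -0.048] | 0.1 dr [ 0. -0.  0.] | 0.0
```

View pics/z12.png

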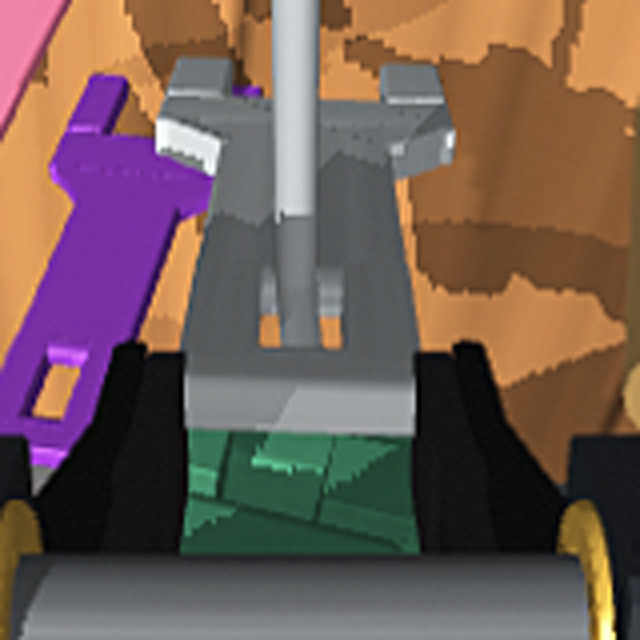

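```bash
python3 -m crank '{"dp":[[0,-0.05,0.05],[0,-0.05,0.05],[0,-0.05,0.05],[0,0,0],[0,0,0],[0,0,0],[0,0,0],[0,0,0]],"delta_rot":[[0,0,0],[0,0,0],[0,0,0],[0,0,0],[0,0,0],[0,0,0],[0,0,0],[0,0,0]]}'
python3 - <<'E'
from tg import *
where()
E
```

```text
time: 12.6
position: [0.623, 0.2823, 0.2162]
tool_rot: [2.641, 0.171, -0.234]
ft_force: [-1.5, -2.4, -9.4]
grip_width: 0.339
t 12.6 hole u,l,z [ 2.43  3.22 12.77] tilt 42.0 roll 0.201 yaw 0.001 F [-1.46 -2.39 -9.44] T [ 1.279 -0.256 -0.069] w 29.52 qd 0.001
```

```bash
cat > ov.py <<'E'
from tg import *
HE_t=np.array([-.0007,-.0845,-.1731]);HE_R=np.array([[1,.0009,.0011],[-.0012,.952,.3061],[-.0008,-.3061,.952]])
def overlay(f,out,box,k,b=None,phi=.27,hooky=None):
    c=ci_of(f);im=cv2.imread('pics/'+f)
    Rt=rot(c)@HE_R.T; p=np.array(c['xyz'])-Rt@HE_t
    hole=p+Rt@hT; Rs=Rt@RT
    print('hole',F.T@(hole-B)*1000)
    x0,y0,x1,y1=box
    t=cv2.resize(im[y0:y1,x0:x1],None,fx=k,fy=k,interpolation=cv2.INTER_CUBIC)
    def L(P,col,closed=False):
        q=((proj(c,P)-[x0,y0]+.5)*k-.5).round().astype(int)
        cv2.polylines(t,[q.reshape(-1,1,2)],closed,col,1)
    def S(P): return hole+np.array(P)@Rs.T/1000
    for x in(-4,4):
        L(S([[x,-16,22],[x,16,22],[x,16,-80],[x,29.5,-80],[x,29.5,-126],[x,16.5,-126],[x,16.5,-98],[x,-16.5,-98],[x,-16.5,-126],[x,-29.5,-126],[x,-29.5,-80],[x,-16,-80]]),(0,255,0) if x>0 else (0,160,0),True)
        L(S([[x,-6,13.5-0],[x,6,13.5],[x,6,-13.5],[x,-6,-13.5]]),(255,255,0),True)
    L(S([[0,-6,9.5],[0,6,9.5],[0,6,-9.5],[0,-6,-9.5]]),(0,255,255),True)
    h=hookpts([.6126,.362,.2],.082,.0805,phi)
    L(h,(0,0,255))
    cv2.imwrite('pics/'+out,t)
E
python3 - <<'E'
from ov import *
overlay('w8.png','o8.png',(230,150,400,320),3.5)
overlay('w6.png','o6.png',(230,150,400,320),3.5)
a=np.hstack([cv2.imread('pics/o8.png')[:,:400],cv2.imread('pics/o6.png')[:,:400]]);cv2.imwrite('pics/o86.png',a)
E
```

```text
hole [ 2.16319726  3.80776325 13.87403789]
hole [-33.76634602   0.12047683  -0.17700382]
```

View pics/o86.png

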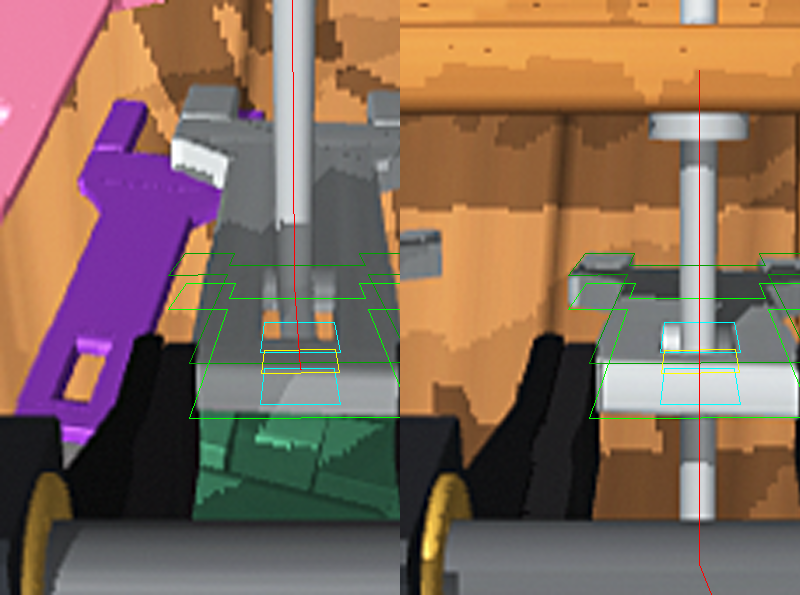

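```bash
python3 - <<'E'
from ov import *
import ov
RT0=RT.copy()
for d in (8,14):
    # rotate spanner relative to tool about its y by -d (less tilt)
    ov.RT=RT0@R.from_euler('y',np.radians(d)).as_matrix()
    for f in ('w7.png','w8.png'):
        overlay(f,f'o_{f[:2]}_{d}.png',(230,150,400,320),3)
a=np.vstack([np.hstack([cv2.imread(f'pics/o_{f}_{d}.png')[:300,:400] for d in (8,14)]) for f in('w7','w8')]);cv2.imwrite('pics/oo.png',a)
E
```

```text
hole [-11.5465081    0.39476306  -0.18660954]
hole [ 2.16319726  3.80776325 13.87403789]
hole [-11.5465081    0.39476306  -0.18660954]
hole [ 2.16319726  3.80776325 13.87403789]
```

View pics/oo.png

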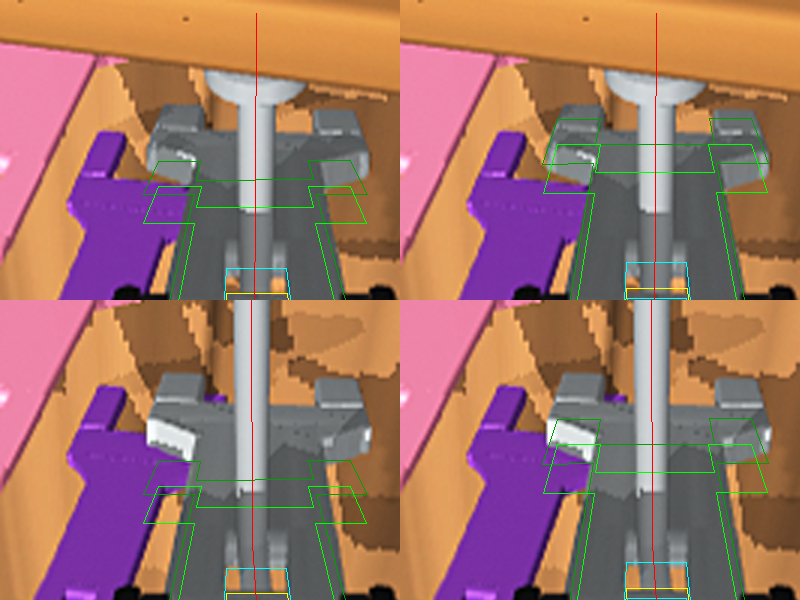

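```bash
python3 - <<'E'
from pl3 import *
for z in (13,11,9,7,5,3,1,0):
    U,L=np.meshgrid(np.arange(-14,12,.5),np.arange(-1,6,.5),indexing='ij')
    c=np.c_[U.ravel(),L.ravel(),np.full(U.size,z)]
    v=clr2(c,np.radians(22),.2);k=v.argmax();print(z,c[k],v[k].round(2), clr2([2.4*z/12.8,3.2*z/12.8,z],np.radians(22),.2).round(2))
E
```

```text
13 [11.5  3.5 13. ] 3.15 [-0.24]
11 [11.5  4.  11. ] 1.97 [0.11]
9 [11.5  5.   9. ] 0.57 [-0.49]
7 [-0.5  1.   7. ] 0.06 [-1.51]
5 [-2.5 -0.5  5. ] 1.13 [-1.83]
3 [-3.5  0.5  3. ] 2.6 [-1.34]
1 [-14.   0.   1.] 2.8 [-0.28]
0 [-14.   0.   0.] 3.0 [0.28]
```

```bash
cat >> tg.py <<'E'
import os
def slip(d):
    global hT,RT
    M=R.from_euler('y',np.radians(d)).as_matrix()
    # rotate about TCP in spanner frame
    hs=RT.T@hT; RT=RT@M; hT=RT@hs
E
python3 - <<'E'
from tg import *
import tg
tg.slip(20)
where()
path([3,2,3],[(-1,1.2,7,22,.2),(-3.8,.4,3,22,.2),(-10,0,0,22,.2)])
E
```

```text
t 12.6 hole u,l,z [ 1.08  3.09 12.09] tilt 22.0 roll 0.2 yaw 0.001 F [-1.46 -2.39 -9.44] T [ 1.279 -0.256 -0.069] w 29.52 qd 0.001
n 3 dp cm [-0.029 -0.144  0.126] | 0.19 dr [-0.0002  0.0001 -0.0003] | 0.0004
n 2 dp cm [-0.    -0.218  0.116] | 0.25 dr [0. 0. 0.] | 0.0
n 3 dp cm [ 0.006 -0.23  -0.006] | 0.23 dr [0. 0. 0.] | 0.0
```

```bash
python3 -m crank '{"dp":[[-0.03,-0.14,0.13],[-0.03,-0.14,0.13],[-0.03,-0.14,0.13],[0,-0.22,0.12],[0,-0.22,0.12],[0,-0.22,0],[0,-0.22,0],[0,-0.22,0]],"delta_rot":[[0,0,0],[0,0,0],[0,0,0],[0,0,0],[0,0,0],[0,0,0],[0,0,0],[0,0,0]]}'
python3 - <<'E'
from tg import *
import tg
tg.slip(20)
where()
im,c=snap('wrist','w9.png');cv2.imwrite('pics/z13.png',cv2.resize(im[160:320,240:400],None,fx=4,fy=4,interpolation=cv2.INTER_CUBIC))
path([8,8],[(-20,0,-1,0,0),(-20,0,-5,0,0)])
E
```

```text
time: 13.4
position: [0.6188, 0.2929, 0.2039]
tool_rot: [2.641, 0.171, -0.234]
ft_force: [-0.5, 0.4, -3.8]
grip_width: 0.336
t 13.4 hole u,l,z [-9.82 -0.29 -0.21] tilt 22.0 roll 0.2 yaw 0.001 F [-0.53  0.44 -3.77] T [ 1.02  -0.352  0.02 ] w 29.25 qd 0.026
n 8 dp cm [-0.003 -0.097 -0.029] | 0.1 dr [0.0478 0.0241 0.0073] | 0.054
n 8 dp cm [-0.    -0.005  0.05 ] | 0.05 dr [-0. -0.  0.] | 0.0
```

View pics/z13.png

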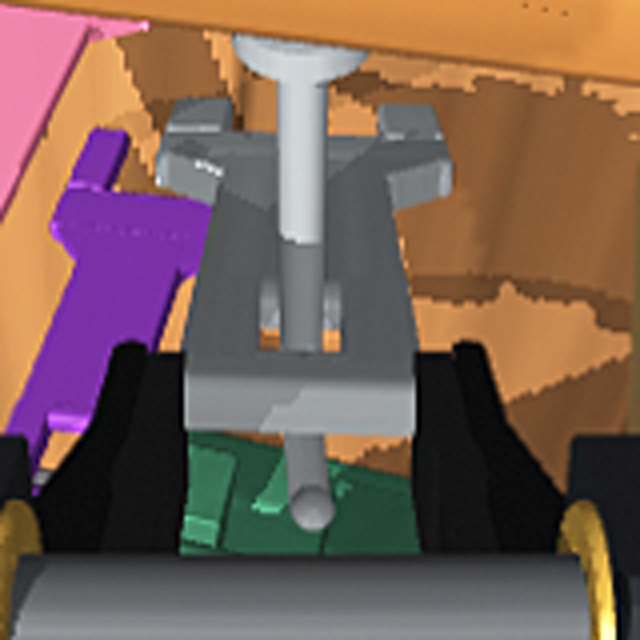

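```bash
python3 - <<'E'
from tg import *
import tg
tg.slip(20)
path([8,8],[(-30,0,-2,0,0),(-30,0,-5.5,0,0)])
E
```

```text
n 8 dp cm [-0.    -0.221 -0.055] | 0.23 dr [0.0478 0.0241 0.0073] | 0.054
n 8 dp cm [-0.    -0.004  0.044] | 0.04 dr [-0. -0.  0.] | 0.0
```

```bash
python3 -m crank '{"dp":[[0,-0.22,-0.055],[0,-0.22,-0.055],[0,-0.22,-0.055],[0,-0.22,-0.055],[0,-0.22,-0.055],[0,-0.22,-0.055],[0,-0.22,-0.055],[0,-0.22,-0.055]],"delta_rot":[[0.048,0.024,0.007],[0.048,0.024,0.007],[0.048,0.024,0.007],[0.048,0.024,0.007],[0.048,0.024,0.007],[0.048,0.024,0.007],[0.048,0.024,0.007],[0.048,0.024,0.007]]}'
python3 - <<'E'
from ov import *
import tg,ov
tg.slip(20); ov.hT=tg.hT; ov.RT=tg.RT
where(); snap('wrist','w10.png'); overlay('w10.png','o10.png',(230,150,400,320),3.5)
path([8],[(-30,0,-5.5,0,0)])
E
```

```text
time: 14.25
position: [0.6168, 0.31, 0.2029]
tool_rot: [3.046, 0.124, 0.01]
ft_force: [0.1, -0.1, -3.1]
grip_width: 0.336
t 14.25 hole u,l,z [-28.71  -0.08  -1.49] tilt -0.1 roll 0.0 yaw -0.001 F [ 0.06 -0.09 -3.12] T [ 0.192 -0.046  0.054] w 29.23 qd 0.6
hole [-29.34693026   0.22345995  -1.28331715]
n 8 dp cm [-0.002 -0.041  0.057] | 0.07 dr [-0.0003 -0.0001 -0.0002] | 0.0004
```

View pics/o10.png

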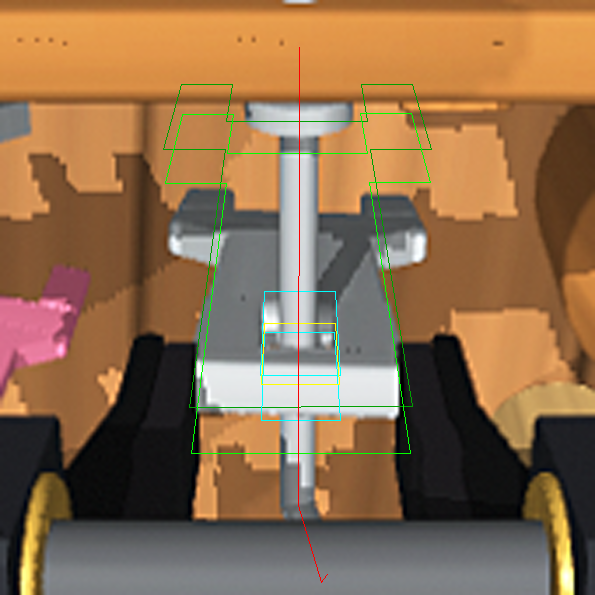

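```bash
cat > pnp.py <<'E'
from ov import *
def fit(f,obj,img):
    c=ci_of(f);K=np.array(c['camera_matrix']);D=np.array(c['D'])
    obj=np.array(obj,float)/1000;img=np.array(img,float)
    # initial from tool frame
    Rs_c=HE_R.T@RT; t_c=HE_R.T@(hT-HE_t)
    rv=cv2.Rodrigues(Rs_c)[0];tv=t_c.reshape(3,1).copy()
    ok,rv,tv=cv2.solvePnP(obj,img,K,D,rv,tv,True,cv2.SOLVEPNP_ITERATIVE)
    e=cv2.projectPoints(obj,rv,tv,K,D)[0].reshape(-1,2)-img
    Rn=HE_R@cv2.Rodrigues(rv)[0]; h=HE_R@tv.ravel()+HE_t
    d=R.from_matrix(RT.T@Rn).as_euler('yxz',degrees=True)
    print(f,'hole in tool mm',(h*1000).round(2),'was',(hT*1000).round(2),'rel rot y,x,z deg',d.round(1),'rms',np.sqrt((e**2).mean()).round(2))
    return Rn,h
E
python3 - <<'E'
from pnp import *
g=lambda x,y:(230+(x+.5)/3.5-.5,150+(y+.5)/3.5-.5)
obj=[(-4,-16,22),(-4,16,22),(4,-16,22),(4,16,22),(-4,-29.5,-80),(4,-29.5,-80),(-4,29.5,-80),(4,29.5,-80)]
fit('w10.png',obj,[g(203,362),g(397,362),g(197,405),g(400,412),g(170,238),g(172,258),g(427,240),g(424,262)])
E
```

```text
w10.png hole in tool mm [-0.04  5.38 20.02] was [0.03 0.75 4.31] rel rot y,x,z deg [ 6.2  0.1 -0.9] rms 1.22
```

```bash
python3 - <<'E'
from h import *
rows=[]
for f in ('w6.png','w10.png','w7.png'):
    im=cv2.imread('pics/'+f); rows.append(cv2.resize(im[190:290,260:370],None,fx=2.4*1.0,fy=2.4,interpolation=cv2.INTER_CUBIC))
cv2.imwrite('pics/cmp.png',np.hstack(rows))
for f,o in (('w6.png','c6.png'),('w10.png','c10.png')):
    im=cv2.imread('pics/'+f); cv2.imwrite('pics/'+o,cv2.resize(im[195:275,265:365],None,fx=7,fy=7,interpolation=cv2.INTER_CUBIC))
E
```

```text
(no output)
```

View pics/c6.png

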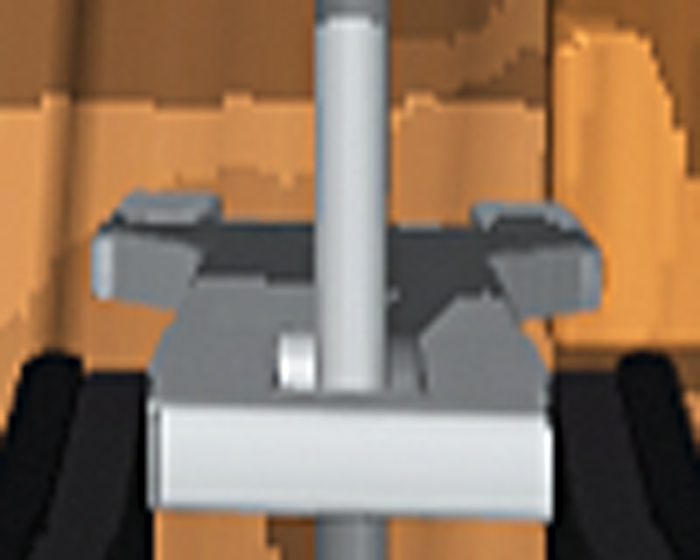

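View pics/c10.png

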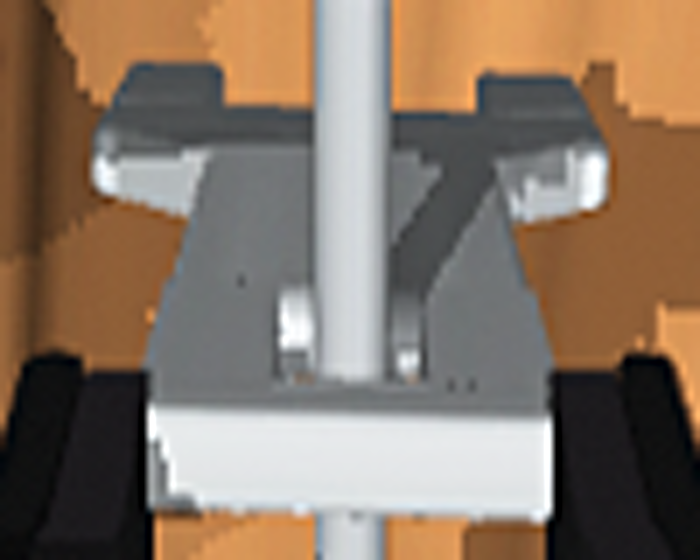

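```bash
cat > fit3.py <<'E'
from pnp import *
from scipy.optimize import least_squares
K=np.array(ci_of('w6.png')['camera_matrix']);D=np.array(ci_of('w6.png')['D'])
g=lambda x,y:(265+(x+.5)/7-.5,195+(y+.5)/7-.5)
def pr(P,Rn,h):
    Pt=np.array(P)@Rn.T/1000+h
    return cv2.projectPoints((Pt-HE_t)@HE_R,np.zeros(3),np.zeros(3),K,D)[0].reshape(-1,2)
bar=[(-4,-16,22),(-4,16,22),(4,-16,22),(4,16,22)]
def solve(obs,zw,full=True,pr0=None):
    def f(v):
        Rn=RT@R.from_euler('yxz',[v[0],v[3],v[4]],degrees=True).as_matrix();h=hT+np.array([v[5],v[1],v[2]])/1000
        P=bar+[(4,-29.5,zw[0]),(4,29.5,zw[1])]
        return np.r_[(pr(P,Rn,h)-obs).ravel(),(np.array(v)*[0,.1,.1,.3,.3,.3])]
    r=least_squares(f,np.zeros(6));return r.x.round(2),np.sqrt((r.fun[:12]**2).mean()).round(2)
if __name__=='__main__':
    o6=np.array([g(156,407),g(550,410),g(152,508),g(551,515),g(95,297),g(600,310)])
    o10=np.array([g(150,402),g(550,410),g(150,508),g(552,515),g(95,192),g(607,215)])
    print(pr(bar,RT,hT)-o6[:4])
    for zz in(-75,-80,-85): print(zz,(pr([(4,-29.5,zz),(4,29.5,zz)],RT,hT)-o6[4:]).round(1))
    for zz in (-78,-82): print(solve(o6,(zz,zz)),solve(o10,(zz,zz)))
E
python3 fit3.py
```

```text
[[-3.26683836  0.63551272]
 [ 4.30964902  0.06413268]
 [-2.55495319  1.90679465]
 [ 4.06310451  0.75227747]]
-75 [[-1.2  2. ]
 [ 2.   0. ]]
-80 [[-0.5  1.1]
 [ 1.3 -0.9]]
-85 [[ 0.1  0.1]
 [ 0.6 -1.9]]
(array([ 5.900e-01,  7.110e+00,  1.542e+01,  1.000e-02, -1.120e+00,
       -2.600e-01]), np.float64(0.63)) (array([ 7.33,  3.38, 13.75,  0.16, -1.68, -0.28]), np.float64(0.78))
(array([ 0.2 ,  6.91, 14.71,  0.03, -1.11, -0.26]), np.float64(0.77)) (array([ 6.76,  3.26, 13.05,  0.17, -1.67, -0.29]), np.float64(0.91))
```

```bash
sed -i 's/return np.r_\[(pr(P,Rn,h)-obs).ravel(),/e=pr(P,Rn,h)-obs; e[:4,0]=0\n        return np.r_[e.ravel(),/' fit3.py; python3 fit3.py
```

```text
[[-3.26683836  0.63551272]
 [ 4.30964902  0.06413268]
 [-2.55495319  1.90679465]
 [ 4.06310451  0.75227747]]
-75 [[-1.2  2. ]
 [ 2.   0. ]]
-80 [[-0.5  1.1]
 [ 1.3 -0.9]]
-85 [[ 0.1  0.1]
 [ 0.6 -1.9]]
(array([ 0.24,  2.98,  6.99, -0.12, -1.11, -0.07]), np.float64(0.21)) (array([ 6.7 , -0.99,  4.63, -0.27, -1.75,  0.31]), np.float64(0.33))
(array([-0.19,  1.96,  4.63, -0.11, -1.1 , -0.06]), np.float64(0.24)) (array([ 6.04, -1.93,  2.23, -0.24, -1.73,  0.32]), np.float64(0.31))
```

```bash
python3 - <<'E'
from h import *
t=[]
for f in ('w7.png','w8.png','w9.png'):
    im=cv2.imread('pics/'+f); t.append(cv2.resize(im[170:275,275:355],None,fx=5,fy=5,interpolation=cv2.INTER_CUBIC)[:, :])
cv2.imwrite('pics/c789.png',cv2.resize(np.hstack(t),None,fx=.66667,fy=1))
cv2.imwrite('pics/c7.png',t[0]);
im=cv2.imread('pics/w7.png');cv2.imwrite('pics/c7.png',cv2.resize(im[170:275,265:365],None,fx=5.5,fy=5.5,interpolation=cv2.INTER_CUBIC))
im=cv2.imread('pics/w9.png');cv2.imwrite('pics/c9.png',cv2.resize(im[170:275,265:365],None,fx=5.5,fy=5.5,interpolation=cv2.INTER_CUBIC))
E
```

```text
(no output)
```

View pics/c7.png

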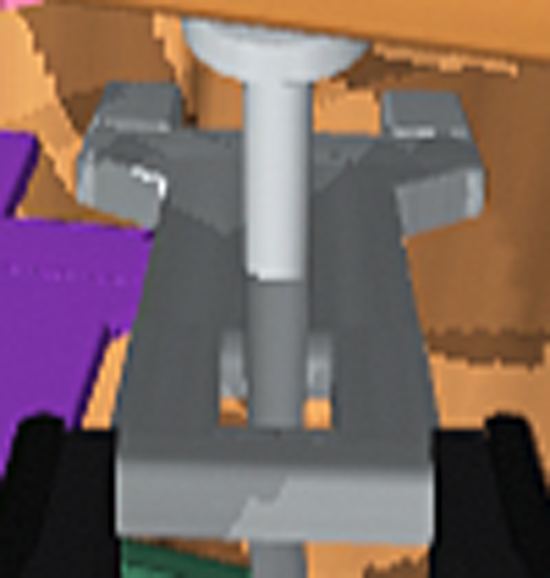

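View pics/c9.png

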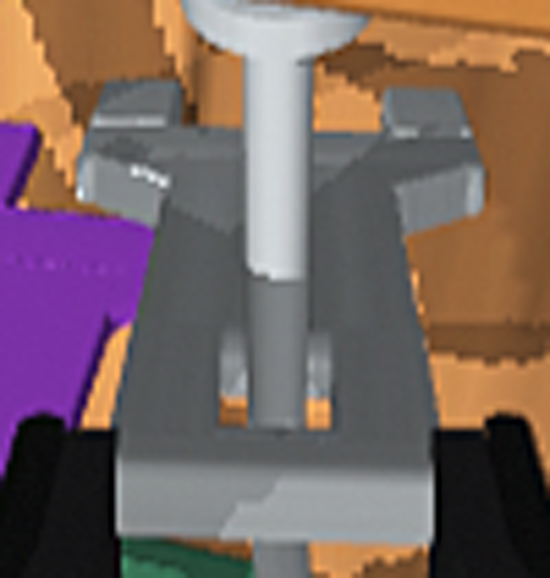

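```bash
python3 - <<'E'
from fit3 import *
g5=lambda x,y:(265+(x+.5)/5.5-.5,170+(y+.5)/5.5-.5)
o7=np.array([g5(118,462),g5(434,462),g5(118,538),g5(434,543),g5(78,205),g5(485,213)])
o6=np.array([g(156,407),g(550,410),g(152,508),g(551,515),g(95,297),g(600,310)])
for zz in (-78,-84): print(solve(o6,(zz,zz)),solve(o7,(zz,zz)))
E
```

```text
(array([ 0.24,  2.98,  6.99, -0.12, -1.11, -0.07]), np.float64(0.21)) (array([14.42, -3.67,  4.65,  0.19, -0.78,  0.44]), np.float64(0.22))
(array([-0.4 ,  1.46,  3.48, -0.1 , -1.09, -0.05]), np.float64(0.27)) (array([13.04, -4.97,  1.05,  0.22, -0.76,  0.42]), np.float64(0.21))
```

```bash
cat > tk.py <<'E'
import tg
from tg import *
from scipy.optimize import fsolve
RT0,hT0=tg.RT.copy(),tg.hT.copy()
KD=28.3
def rt(d): return RT0@R.from_euler('y',np.radians(d)).as_matrix()
_w=RT0.T@np.array([0,-6.4,-2.4])   # hole shift at 13.5 deg, spanner frame (mm)
def _f(v):
    q=np.array([v[0],0,v[1]]); r=RT0.T@(RT0@q-rt(13.5)@q)-_w; return [r[0],r[2]]
PV=fsolve(_f,[0,29]); PV=np.array([PV[0],0,PV[1]])
EXTRA=np.zeros(3)  # correction of hole in tool, mm
def ht(d): return hT0+(RT0@PV-rt(d)@PV+EXTRA)/1000
def target(u,l,z,deg,roll,d=None):
    if d is None: d=KD*np.sin(np.radians(deg))
    Rs=F@Ms(np.radians(deg),roll); Rt=Rs@rt(d).T
    return B+F@np.array([u,l,z])/1000-Rt@ht(d), Rt
def where(d=None):
    s=ctrl.get_state(); Rt=R.from_rotvec(s['tool_rot']).as_matrix()
    if d is None:
        d=0
        for _ in range(30):
            Rs=F.T@Rt@rt(d); th=np.arcsin(np.clip(-Rs[0,2],-1,1)); d=.5*d+.5*KD*np.sin(th)
    Rs=F.T@Rt@rt(d); h=F.T@(s['position']+Rt@ht(d)-B)*1000
    print('t',round(s['time'],2),'hole',h.round(2),'tilt',np.degrees(np.arcsin(-Rs[0,2])).round(1),'d',round(float(d),1),'roll',np.arctan2(Rs[1,2],Rs[2,2]).round(3),'yaw',np.arctan2(Rs[0,1],Rs[1,1]).round(3),'F',s['ft_force'].round(2),'T',s['torque'].round(2),'w',round(s['grip_width']*87,2),'qd',np.abs(s['qd']).max().round(3))
def path(ns,ws):
    s=ctrl.get_state(); cur=dict(position=np.array(s['position']),tool_rot=np.array(s['tool_rot']))
    for n,w in zip(ns,ws):
        P,Rt=target(*w); plan(P,Rt,n,cur); cur=dict(position=P,tool_rot=R.from_matrix(Rt).as_rotvec())
E
python3 - <<'E'
from tk import *
print(PV); where()
path([8,8],[(-25,0,-.3,24,.1),(-14,0,0,38,.2)])
E
```

```text
[13.78902755  0.         25.59918038]
t 14.3 hole [-28.9    0.16   0.18] tilt 13.3 d 6.5 roll -0.001 yaw 0.001 F [-0.12 -1.08 -2.33] T [ 0.32 -0.01 -0.02] w 29.37 qd 0.078
n 8 dp cm [0.003 0.066 0.016] | 0.07 dr [-0.0341 -0.0123 -0.0032] | 0.0364
n 8 dp cm [0.005 0.147 0.056] | 0.16 dr [-0.0434 -0.0107 -0.0066] | 0.0452
```

```bash
python3 -m crank '{"dp":[[0,0.065,0.015],[0,0.065,0.015],[0,0.065,0.015],[0,0.065,0.015],[0,0.065,0.015],[0,0.065,0.015],[0,0.065,0.015],[0,0.065,0.015]],"delta_rot":[[-0.034,-0.012,-0.003],[-0.034,-0.012,-0.003],[-0.034,-0.012,-0.003],[-0.034,-0.012,-0.003],[-0.034,-0.012,-0.003],[-0.034,-0.012,-0.003],[-0.034,-0.012,-0.003],[-0.034,-0.012,-0.003]]}'
python3 - <<'E'
from tk import *
where()
path([8],[(-15,0,0,38,.2)])
E
```

```text
time: 15.1
position: [0.6174, 0.3053, 0.2026]
tool_rot: [2.764, 0.14, -0.113]
ft_force: [-0.6, 0.3, -3.8]
grip_width: 0.338
t 15.1 hole [-27.21  -0.26  -1.28] tilt 24.1 d 11.6 roll 0.1 yaw -0.001 F [-0.65  0.33 -3.76] T [ 0.84 -0.26  0.03] w 29.42 qd 0.354
n 8 dp cm [0.006 0.166 0.053] | 0.17 dr [-0.0431 -0.0107 -0.0064] | 0.0449
```

```bash
python3 -m crank '{"dp":[[0.01,0.135,0.06],[0,0.135,0.06],[0.01,0.135,0.055],[0,0.135,0.055],[0.01,0.135,0.05],[0,0.135,0.05],[0.01,0.135,0.05],[0,0.135,0.05]],"delta_rot":[[-0.043,-0.0107,-0.0065],[-0.043,-0.0107,-0.0065],[-0.043,-0.0107,-0.0065],[-0.043,-0.0107,-0.0065],[-0.043,-0.0107,-0.0065],[-0.043,-0.0107,-0.0065],[-0.043,-0.0107,-0.0065],[-0.043,-0.0107,-0.0065]]}'
python3 - <<'E'
from tk import *
where(); im,c=snap('wrist','w11.png'); where()
cv2.imwrite('pics/c11.png',cv2.resize(im[150:280,255:375],None,fx=5.5,fy=4.5,interpolation=cv2.INTER_CUBIC))
E
```

```text
time: 15.9
position: [0.619, 0.2945, 0.2036]
tool_rot: [2.41, 0.191, -0.201]
ft_force: [-0.0, -0.1, -3.8]
grip_width: 0.338
t 15.9 hole [-17.67  -0.23  -1.8 ] tilt 37.9 d 17.4 roll 0.2 yaw -0.001 F [-0.04 -0.13 -3.82] T [ 1.51 -0.37 -0.06] w 29.37 qd 0.795
t 15.95 hole [-18.69  -0.91  -3.06] tilt 38.1 d 17.4 roll 0.2 yaw -0.004 F [ 0.69  0.2  -1.19] T [ 0.99 -0.44  0.3 ] w 29.77 qd 0.068
```

View pics/c11.png

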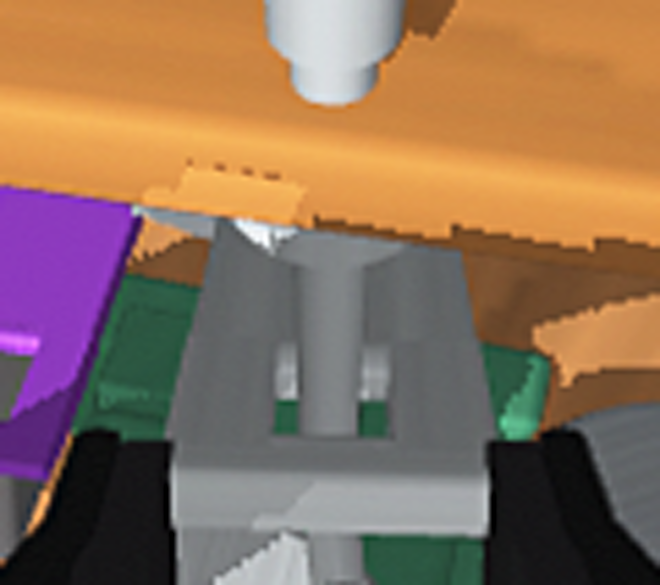

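```bash
python3 - <<'E'
from tk import *
st()
im,c=snap('scene','s11.png');cv2.imwrite('pics/z14.png',cv2.resize(im[105:265,340:500],None,fx=4,fy=3.7,interpolation=cv2.INTER_CUBIC)); where(); print(ctrl.get_state()['joint_torque'].round(1))
E
```

```text
t 15.95 p [0.6183 0.2955 0.2024] F [ 0.69  0.2  -1.19] T [ 0.986 -0.444  0.296] w 29.77 q [-0.56  0.86 -0.36  0.88  0.71  2.04 -0.6 ]
x [ 0.9766  0.0848 -0.1978] z [-0.0922 -0.6657 -0.7405]
t 16.0 hole [-18.71  -0.62  -2.54] tilt 38.0 d 17.4 roll 0.198 yaw -0.003 F [ 1.75  1.71 -2.61] T [ 1.38 -0.44  0.05] w 29.27 qd 0.044
[  0.9 -72.1  -2.8 -28.1   2.1   3.6   0.3]
```

View pics/z14.png

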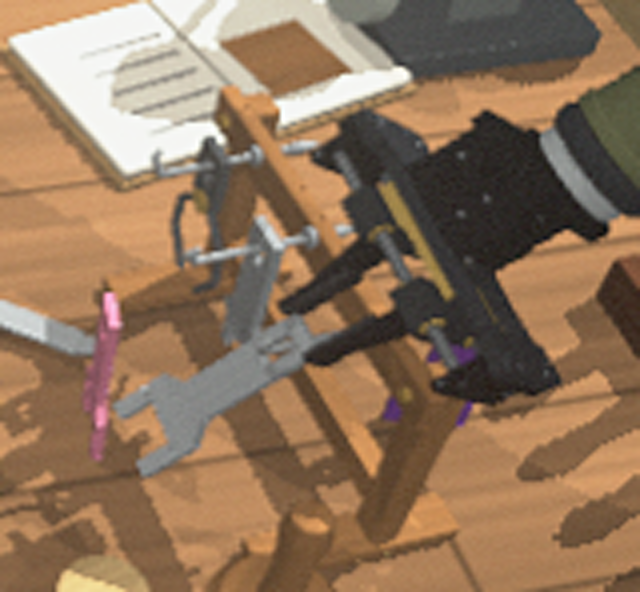

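```bash
python3 - <<'E'
from tk import *
path([8,8],[(-25,0,-.3,20,.1),(-29,0,-3,0,0)])
E
```

```text
n 8 dp cm [-0.001 -0.087 -0.056] | 0.1 dr [0.056  0.0109 0.0064] | 0.0574
n 8 dp cm [-0.003 -0.086  0.022] | 0.09 dr [0.0647 0.0125 0.0003] | 0.0659
```

```bash
python3 -m crank '{"dp":[[0,-0.085,-0.06],[0,-0.085,-0.06],[0,-0.085,-0.06],[0,-0.085,-0.055],[0,-0.085,-0.055],[0,-0.085,-0.055],[0,-0.085,-0.055],[0,-0.085,-0.055]],"delta_rot":[[0.056,0.011,0.0064],[0.056,0.011,0.0064],[0.056,0.011,0.0064],[0.056,0.011,0.0064],[0.056,0.011,0.0064],[0.056,0.011,0.0064],[0.056,0.011,0.0064],[0.056,0.011,0.0064]]}'
python3 - <<'E'
from tk import *
where(); st()
path([8],[(-29,0,-3,0,0)])
E
```

```text
time: 16.8
position: [0.6184, 0.3018, 0.2056]
tool_rot: [2.872, 0.131, -0.12]
ft_force: [-0.0, 0.3, -2.9]
grip_width: 0.338
t 16.8 hole [-23.03   0.56   1.93] tilt 19.8 d 9.6 roll 0.098 yaw 0.002 F [-0.04  0.34 -2.94] T [ 0.57 -0.21  0.04] w 29.38 qd 0.476
t 16.8 p [0.6184 0.3018 0.2056] F [-0.04  0.34 -2.94] T [ 0.571 -0.214  0.044] w 29.38 q [-0.3   0.62 -0.5   1.13  0.43  1.69 -0.65]
x [ 0.9925  0.0786 -0.0934] z [-0.0697 -0.2641 -0.962 ]
n 8 dp cm [-0.008 -0.111  0.05 ] | 0.12 dr [ 0.0642  0.0122 -0.    ] | 0.0653
```

```bash
python3 -m crank '{"dp":[[-0.01,-0.1,0.04],[-0.01,-0.1,0.04],[0,-0.1,0.04],[-0.01,-0.1,0.04],[-0.01,-0.1,0.04],[0,-0.1,0.04],[-0.01,-0.1,0.04],[-0.01,-0.1,0.04]],"delta_rot":[[0.0645,0.0123,0],[0.0645,0.0123,0],[0.0645,0.0123,0],[0.0645,0.0123,0],[0.0645,0.0123,0],[0.0645,0.0123,0],[0.0645,0.0123,0],[0.0645,0.0123,0]]}'
python3 - <<'E'
from tk import *
where()
path([8],[(-29,0,-6,0,0)])
E
```

```text
time: 17.6
position: [0.6166, 0.3086, 0.2019]
tool_rot: [-2.886, -0.116, 0.01]
ft_force: [0.2, -0.7, -3.4]
grip_width: 0.34
t 17.6 hole [-27.32  -0.35  -2.48] tilt -0.0 d -0.0 roll -0.0 yaw -0.001 F [ 0.18 -0.68 -3.43] T [-0.51 -0.09  0.02] w 29.62 qd 0.623
n 8 dp cm [ 0.004 -0.009  0.048] | 0.05 dr [-0.0001 -0.      0.0001] | 0.0001
```

```bash
python3 -m crank '{"dp":[[0,0,0.06],[0,0,0.06],[0,0,0.06],[0,0,0.06],[0,0,0.06],[0,0,0.06],[0,0,0],[0,0,0]],"delta_rot":[[0,0,0],[0,0,0],[0,0,0],[0,0,0],[0,0,0],[0,0,0],[0,0,0],[0,0,0]]}'
python3 - <<'E'
from tk import *
where()
E
```

```text
time: 18.4
position: [0.6167, 0.3113, 0.1982]
tool_rot: [-2.885, -0.117, 0.011]
ft_force: [-0.4, 1.9, -1.7]
grip_width: 0.339
t 18.4 hole [-29.95  -0.03  -6.18] tilt -0.0 d -0.0 roll 0.0 yaw -0.001 F [-0.4   1.91 -1.7 ] T [-0.19  0.06  0.03] w 29.47 qd 0.003
```

```bash
python3 -m crank '{"dp":[[0,0,0.02],[0,0,0],[0,0,0],[0,0,0],[0,0,0],[0,0,0],[0,0,0],[0,0,0]],"delta_rot":[[0,0,0],[0,0,0],[0,0,0],[0,0,0],[0,0,0],[0,0,0],[0,0,0],[0,0,0]]}' 3.7 30
python3 - <<'E'
from tk import *
where()
im,c=snap('wrist','w12.png');cv2.imwrite('pics/c12.png',cv2.resize(im[195:305,245:385],None,fx=5.5,fy=5,interpolation=cv2.INTER_CUBIC))
E
```

```text
time: 19.2
position: [0.6169, 0.3106, 0.1977]
tool_rot: [-2.886, -0.116, 0.011]
ft_force: [1.2, -0.2, -0.2]
grip_width: 0.424
t 19.2 hole [-29.28   0.14  -6.71] tilt -0.0 d -0.0 roll 0.0 yaw -0.001 F [ 1.25 -0.2  -0.21] T [-0.32 -0.15 -0.03] w 36.88 qd 0.002
```

View pics/c12.png

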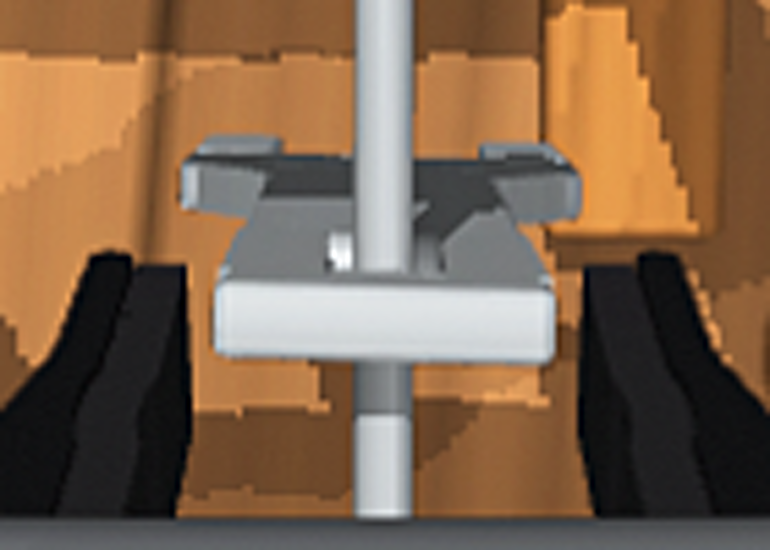

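```bash
python3 - <<'E'
from tk import *
c=ci_of('w12.png')
g=lambda x,y:(245+(x+.5)/5.5-.5,195+(y+.5)/5-.5)
for z in (.2155,.2125):
    P=onplane(c,[g(218,281),g(554,284),g(216,356),g(554,361)],2,z);print(P.round(4),P.mean(0), P[1,0]-P[0,0],P[3,0]-P[2,0])
s=st(); h0=np.array([P.mean(0)[0],P.mean(0)[1],.1935]); 
for pit in(-.5,-.6):
    plan([.6169,.311,.1935],tool(.08,pit),8)
E
```

```text
[[0.6011 0.3153 0.2155]
 [0.6316 0.3175 0.2155]
 [0.6015 0.3077 0.2155]
 [0.6323 0.3097 0.2155]] [0.61665931 0.31255144 0.2155    ] 0.030513669440957347 0.03082524181368096
[[0.6009 0.3147 0.2125]
 [0.632  0.3169 0.2125]
 [0.6013 0.307  0.2125]
 [0.6327 0.309  0.2125]] [0.6167216  0.31190723 0.2125    ] 0.031048774247589783 0.031365810528040994
t 19.25 p [0.617  0.3106 0.1977] F [-1.04  0.32  0.07] T [-0.33  -0.118  0.01 ] w 36.81 q [ 0.1   0.42 -0.64  1.44  0.02  1.25 -0.4 ]
x [0.9968 0.0803 0.0024] z [-0.0178  0.2504 -0.968 ]
n 8 dp cm [-0.     0.014  0.05 ] | 0.05 dr [ 0.0308 -0.0003  0.0002] | 0.0308
n 8 dp cm [-0.     0.016  0.05 ] | 0.05 dr [ 0.0433 -0.0003  0.0002] | 0.0433
```

```bash
python3 - <<'E'
from tk import *
plan([.6168,.312,.1975],tool(.08,-.5),8)
E
python3 -m crank '{"dp":[[0,-0.02,-0.0],[0,-0.02,0],[0,-0.02,0],[0,-0.02,0],[0,-0.02,0],[0,-0.02,0],[0,-0.02,0],[0,0,0]],"delta_rot":[[0.035,0,0],[0.035,0,0],[0.035,0,0],[0.035,0,0],[0.035,0,0],[0.035,0,0],[0.036,0,0],[0,0,0]]}'
python3 - <<'E'
from tk import *
st()
plan([.6168,.312,.1975],tool(.08,-.5),8)
im,c=snap('wrist','w13.png');cv2.imwrite('pics/c13.png',cv2.resize(im[195:305,245:385],None,fx=5.5,fy=5,interpolation=cv2.INTER_CUBIC))
E
```

```text
n 8 dp cm [-0.001 -0.015  0.008] | 0.02 dr [ 0.0308 -0.0003  0.0002] | 0.0308
time: 20.05
position: [0.6174, 0.3098, 0.1971]
tool_rot: [-2.641, -0.103, 0.025]
ft_force: [0.8, -1.6, -0.9]
grip_width: 0.425
t 20.05 p [0.6174 0.3098 0.1971] F [ 0.79 -1.62 -0.85] T [-0.575 -0.165  0.001] w 36.94 q [ 0.3   0.43 -0.7   1.53 -0.23  1.15 -0.18]
x [0.997  0.0775 0.0011] z [-0.0361  0.4771 -0.8781]
n 8 dp cm [-0.005 -0.027  0.009] | 0.03 dr [ 0.0001 -0.0003 -0.0002] | 0.0004
```

View pics/c13.png

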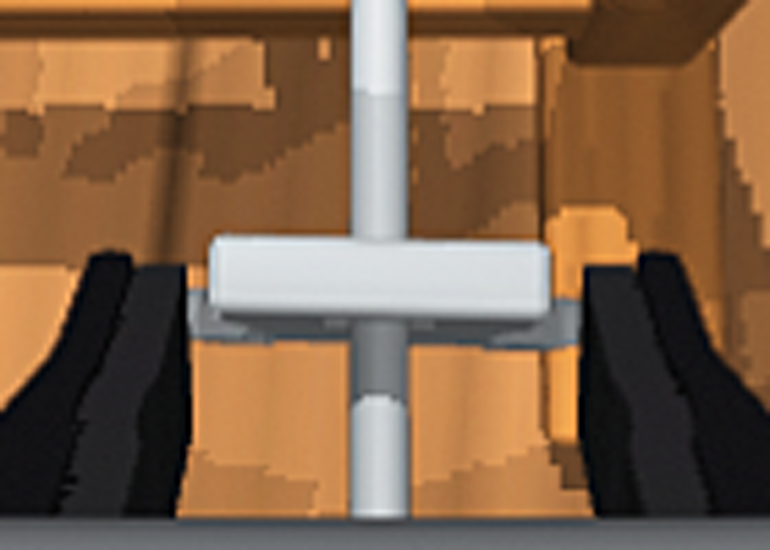

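```bash
python3 -m crank '{"dp":[[-0.02,-0.1,0.02],[-0.03,-0.1,0.02],[0,0,0],[0,0,0],[0,0,0],[0,0,0],[0,0,0],[0,0,0]],"delta_rot":[[0,0,0],[0,0,0],[0,0,0],[0,0,0],[0,0,0],[0,0,0],[0,0,0],[0,0,0]]}' 2.8 5
python3 - <<'E'
from tk import *
s=st()
E
python3 -m crank '{"dp":[[0,0,0],[0,0,0],[0,0,0],[0,0,0],[0,0,0],[0,0,0],[0,0,0],[0,0,0]],"delta_rot":[[0,0,0],[0,0,0],[0,0,0],[0,0,0],[0,0,0],[0,0,0],[0,0,0],[0,0,0]]}' 2.2 58
python3 - <<'E'
from tk import *
s=st()
snap('wrist','w14.png')
im=cv2.imread('pics/w14.png');cv2.imwrite('pics/c14.png',cv2.resize(im[195:305,245:385],None,fx=5.5,fy=5,interpolation=cv2.INTER_CUBIC))
E
```

```text
time: 20.9
position: [0.6161, 0.3141, 0.1989]
tool_rot: [-2.64, -0.107, 0.024]
ft_force: [0.5, 0.9, -0.5]
grip_width: 0.363
t 20.9 p [0.6161 0.3141 0.1989] F [ 0.51  0.94 -0.52] T [-0.431 -0.174 -0.001] w 31.58 q [ 0.29  0.43 -0.71  1.52 -0.23  1.15 -0.19]
x [0.9968 0.0805 0.0025] z [-0.0364  0.4781 -0.8776]
time: 21.7
position: [0.6162, 0.314, 0.1988]
tool_rot: [-2.64, -0.107, 0.024]
ft_force: [-0.6, 0.9, 0.8]
grip_width: 0.326
t 21.7 p [0.6162 0.314  0.1988] F [-0.57  0.93  0.79] T [-0.253 -0.174 -0.012] w 28.33 q [ 0.29  0.43 -0.71  1.52 -0.23  1.15 -0.19]
x [0.9968 0.0804 0.0025] z [-0.0363  0.478  -0.8776]
```

View pics/c14.png

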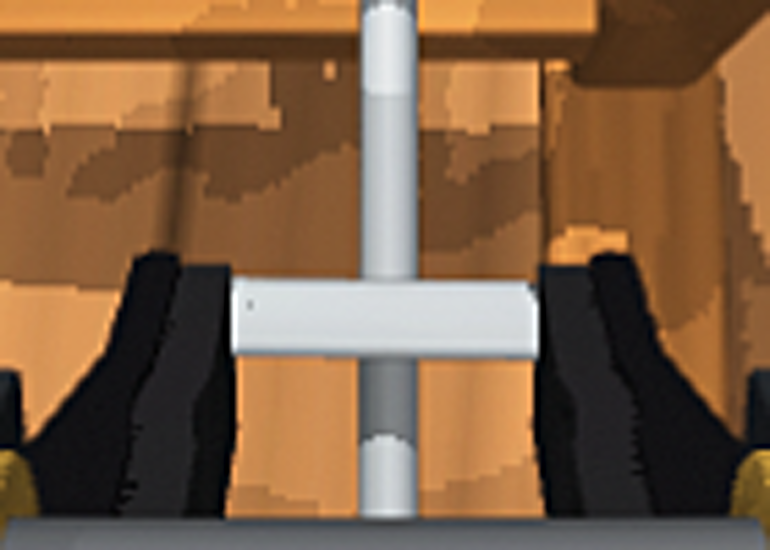

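```bash
cat > tk2.py <<'E'
import tk, tg
from tk import *
Rr=R.from_rotvec(np.load('ref2.npy',allow_pickle=True)[0]['rv']).as_matrix(); pr_=np.load('ref2.npy',allow_pickle=True)[0]['p']
tk.RT0=Rr.T@Rs0; tk.hT0=Rr.T@(np.array([.6166,.3123,.1935])-pr_)
tk.PV=np.array([4.,0,22.]); tk.KD=26.
E
python3 - <<'E'
from h import *
s=ctrl.get_state(); np.save('ref2.npy',np.array([dict(p=s['position'],rv=s['tool_rot'])],dtype=object),allow_pickle=True)
E
python3 - <<'E'
from tk2 import *
where(); path([8,8],[(-30.6,0,-.5,0,0),(-24,0,0,19,.1)])
E
```

```text
t 21.75 hole [-30.61  -0.09  -6.5 ] tilt 0.0 d 0.0 roll 0.0 yaw -0.0 F [1.18 1.7  0.39] T [-0.26 -0.18 -0.04] w 28.72 qd 0.002
n 8 dp cm [ 0.001 -0.036 -0.066] | 0.08 dr [-0.  0.  0.] | 0.0
n 8 dp cm [ 0.005  0.092 -0.026] | 0.1 dr [-0.0599 -0.0122  0.0031] | 0.0612
```

```bash
python3 -m crank '{"dp":[[0,-0.035,-0.065],[0,-0.035,-0.065],[0,-0.035,-0.065],[0,-0.035,-0.065],[0,-0.035,-0.065],[0,-0.035,-0.065],[0,-0.035,-0.065],[0,-0.035,-0.065]],"delta_rot":[[0,0,0],[0,0,0],[0,0,0],[0,0,0],[0,0,0],[0,0,0],[0,0,0],[0,0,0]]}'
python3 -c "
from tk2 import *
where()"
python3 -m crank '{"dp":[[0,0.09,-0.025],[0.01,0.09,-0.025],[0,0.09,-0.025],[0.01,0.09,-0.025],[0,0.09,-0.025],[0.01,0.09,-0.025],[0,0.09,-0.025],[0.01,0.09,-0.025]],"delta_rot":[[-0.06,-0.0122,0.003],[-0.06,-0.0122,0.003],[-0.06,-0.0122,0.003],[-0.06,-0.0122,0.003],[-0.06,-0.0122,0.003],[-0.06,-0.0122,0.003],[-0.06,-0.0122,0.003],[-0.06,-0.0122,0.003]]}'
python3 - <<'E'
from tk2 import *
where()
im,c=snap('wrist','w15.png');cv2.imwrite('pics/c15.png',cv2.resize(im[195:305,245:385],None,fx=5.5,fy=5,interpolation=cv2.INTER_CUBIC))
where()
E
```

```text
time: 22.55
position: [0.6161, 0.3138, 0.2046]
tool_rot: [-2.64, -0.107, 0.024]
ft_force: [-0.6, 0.1, -3.3]
grip_width: 0.331
t 22.55 hole [-30.39  -0.15  -0.69] tilt 0.0 d 0.0 roll 0.0 yaw 0.0 F [-0.56  0.06 -3.28] T [-0.93 -0.17 -0.03] w 28.82 qd 0.013
time: 23.35
position: [0.6173, 0.3071, 0.2048]
tool_rot: [-3.121, -0.127, 0.153]
ft_force: [-0.3, 0.6, -3.1]
grip_width: 0.322
t 23.35 hole [-2.46e+01 -2.00e-02  1.30e-01] tilt 19.1 d 8.5 roll 0.1 yaw -0.0 F [-0.33  0.62 -3.11] T [ 0.05 -0.3  -0.03] w 27.99 qd 0.514
t 23.4 hole [-27.61  -0.93  -0.28] tilt 19.1 d 8.5 roll 0.1 yaw -0.004 F [-1.02  1.39 -4.17] T [ 0.14 -0.35  0.01] w 28.33 qd 0.103
```

View pics/c15.png

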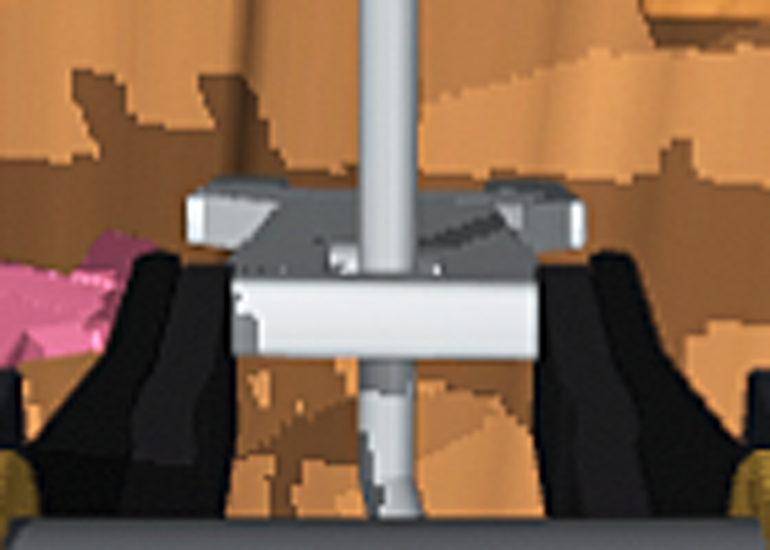

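```bash
cat > fit4.py <<'E'
from tk2 import *
from ov import HE_t,HE_R
from scipy.optimize import least_squares
ci=ci_of('w6.png');K=np.array(ci['camera_matrix']);D=np.array(ci['D'])
def pr(P,Rn,h):
    Pt=np.array(P)@Rn.T/1000+h
    return cv2.projectPoints((Pt-HE_t)@HE_R,np.zeros(3),np.zeros(3),K,D)[0].reshape(-1,2)
bar=[(-4,-16,22),(-4,16,22),(4,-16,22),(4,16,22)]
def solve(obs,zw=-86):
    # params: d deg, ty,tz (hole in tool mm), roll z
    def f(v):
        Rn=tk.RT0@R.from_euler('yx',[v[0],v[3]],degrees=True).as_matrix();h=np.array([v[4],v[1],v[2]])/1000
        e=pr(bar+[(4,-29.5,zw),(4,29.5,zw)],Rn,h)-obs; e[:4,0]=0
        return np.r_[e.ravel(),[.3*v[3],.1*(v[2]-v0[2])]]
    v0=np.r_[5,tk.hT0[1:]*1000,0,tk.hT0[0]*1000]
    r=least_squares(f,v0);return r.x.round(2),np.sqrt((r.fun[:12]**2).mean()).round(2)
if __name__=='__main__':
    print('hT0',tk.hT0*1000)
    g=lambda x,y:(245+(x+.5)/5.5-.5,195+(y+.5)/5-.5)
    o15=np.array([g(234,281),g(537,283),g(235,354),g(537,357),g(190,247),g(583,248)])
    for zw in(-80,-86,-90): print(zw,solve(o15,zw))
    print(pr(bar,tk.RT0,tk.hT0)-np.array([g(232,282),g(535,286),g(234,353),g(536,355)]))
E
python3 fit4.py
```

```text
hT0 [0.28997386 4.0718832  3.84880685]
-80 (array([10.81,  4.53, 12.15, -0.25,  0.6 ]), np.float64(0.22))
-86 (array([10.37,  2.92,  8.56, -0.22,  0.6 ]), np.float64(0.28))
-90 (array([10.11,  1.87,  6.24, -0.2 ,  0.6 ]), np.float64(0.36))
[[-2.34374396 -2.23547383]
 [ 5.74457795 -3.07926701]
 [-2.92091231 -0.466351  ]
 [ 5.82724411 -0.9239862 ]]
```

```bash
sed -i 's/.3123,.1935/.3114,.1935/; s/\[4.,0,22.\]); tk.KD=26./[0.,0,22.]); tk.KD=34./' tk2.py
python3 - <<'E'
from tk2 import *
where(); 
s=ctrl.get_state()
path([7],[(-18,0,0,38,.2)])
E
```

```text
t 23.4 hole [-27.19  -1.04  -0.6 ] tilt 17.4 d 10.2 roll 0.1 yaw -0.004 F [-1.02  1.39 -4.17] T [ 0.14 -0.35  0.01] w 28.33 qd 0.103
n 7 dp cm [ 0.02   0.145 -0.001] | 0.15 dr [-0.078  -0.014  -0.0033] | 0.0793
```

```bash
python3 -m crank '{"dp":[[0.01,0.14,0],[0.01,0.14,0],[0.01,0.14,0],[0.01,0.14,0],[0.01,0.14,0],[0.01,0.14,0],[0,0,0],[0,0,0]],"delta_rot":[[-0.09,-0.0165,-0.004],[-0.09,-0.0165,-0.004],[-0.09,-0.0165,-0.004],[-0.09,-0.0165,-0.004],[-0.09,-0.0165,-0.004],[-0.09,-0.0165,-0.004],[0,0,0],[0,0,0]]}'
python3 - <<'E'
from tk2 import *
where();st()
im,c=snap('wrist','w16.png');cv2.imwrite('pics/c16.png',cv2.resize(im[165:295,245:385],None,fx=5,fy=4.5,interpolation=cv2.INTER_CUBIC))
E
```

```text
time: 24.2
position: [0.6186, 0.2996, 0.2051]
tool_rot: [2.603, 0.176, -0.231]
ft_force: [0.1, -1.3, -3.4]
grip_width: 0.328
t 24.2 hole [-17.18  -0.16  -1.21] tilt 37.6 d 20.7 roll 0.202 yaw 0.001 F [ 0.1  -1.27 -3.42] T [ 1.19 -0.42 -0.03] w 28.5 qd 0.033
t 24.2 p [0.6186 0.2996 0.2051] F [ 0.1  -1.27 -3.42] T [ 1.191 -0.419 -0.029] w 28.5 q [-0.46  0.79 -0.43  0.92  0.58  1.95 -0.62]
x [ 0.9771  0.0807 -0.197 ] z [-0.1299 -0.507  -0.8521]
```

View pics/c16.png

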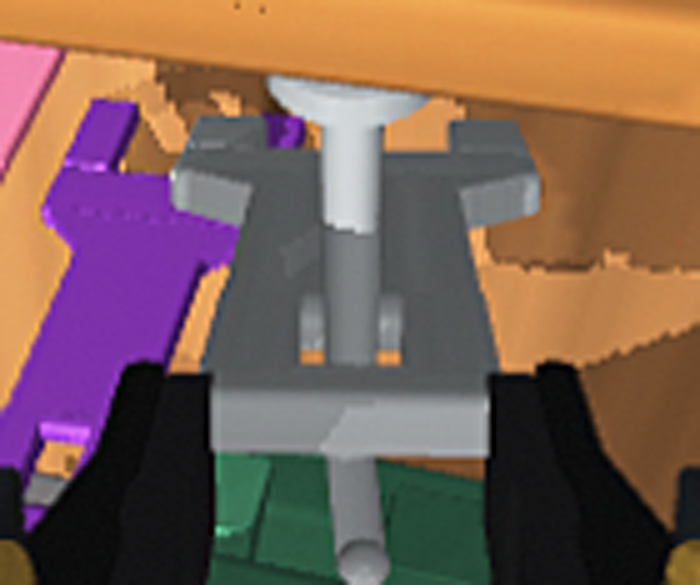

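```bash
python3 - <<'E'
from fit4 import *
g=lambda x,y:(245+(x+.5)/5-.5,165+(y+.5)/4.5-.5)
o=np.array([g(213,388),g(489,388),g(212,455),g(489,456),g(175,208),g(540,212)])
for zw in(-80,-86,-90):
    v,e=solve(o,zw); print(zw,v,e)
print('model ht',tk.ht(20.7)*1000)
# hole relative to wire check: project hook & hole with current pose
c=ci_of('w16.png')
for zw,(d,hy,hz) in {'fit':(solve(o,-88)[0][[0,1,2]]),'mod':(20.7,*(tk.ht(20.7)[1:]*1000))}.items():
    Rt=rot(c)@HE_R.T;p=np.array(c['xyz'])-Rt@HE_t
    h=F.T@(p+Rt@np.array([.0006,hy/1000,hz/1000])-B)*1000; Rs=F.T@Rt@tk.rt(d); print(zw,h.round(2),'tilt',np.degrees(np.arcsin(-Rs[0,2])).round(1))
E
```

```text
-80 [25.69 -3.38  8.56 -0.95  2.5 ] 0.27
-86 [24.5  -4.76  4.85 -0.88  2.52] 0.16
-90 [23.79 -5.67  2.47 -0.84  2.54] 0.18
model ht [ 0.2093974  -2.64657179  5.89953305]
fit [-21.51   0.84  -0.61] tilt 34.2
mod [-18.16   0.71  -1.28] tilt 37.6
```

```bash
python3 - <<'E'
from pl3 import *
for deg in (30,32,34,36):
  for roll in (.2,.27): print(deg,roll,round(pl2.widest(np.radians(deg),roll)[0],2))
# optimal continuous path for 34/.2: for each z, best (u,l) near the wire
th=np.radians(34)
for z in np.arange(0,31,2.):
    U,L=np.meshgrid(np.arange(-6,14,.25),np.arange(-1,7,.25),indexing='ij')
    c=np.c_[U.ravel(),L.ravel(),np.full(U.size,z)];v=clr2(c,th,.2).reshape(U.shape)
    exp=np.interp(z,[0,14,20,30],[-6,3,6,9])
    v2=np.where(abs(U-exp)<5,v,-9);k=np.unravel_index(v2.argmax(),U.shape)
    ok=v2>v2.max()-.7
    print(z,U[k],L[k],v2[k].round(2),'u range',U[ok].min(),U[ok].max(),'l',L[ok].min(),L[ok].max())
E
```

```text
30 0.2 0.67
30 0.27 0.7
32 0.2 0.92
32 0.27 0.95
34 0.2 1.18
34 0.27 1.21
36 0.2 1.44
36 0.27 1.46
0.0 -6.0 0.0 3.0 u range -6.0 -1.25 l -0.5 0.5
2.0 -3.75 0.5 2.89 u range -6.0 0.0 l -0.25 1.0
4.0 -1.0 1.0 2.64 u range -2.25 -0.25 l 0.25 1.75
6.0 -0.25 1.75 1.81 u range -1.25 0.25 l 0.0 3.0
8.0 0.5 3.25 1.48 u range -0.25 1.25 l 0.25 4.0
10.0 1.25 2.5 1.59 u range 0.5 2.25 l 1.25 4.25
12.0 2.5 3.75 2.02 u range 1.75 3.75 l 2.0 4.5
14.0 4.25 3.75 2.7 u range 3.25 6.75 l 3.25 4.5
16.0 8.75 4.25 3.02 u range 4.25 8.75 l 3.75 4.75
18.0 9.75 4.75 3.42 u range 5.5 9.75 l 4.0 5.5
20.0 10.75 5.0 4.44 u range 9.25 10.75 l 4.25 6.0
22.0 11.5 5.5 5.63 u range 10.5 11.5 l 4.5 6.75
24.0 12.0 6.0 6.77 u range 11.0 12.0 l 4.75 6.75
26.0 12.75 6.25 8.28 u range 12.0 12.75 l 5.25 6.75
28.0 13.25 6.75 9.21 u range 12.75 13.25 l 4.5 6.75
30.0 13.75 6.75 10.23 u range 13.25 13.75 l 3.75 6.75
```

```bash
sed -i 's/tk.KD=34./tk.KD=43./' tk2.py
python3 - <<'E'
from tk2 import *
where()
path([6],[(-7,0,0,36.5,.2)])
E
```

```text
t 24.25 hole [-17.04   0.18  -0.96] tilt 34.1 d 24.1 roll 0.201 yaw 0.003 F [ 0.71 -0.19 -3.28] T [ 1.12 -0.41  0.06] w 28.2 qd 0.02
n 6 dp cm [-0.006  0.153  0.069] | 0.17 dr [-0.011   0.0002 -0.0005] | 0.011
```

```bash
cat > ov2.py <<'E'
from fit4 import *
def overlay(f,out,box,kx,ky,d,dB=(0,0,0)):
    c=ci_of(f);im=cv2.imread('pics/'+f)
    Rt=rot(c)@HE_R.T;p=np.array(c['xyz'])-Rt@HE_t
    hole=p+Rt@tk.ht(d);Rs=Rt@tk.rt(d)
    print('hole',(F.T@(hole-B)*1000).round(2))
    x0,y0,x1,y1=box
    t=cv2.resize(im[y0:y1,x0:x1],None,fx=kx,fy=ky,interpolation=cv2.INTER_CUBIC)
    def L(P,col,closed=False):
        q=((proj(c,P)-[x0,y0]+.5)*[kx,ky]-.5).round().astype(int); cv2.polylines(t,[q.reshape(-1,1,2)],closed,col,1)
    S=lambda P: hole+np.array(P)@Rs.T/1000
    for x in(-4,4):
        L(S([[x,-16,22],[x,16,22],[x,16,-80],[x,29.5,-80],[x,29.5,-126],[x,16.5,-126],[x,16.5,-98],[x,-16.5,-98],[x,-16.5,-126],[x,-29.5,-126],[x,-29.5,-80],[x,-16,-80]]),(0,255,0) if x>0 else (0,160,0),True)
    for x in (-4,4): L(S([[x,-6,13.5],[x,6,13.5],[x,6,-13.5],[x,-6,-13.5]]),(255,255,0),True)
    h=hookpts([.6126,.362,.2],.082,.0805,.27)+F@np.array(dB)/1000
    L(h,(0,0,255))
    r=proj(c,h[3]); 
    cv2.circle(t,tuple(((r[0]-[x0,y0]+.5)*[kx,ky]-.5).round().astype(int).tolist()),5,(0,0,255),1)
    cv2.imwrite('pics/'+out,t)
E
python3 - <<'E'
from ov2 import *
overlay('w16.png','o16.png',(245,165,385,300),5,4.5,24.2)
E
```

```text
hole [-19.25   0.17  -1.97]
```

View pics/o16.png

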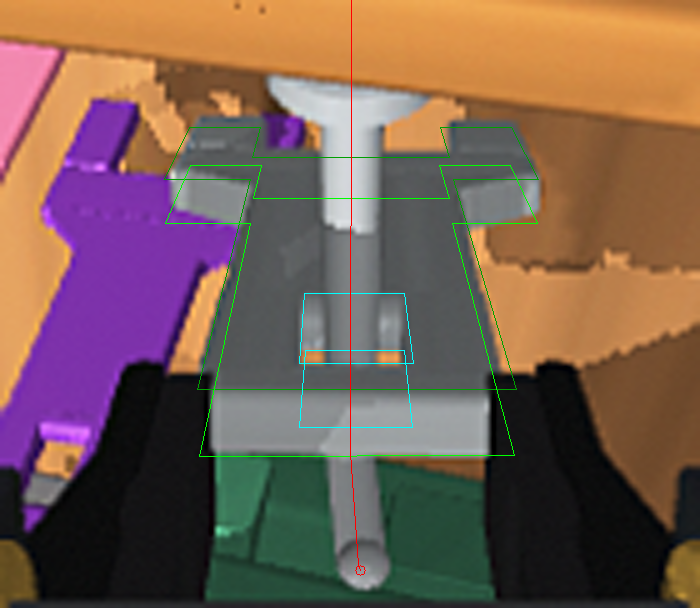

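```bash
cat >> tk2.py <<'E'
WOFF=np.array([-2.0,0,-.9])
tk.B=tk.B-F@WOFF/1000
E
python3 - <<'E'
from tk2 import *
print(tk.B)
where()
path([6],[(-6,0,0,36.5,.2)])
E
```

```text
[0.61936382 0.27980672 0.2009    ]
t 24.25 hole [-19.04   0.18  -1.86] tilt 34.1 d 24.1 roll 0.201 yaw 0.003 F [ 0.71 -0.19 -3.28] T [ 1.12 -0.41  0.06] w 28.2 qd 0.02
n 6 dp cm [-0.009  0.204  0.082] | 0.22 dr [-0.011   0.0002 -0.0005] | 0.011
```

```bash
python3 -m crank '{"dp":[[-0.01,0.2,0.08],[-0.01,0.2,0.08],[-0.01,0.2,0.08],[-0.01,0.2,0.08],[-0.01,0.2,0.08],[-0.01,0.2,0.08],[0,0,0],[0,0,0]],"delta_rot":[[-0.011,0,0],[-0.011,0,0],[-0.011,0,0],[-0.011,0,0],[-0.011,0,0],[-0.011,0,0],[0,0,0],[0,0,0]]}'
python3 - <<'E'
from ov2 import *
where();st()
im,c=snap('wrist','w17.png')
overlay('w17.png','o17.png',(245,165,385,300),5,4.5,26)
E
```

```text
time: 25.05
position: [0.6196, 0.2859, 0.2082]
tool_rot: [2.534, 0.179, -0.221]
ft_force: [0.5, 0.3, -3.5]
grip_width: 0.323
t 25.05 hole [-6.46 -0.57 -0.18] tilt 36.6 d 25.7 roll 0.202 yaw 0.002 F [ 0.54  0.3  -3.51] T [ 1.25 -0.38 -0.04] w 28.07 qd 0.004
t 25.05 p [0.6196 0.2859 0.2082] F [ 0.54  0.3  -3.51] T [ 1.253 -0.379 -0.045] w 28.07 q [-0.48  0.8  -0.4   0.93  0.63  1.98 -0.61]
x [ 0.9773  0.0794 -0.1966] z [-0.1182 -0.5656 -0.8162]
hole [-5.61 -0.09  0.63]
```

View pics/o17.png

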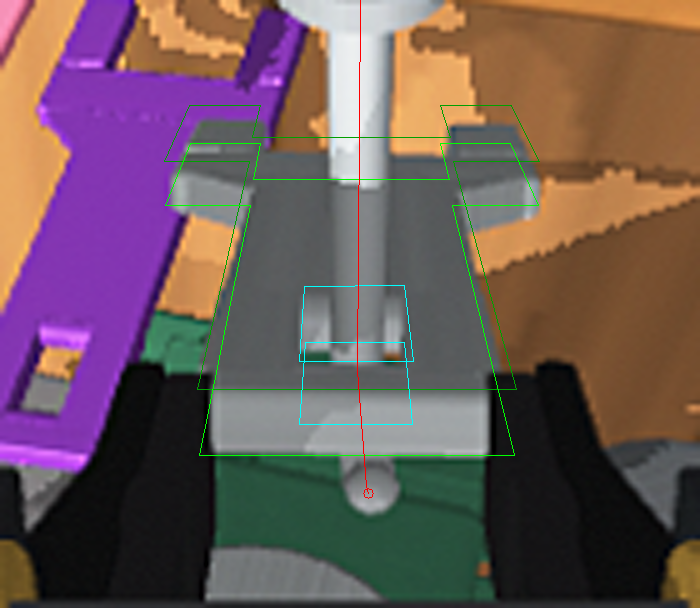

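```bash
python3 - <<'E'
from ov2 import *
where(24.2)
overlay('w17.png','o17b.png',(245,165,385,300),5,4.5,24.2)
from pl3 import clr2
th=np.radians(38)
for z in np.arange(0,24,1.5):
    U,L=np.meshgrid(np.arange(-6,14,.25),np.arange(-1,7,.25),indexing='ij')
    c=np.c_[U.ravel(),L.ravel(),np.full(U.size,z)];v=clr2(c,th,.2).reshape(U.shape)
    exp=np.interp(z,[0,14,20,30],[-6,3,6,9])
    v2=np.where(abs(U-exp)<4,v,-9);k=np.unravel_index(v2.argmax(),U.shape)
    ok=v2>v2.max()-.7
    print(z,U[k],L[k],v2[k].round(2),'u range',U[ok].min(),U[ok].max(),'l',L[ok].min(),L[ok].max())
E
```

```text
t 25.1 hole [-6.   -0.45  0.22] tilt 38.1 d 24.2 roll 0.202 yaw 0.003 F [-0.14 -0.22 -3.52] T [ 1.33 -0.37 -0.01] w 28.37 qd 0.002
hole [-5.06 -0.01  1.04]
0.0 -6.0 0.0 3.0 u range -6.0 -2.25 l -0.5 0.5
1.5 -4.5 0.25 2.82 u range -6.0 -1.25 l -0.5 1.0
3.0 -2.0 0.75 2.79 u range -3.25 -0.25 l 0.0 1.5
4.5 -0.5 1.25 2.67 u range -1.75 0.5 l 0.5 1.75
6.0 0.0 1.25 2.31 u range -1.0 0.5 l 0.5 2.5
7.5 0.25 1.5 2.07 u range -0.5 1.0 l 0.75 3.25
9.0 0.75 2.0 2.01 u range 0.0 1.5 l 1.0 3.75
10.5 1.5 3.25 2.07 u range 0.75 2.25 l 1.75 4.0
12.0 2.25 3.5 2.33 u range 1.5 3.25 l 2.5 4.25
13.5 3.5 3.75 2.57 u range 2.25 5.0 l 3.0 4.5
15.0 4.5 4.0 2.75 u range 3.25 7.25 l 3.5 4.75
16.5 8.0 4.25 2.87 u range 3.75 8.0 l 3.75 5.0
18.0 8.75 4.75 3.17 u range 4.75 8.75 l 4.0 5.5
19.5 9.5 5.0 3.82 u range 7.25 9.5 l 4.25 5.75
21.0 10.25 5.25 4.71 u range 8.75 10.25 l 4.5 6.25
22.5 10.5 5.5 5.43 u range 9.25 10.5 l 4.75 6.75
```

```bash
sed -i 's/WOFF=np.array(.*/WOFF=np.array([-1.6,.1,-.5])/' tk2.py
python3 - <<'E'
from tk2 import *
where(24.2)
path([3,3,3,3,3,3,3,4],[w+(38,.2,24.2) for w in [(-2,.7,3),(0,1.3,6),(.6,1.9,8.7),(1.5,2.9,10.7),(3,3.6,13.2),(5,4.2,16),(8,4.8,19),(14,5.2,24)]])
E
```

```text
t 25.1 hole [-5.6  -0.35  0.62] tilt 38.1 d 24.2 roll 0.202 yaw 0.003 F [-0.14 -0.22 -3.52] T [ 1.33 -0.37 -0.01] w 28.37 qd 0.002
n 3 dp cm [ 0.019  0.147 -0.004] | 0.15 dr [ 0.0004  0.0005 -0.0006] | 0.0009
n 3 dp cm [-0.     0.112 -0.048] | 0.12 dr [-0. -0.  0.] | 0.0
n 3 dp cm [ 0.002  0.068 -0.066] | 0.09 dr [-0. -0.  0.] | 0.0
n 3 dp cm [ 0.02   0.065 -0.043] | 0.08 dr [-0. -0.  0.] | 0.0
n 3 dp cm [ 0.006  0.089 -0.044] | 0.1 dr [-0. -0.  0.] | 0.0
n 3 dp cm [ 0.001  0.108 -0.043] | 0.12 dr [-0. -0.  0.] | 0.0
n 3 dp cm [-0.    0.14 -0.03] | 0.14 dr [-0. -0.  0.] | 0.0
n 4 dp cm [-0.015  0.194 -0.021] | 0.2 dr [-0. -0.  0.] | 0.0
```

```bash
python3 -m crank '{"dp":[[0.02,0.147,0],[0.02,0.147,0],[0.02,0.147,0],[0,0.11,-0.05],[0,0.11,-0.05],[0,0.11,-0.05],[0,0,0],[0,0,0]],"delta_rot":[[0,0,0],[0,0,0],[0,0,0],[0,0,0],[0,0,0],[0,0,0],[0,0,0],[0,0,0]]}'
python3 - <<'E'
from tk2 import *
where(24.2)
path([3,3,3,3],[w+(38,.2,24.2) for w in [(.6,1.9,8.7),(1.5,2.9,10.7),(3,3.6,13.2),(5,4.2,16)]])
E
```

```text
time: 25.9
position: [0.6217, 0.2804, 0.2136]
tool_rot: [2.534, 0.179, -0.221]
ft_force: [-0.3, 0.7, -3.4]
grip_width: 0.326
t 25.9 hole [0.05 1.3  6.01] tilt 38.1 d 24.2 roll 0.202 yaw 0.003 F [-0.31  0.66 -3.45] T [ 1.3  -0.36  0.02] w 28.38 qd 0.002
n 3 dp cm [ 0.002  0.066 -0.066] | 0.09 dr [ 0.0004  0.0005 -0.0007] | 0.0009
n 3 dp cm [ 0.02   0.065 -0.043] | 0.08 dr [-0. -0.  0.] | 0.0
n 3 dp cm [ 0.006  0.089 -0.044] | 0.1 dr [-0. -0.  0.] | 0.0
n 3 dp cm [ 0.001  0.108 -0.043] | 0.12 dr [-0. -0.  0.] | 0.0
```

No contact: force is unchanged and tracking is exact. I'll continue.

```bash
python3 -m crank '{"dp":[[0,0.067,-0.066],[0,0.067,-0.066],[0,0.067,-0.066],[0.02,0.065,-0.043],[0.02,0.065,-0.043],[0.02,0.065,-0.043],[0,0,0],[0,0,0]],"delta_rot":[[0,0,0],[0,0,0],[0,0,0],[0,0,0],[0,0,0],[0,0,0],[0,0,0],[0,0,0]]}'
python3 - <<'E'
from tk2 import *
where(24.2)
path([3,3,3,3],[w+(38,.2,24.2) for w in [(3,3.6,13.2),(5,4.2,16),(8,4.8,19)]])
E
```

```text
time: 26.7
position: [0.6234, 0.279, 0.2183]
tool_rot: [2.534, 0.179, -0.221]
ft_force: [-0.2, -0.1, -2.8]
grip_width: 0.329
t 26.7 hole [ 1.62  2.86 10.67] tilt 38.1 d 24.2 roll 0.202 yaw 0.003 F [-0.22 -0.11 -2.8 ] T [ 1.25 -0.45  0.07] w 28.59 qd 0.002
n 3 dp cm [ 0.008  0.087 -0.047] | 0.1 dr [ 0.0004  0.0006 -0.0007] | 0.001
n 3 dp cm [ 0.001  0.108 -0.043] | 0.12 dr [-0. -0.  0.] | 0.0
n 3 dp cm [-0.    0.14 -0.03] | 0.14 dr [-0. -0.  0.] | 0.0
```

```bash
python3 -m crank '{"dp":[[0.01,0.088,-0.045],[0,0.088,-0.045],[0.01,0.088,-0.045],[0,0.108,-0.043],[0,0.108,-0.043],[0,0.108,-0.043],[0,0,0],[0,0,0]],"delta_rot":[[0,0,0],[0,0,0],[0,0,0],[0,0,0],[0,0,0],[0,0,0],[0,0,0],[0,0,0]]}'
python3 - <<'E'
from tk2 import *
where(24.2)
path([3,5],[w+(38,.2,24.2) for w in [(8,4.8,19.5),(20,5.2,28)]])
E
```

```text
time: 27.5
position: [0.625, 0.2756, 0.2237]
tool_rot: [2.534, 0.179, -0.221]
ft_force: [-0.8, -0.4, -2.1]
grip_width: 0.322
t 27.5 hole [ 5.07  4.14 16.05] tilt 38.1 d 24.2 roll 0.202 yaw 0.003 F [-0.81 -0.36 -2.07] T [ 1.24 -0.35  0.01] w 28.0 qd 0.002
n 3 dp cm [-0.001  0.146 -0.043] | 0.15 dr [ 0.0004  0.0005 -0.0007] | 0.001
n 5 dp cm [-0.026  0.293 -0.008] | 0.29 dr [-0. -0.  0.] | 0.0
```

```bash
python3 -m crank '{"dp":[[0,0.146,-0.045],[0,0.146,-0.045],[0,0.146,-0.045],[-0.02,0.28,-0.02],[-0.02,0.28,-0.02],[-0.02,0.28,-0.02],[-0.02,0.28,-0.02],[0,0,0]],"delta_rot":[[0,0,0],[0,0,0],[0,0,0],[0,0,0],[0,0,0],[0,0,0],[0,0,0],[0,0,0]]}'
python3 - <<'E'
from tk2 import *
where(24.2)
snap('wrist','w18.png')
E
```

```text
time: 28.3
position: [0.6274, 0.2634, 0.2346]
tool_rot: [2.534, 0.177, -0.22]
ft_force: [0.1, 0.3, -2.9]
grip_width: 0.324
t 28.3 hole [17.42  5.6  26.94] tilt 38.1 d 24.2 roll 0.202 yaw 0.003 F [ 0.14  0.26 -2.92] T [ 1.24 -0.42  0.02] w 28.21 qd 0.005
```

View pics/w18.png

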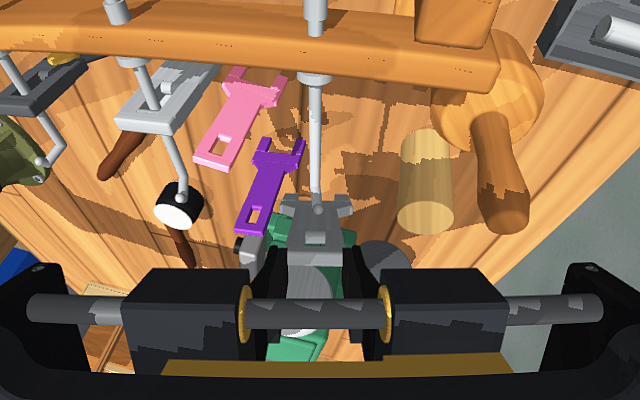

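```bash
cat > lt.py <<'E'
from tk2 import *
def ltarget(x,y,z,yaw=-.025,pitch=-.5,roll=0):
    Rt=R.from_rotvec([0,roll,0]).as_matrix()@tool(yaw,pitch); return np.array([x,y,z])-Rt@tk.hT0, Rt
def lplan(n,*a): return plan(*ltarget(*a),n)
E
python3 - <<'E'
from lt import *
s=ctrl.get_state(); Rt=R.from_rotvec(s['tool_rot']).as_matrix()
plan(s['position']+np.array([0,-.08,.07]),Rt,8)
cur=dict(position=s['position']+np.array([0,-.08,.07]),tool_rot=s['tool_rot'])
P,Rn=ltarget(.605,-.02,.375); plan(P,Rn,16,cur)
E
```

```text
n 8 dp cm [-0.25   1.296 -0.149] | 1.33 dr [-0. -0. -0.] | 0.0
n 16 dp cm [-0.267  1.347 -0.375] | 1.42 dr [0.0683 0.0126 0.0075] | 0.0699
```

```bash
python3 -m crank '{"dp":[[-0.25,1.3,-0.15],[-0.25,1.3,-0.15],[-0.25,1.3,-0.15],[-0.25,1.3,-0.15],[-0.25,1.3,-0.15],[-0.25,1.3,-0.15],[-0.25,1.3,-0.15],[-0.25,1.3,-0.15]],"delta_rot":[[0,0,0],[0,0,0],[0,0,0],[0,0,0],[0,0,0],[0,0,0],[0,0,0],[0,0,0]]}'
python3 - <<'E'
from lt import *
where(24.2)
lplan(16,.605,-.02,.375)
E
```

```text
time: 29.15
position: [0.6273, 0.1829, 0.3051]
tool_rot: [2.534, 0.179, -0.221]
ft_force: [1.2, 0.4, -3.8]
grip_width: 0.325
t 29.15 hole [97.66 -1.18 97.43] tilt 38.1 d 24.2 roll 0.202 yaw 0.003 F [ 1.17  0.44 -3.75] T [ 1.29 -0.39 -0.01] w 28.29 qd 0.175
n 16 dp cm [-0.266  1.341 -0.37 ] | 1.42 dr [0.0683 0.0127 0.0075] | 0.0699
```

```bash
python3 -m crank '{"dp":[[-0.26,1.34,-0.37],[-0.26,1.34,-0.37],[-0.26,1.34,-0.37],[-0.26,1.34,-0.37],[-0.26,1.34,-0.37],[-0.26,1.34,-0.37],[-0.26,1.34,-0.37],[-0.26,1.34,-0.37]],"delta_rot":[[0.068,0.0127,0.0075],[0.068,0.0127,0.0075],[0.068,0.0127,0.0075],[0.068,0.0127,0.0075],[0.068,0.0127,0.0075],[0.068,0.0127,0.0075],[0.068,0.0127,0.0075],[0.068,0.0127,0.0075]]}'
python3 -m crank '{"dp":[[-0.26,1.34,-0.37],[-0.26,1.34,-0.37],[-0.26,1.34,-0.37],[-0.26,1.34,-0.37],[-0.26,1.34,-0.37],[-0.26,1.34,-0.37],[-0.26,1.34,-0.37],[-0.26,1.34,-0.37]],"delta_rot":[[0.068,0.0127,0.0075],[0.068,0.0127,0.0075],[0.068,0.0127,0.0075],[0.068,0.0127,0.0075],[0.068,0.0127,0.0075],[0.068,0.0127,0.0075],[0.068,0.0127,0.0075],[0.068,0.0127,0.0075]]}'
python3 - <<'E'
from lt import *
st(); lplan(8,.596,-.18,.335)
E
```

```text
time: 29.95
position: [0.6227, 0.0924, 0.3713]
tool_rot: [3.09, 0.088, -0.126]
ft_force: [1.5, 0.3, -3.3]
grip_width: 0.324
time: 30.75
position: [0.6048, -0.0181, 0.38]
tool_rot: [-2.647, 0.033, -0.01]
ft_force: [-0.8, -0.2, -3.9]
grip_width: 0.327
t 30.75 p [ 0.6048 -0.0181  0.38  ] F [-0.83 -0.18 -3.86] T [-0.999 -0.088  0.035] w 28.44 q [ 0.55  0.28 -0.35  1.28 -0.39  1.69  0.15]
x [ 0.9997 -0.0251  0.0009] z [ 0.0127  0.4743 -0.8803]
n 8 dp cm [-0.062  1.989 -0.514] | 2.05 dr [ 0.0007 -0.0001  0.    ] | 0.0007
```

```bash
python3 - <<'E'
from lt import *
lplan(7,.596,-.18,.372)
E
python3 -m crank '{"dp":[[-0.07,2.02,-1.04],[-0.07,2.02,-1.04],[-0.07,2.02,-1.04],[-0.07,2.02,-1.04],[-0.07,2.02,-1.04],[-0.07,2.02,-1.04],[-0.07,2.02,-1.04],[0,0,0]],"delta_rot":[[0,0,0],[0,0,0],[0,0,0],[0,0,0],[0,0,0],[0,0,0],[0,0,0],[0,0,0]]}'
python3 - <<'E'
from lt import *
st(); lplan(7,.596,-.18,.372)
snap('wrist','w19.png'); snap('top','t19.png'); snap('scene','s19.png')
E
```

```text
n 7 dp cm [-0.071  2.021 -1.052] | 2.28 dr [ 0.0008 -0.0001  0.    ] | 0.0008
time: 31.55
position: [0.5966, -0.1807, 0.3751]
tool_rot: [-2.649, 0.041, -0.008]
ft_force: [-0.3, -1.4, -3.8]
grip_width: 0.322
t 31.55 p [ 0.5966 -0.1807  0.3751] F [-0.29 -1.39 -3.78] T [-1.261  0.021 -0.011] w 28.04 q [ 0.69  0.41 -0.27  1.11 -0.36  1.82  0.34]
x [ 0.9995 -0.0309 -0.0015] z [ 0.0134  0.4727 -0.8811]
n 7 dp cm [-0.012 -0.057 -0.006] | 0.06 dr [ 0.0011 -0.0002 -0.0008] | 0.0014
```

View pics/w19.png

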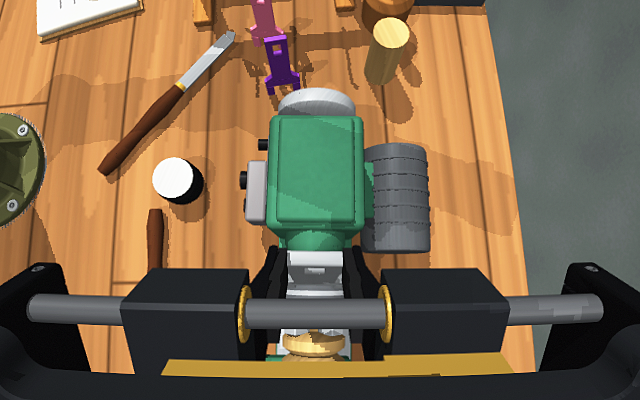

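View pics/s19.png

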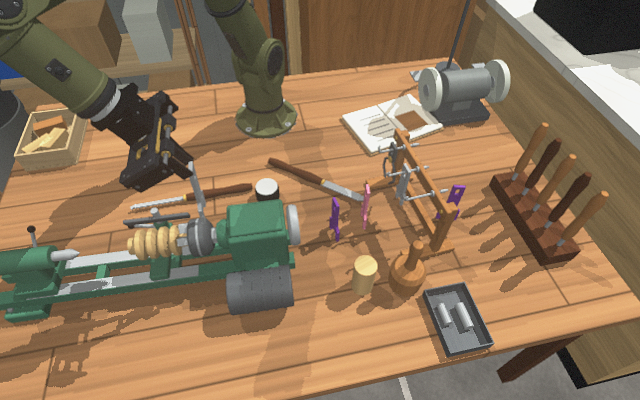

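```bash
python3 - <<'E'
from h import *
im=cv2.imread('pics/w19.png');cv2.imwrite('pics/c19.png',cv2.resize(im[225:300,265:370],None,fx=7,fy=7,interpolation=cv2.INTER_CUBIC))
im=cv2.imread('pics/s19.png');cv2.imwrite('pics/d19.png',cv2.resize(im[150:270,140:260],None,fx=5,fy=5,interpolation=cv2.INTER_CUBIC))
E
```

```text
(no output)
```

View pics/c19.png

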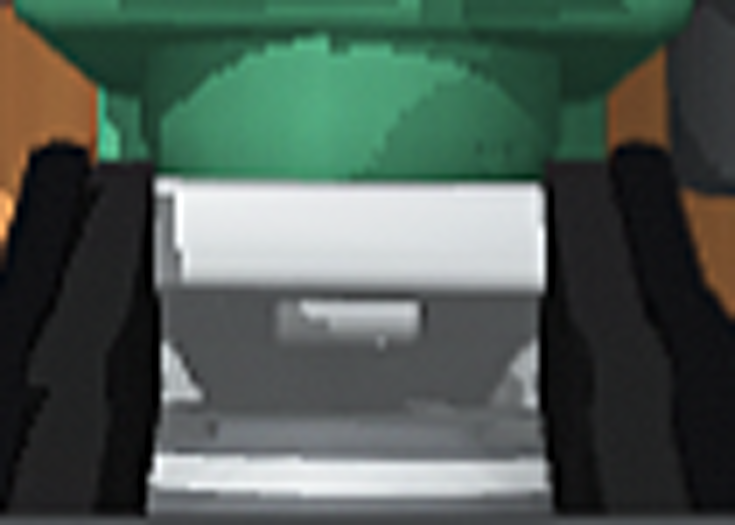

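View pics/d19.png

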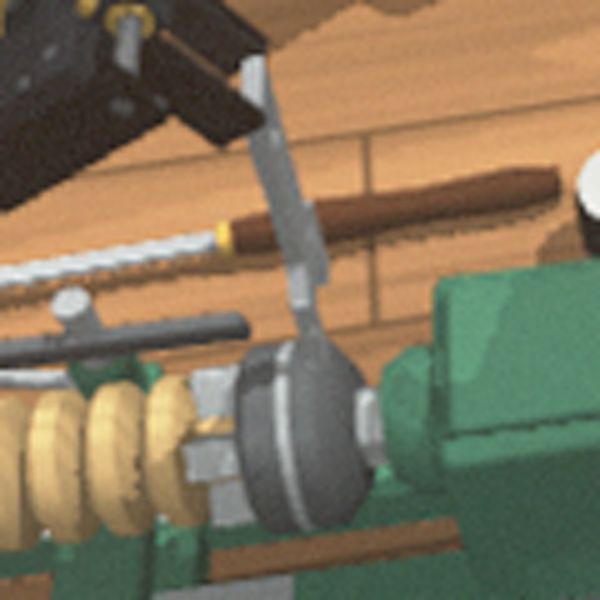

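```bash
python3 - <<'E'
from ov2 import *
st()
im,c=snap('wrist','w20.png')
for d in(0,-6,-12): overlay('w20.png',f'o20_{d}.png',(265,225,370,300),5,5,d)
a=np.vstack([cv2.imread(f'pics/o20_{d}.png') for d in (0,-6,-12)]);a=cv2.resize(a,None,fx=.53,fy=.53); 
b=cv2.resize(im[225:300,265:370],None,fx=4.9,fy=7.9)[:a.shape[0]]
cv2.imwrite('pics/o20.png',np.hstack([cv2.imread('pics/o20_-6.png'),]))
cv2.imwrite('pics/o20.png',np.hstack([cv2.imread('pics/o20_0.png')[:, :],cv2.imread('pics/o20_-12.png')])[:, :][:375,:1050][:, ::1])
o=cv2.imread('pics/o20.png');cv2.imwrite('pics/o20.png',cv2.resize(o,(798,285)))
E
```

```text
t 31.7 p [ 0.5973 -0.1747  0.3768] F [ 0.24  0.76 -3.93] T [-0.813 -0.058 -0.005] w 28.28 q [ 0.68  0.41 -0.27  1.11 -0.36  1.82  0.34]
x [ 0.9997 -0.024   0.0009] z [ 0.0122  0.4759 -0.8794]
hole [455.79 -59.12 171.51]
hole [458.07 -59.36 171.64]
hole [460.34 -59.59 172.01]
```

View pics/o20.png

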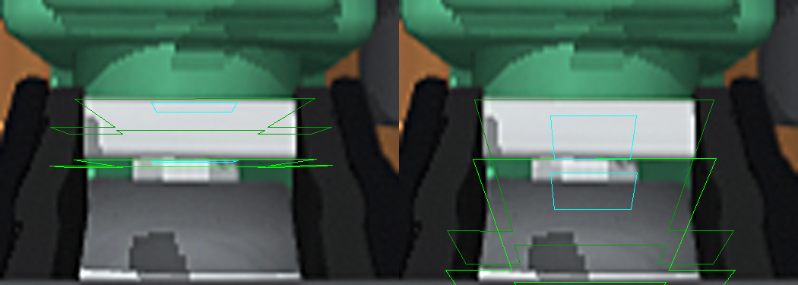

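```bash
python3 - <<'E'
from h import *
im=cv2.imread('pics/w20.png');cv2.imwrite('pics/c20.png',cv2.resize(im[225:300,265:370],None,fx=7.5,fy=7.5,interpolation=cv2.INTER_CUBIC))
E
```

```text
(no output)
```

View pics/c20.png

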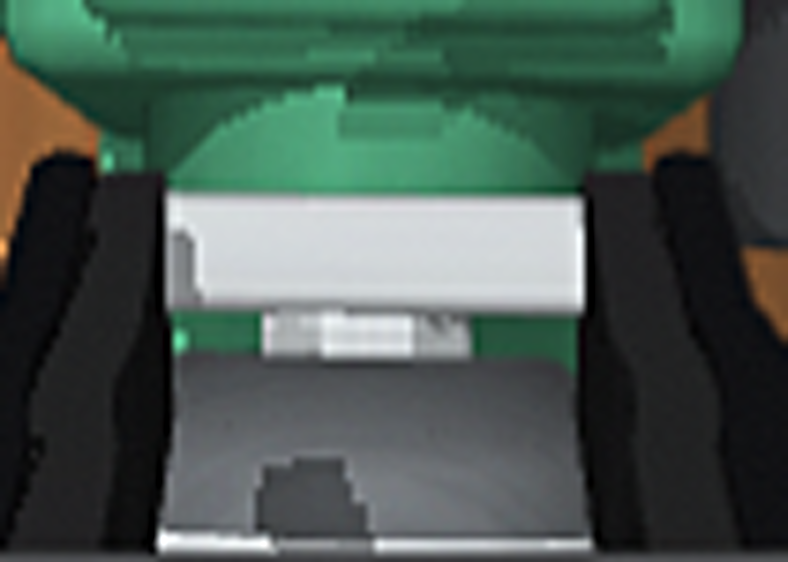

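```bash
python3 - <<'E'
from lt import *
c=ci_of('w20.png')
g=lambda x,y:(265+(x+.5)/7.5-.5,225+(y+.5)/7.5-.5)
s=st(); Rt=R.from_rotvec(s['tool_rot']).as_matrix(); h=s['position']+Rt@tk.hT0; print('hole(d0)',h)
print('flats',onplane(c,[g(263,335),g(471,335)],2,.164),onplane(c,[g(367,356)],2,.173),onplane(c,[g(367,356)],2,.164))
print('bar',onplane(c,[g(170,195),g(583,197),g(168,306),g(583,312)],2,h[2]+.022))
E
```

```text
t 31.75 p [ 0.5974 -0.1738  0.377 ] F [ 0.11  0.42 -3.71] T [-0.798 -0.105 -0.018] w 27.96 q [ 0.68  0.41 -0.27  1.11 -0.36  1.82  0.34]
x [ 0.9997 -0.0228  0.0013] z [ 0.012   0.4761 -0.8793]
hole(d0) [ 0.5975 -0.1765  0.3717]
flats [[ 0.5799 -0.1821  0.164 ]
 [ 0.612  -0.1828  0.164 ]] [[ 0.5959 -0.1856  0.173 ]] [[ 0.5959 -0.1856  0.164 ]]
bar [[ 0.5833 -0.1729  0.3937]
 [ 0.6111 -0.1737  0.3937]
 [ 0.5831 -0.1803  0.3937]
 [ 0.6108 -0.1813  0.3937]]
```

```bash
python3 - <<'E'
from lt import *
lplan(6,.5956,-.1785,.315)
E
```

```text
n 6 dp cm [-0.032  0.482  0.813] | 0.95 dr [ 0.0006 -0.      0.0004] | 0.0007
```

```bash
python3 -m crank '{"dp":[[-0.02,0.48,0.81],[-0.02,0.48,0.81],[-0.02,0.48,0.81],[-0.02,0.48,0.81],[-0.02,0.48,0.81],[-0.02,0.48,0.81],[0,0,0],[0,0,0]],"delta_rot":[[0,0,0],[0,0,0],[0,0,0],[0,0,0],[0,0,0],[0,0,0],[0,0,0],[0,0,0]]}'
python3 - <<'E'
from lt import *
snap('scene','s21.png'); snap('wrist','w21.png'); s=st()
Rt=R.from_rotvec(s['tool_rot']).as_matrix(); h=s['position']+Rt@tk.hT0; print('hole(d0)',h)
im=cv2.imread('pics/s21.png');cv2.imwrite('pics/d21.png',cv2.resize(im[170:280,150:270],None,fx=6,fy=5.4,interpolation=cv2.INTER_CUBIC))
im=cv2.imread('pics/w21.png');cv2.imwrite('pics/c21.png',cv2.resize(im[225:300,265:370],None,fx=7.5,fy=7.5,interpolation=cv2.INTER_CUBIC))
E
```

```text
time: 32.55
position: [0.5958, -0.1772, 0.3202]
tool_rot: [-2.646, 0.032, -0.009]
ft_force: [-0.0, -0.0, -2.9]
grip_width: 0.328
t 32.65 p [ 0.5961 -0.1772  0.3209] F [ 0.03  0.35 -3.78] T [-0.897 -0.081 -0.054] w 28.83 q [ 0.69  0.41 -0.27  1.22 -0.35  1.72  0.39]
x [ 0.9997 -0.0245  0.0018] z [ 0.0132  0.4747 -0.88  ]
hole(d0) [ 0.5963 -0.1798  0.3156]
```

View pics/d21.png

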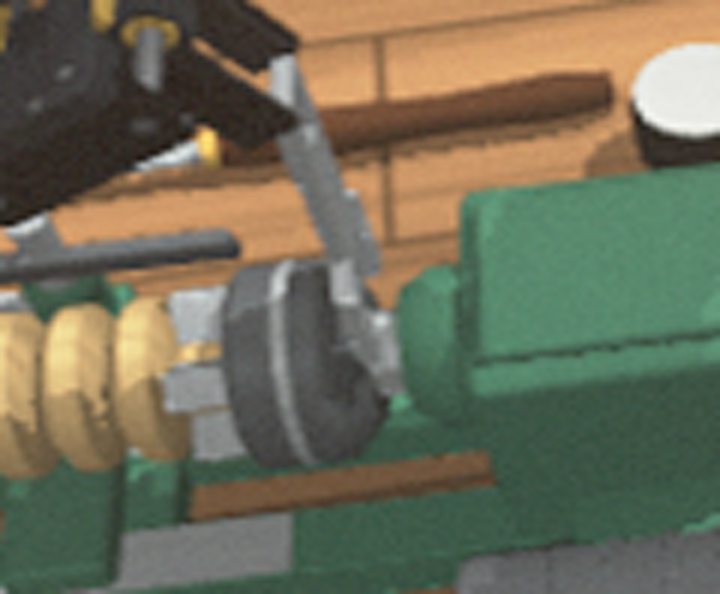

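View pics/c21.png

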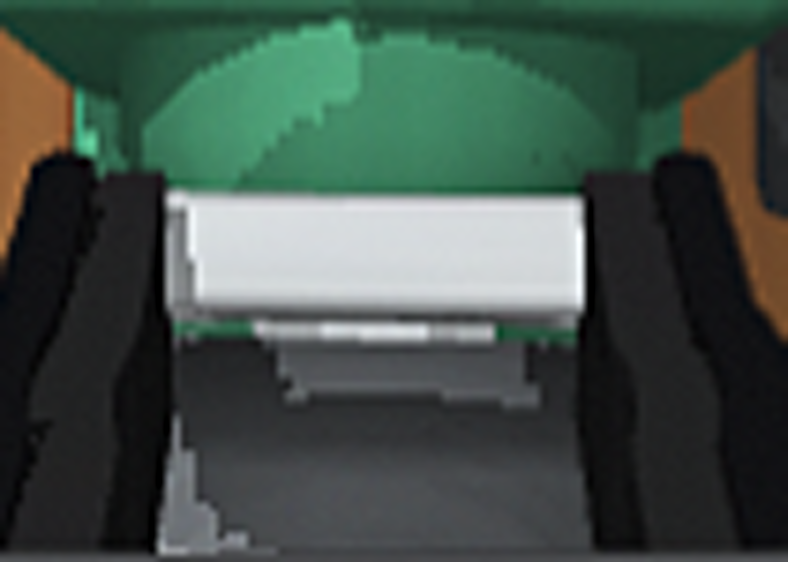

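```bash
cat > so.py <<'E'
from lt import *
def sover(f,out,box,kx,ky,ds,cam='scene',pos=None):
    c=ci_of(f);im=cv2.imread('pics/'+f);s=ctrl.get_state();Rt=R.from_rotvec(s['tool_rot']).as_matrix()
    x0,y0,x1,y1=box;T=[]
    for d in ds:
        t=cv2.resize(im[y0:y1,x0:x1],None,fx=kx,fy=ky,interpolation=cv2.INTER_CUBIC)
        hole=s['position']+Rt@tk.ht(d);Rs=Rt@tk.rt(d)
        S=lambda P: hole+np.array(P)@Rs.T/1000
        for x in(-4,4):
            q=((proj(c,S([[x,-16,22],[x,16,22],[x,16,-80],[x,29.5,-80],[x,29.5,-126],[x,16.5,-126],[x,16.5,-98],[x,-16.5,-98],[x,-16.5,-126],[x,-29.5,-126],[x,-29.5,-80],[x,-16,-80]]))-[x0,y0]+.5)*[kx,ky]-.5).round().astype(int)
            cv2.polylines(t,[q.reshape(-1,1,2)],True,(0,0,255) if x>0 else (0,255,255),1)
        T.append(t)
    cv2.imwrite('pics/'+out,np.hstack(T))
E
python3 - <<'E'
from so import *
sover('s21.png','so21.png',(185,170,240,250),7,7,(0,4))
E
```

```text
(no output)
```

View pics/so21.png

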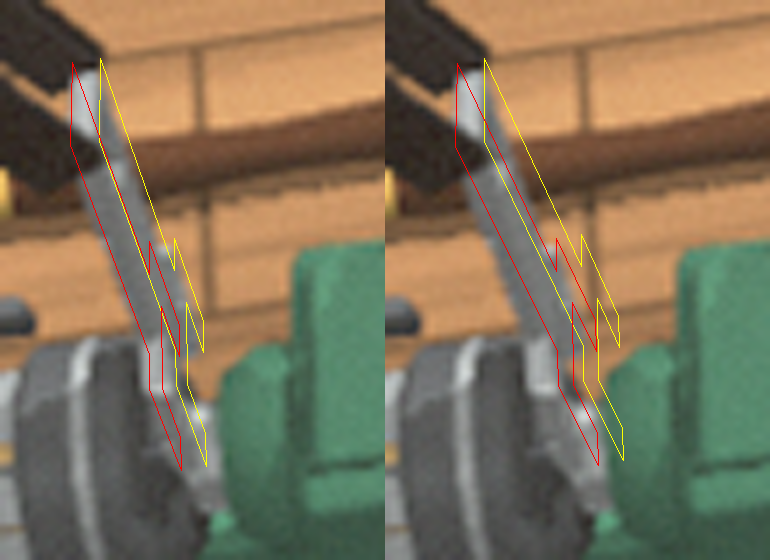

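```bash
python3 - <<'E'
from lt import *
c=ci_of('w21.png')
g=lambda x,y:(265+(x+.5)/7.5-.5,225+(y+.5)/7.5-.5)
print('limit front face at tips',onplane(c,[g(220,310),g(220,320),g(540,320),g(540,326)],2,.19))
print('flats',onplane(c,[g(255,330),g(495,330)],2,.164),onplane(c,[g(375,341)],2,.173))
s=ctrl.get_state();Rt=R.from_rotvec(s['tool_rot']).as_matrix();h=s['position']+Rt@tk.hT0
print('bar',onplane(c,[g(168,195),g(583,197),g(168,306),g(583,312)],2,h[2]+.022).mean(0),h)
E
```

```text
limit front face at tips [[ 0.57686586 -0.18153985  0.19      ]
 [ 0.57684849 -0.18275769  0.19      ]
 [ 0.61622232 -0.18368284  0.19      ]
 [ 0.616198   -0.18441277  0.19      ]]
flats [[ 0.57999999 -0.18401166  0.164     ]
 [ 0.61188271 -0.18475926  0.164     ]] [[ 0.59588983 -0.18579182  0.173     ]]
bar [ 0.59575644 -0.17943739  0.33759064] [ 0.59629242 -0.17981053  0.31559064]
```

```bash
python3 -m crank '{"dp":[[0,0.071,0.132],[0,0.071,0.132],[0,0.071,0.132],[0,0.071,0.132],[0,0.071,0.132],[0,0.071,0.132],[0,0.071,0.132],[0,0.071,0.132]],"delta_rot":[[0,0,0],[0,0,0],[0,0,0],[0,0,0],[0,0,0],[0,0,0],[0,0,0],[0,0,0]]}'
cat >> lt.py <<'E'
def lw(d=0):
    s=ctrl.get_state();Rt=R.from_rotvec(s['tool_rot']).as_matrix();h=s['position']+Rt@tk.ht(d)
    print('t',round(s['time'],2),'hole',h.round(4),'F',s['ft_force'].round(2),'T',s['torque'].round(2),'x',Rt[:,0].round(3),'z',Rt[:,2].round(3),'w',round(s['grip_width']*87,1))
E
python3 -c "
from lt import *
lw()"
python3 -m crank '{"dp":[[0,0.047,0.088],[0,0.047,0.088],[0,0.047,0.088],[0,0.047,0.088],[0,0.047,0.088],[0,0.047,0.088],[0,0,0],[0,0,0]],"delta_rot":[[0,0,0],[0,0,0],[0,0,0],[0,0,0],[0,0,0],[0,0,0],[0,0,0],[0,0,0]]}'
python3 - <<'E'
from lt import *
lw()
snap('wrist','w22.png'); im=cv2.imread('pics/w22.png');cv2.imwrite('pics/c22.png',cv2.resize(im[225:300,265:370],None,fx=7.5,fy=7.5,interpolation=cv2.INTER_CUBIC))
lw()
E
```

```text
time: 33.45
position: [0.5959, -0.1772, 0.3082]
tool_rot: [-2.646, 0.032, -0.009]
ft_force: [-0.2, -0.5, -3.8]
grip_width: 0.33
t 33.45 hole [ 0.596  -0.1798  0.3028] F [-0.23 -0.45 -3.77] T [-0.99 -0.08 -0.01] x [ 1.    -0.025  0.001] z [ 0.012  0.475 -0.88 ] w 28.7
time: 34.25
position: [0.5959, -0.1771, 0.3023]
tool_rot: [-2.646, 0.032, -0.009]
ft_force: [-0.7, -0.7, -3.1]
grip_width: 0.327
t 34.25 hole [ 0.596  -0.1798  0.297 ] F [-0.71 -0.68 -3.15] T [-0.95 -0.06 -0.01] x [ 1.    -0.025  0.001] z [ 0.012  0.475 -0.88 ] w 28.5
t 34.3 hole [ 0.5961 -0.1798  0.2971] F [-0.21 -0.32 -4.38] T [-0.93 -0.04 -0.03] x [ 1.    -0.025  0.001] z [ 0.012  0.475 -0.88 ] w 27.8
```

View pics/c22.png

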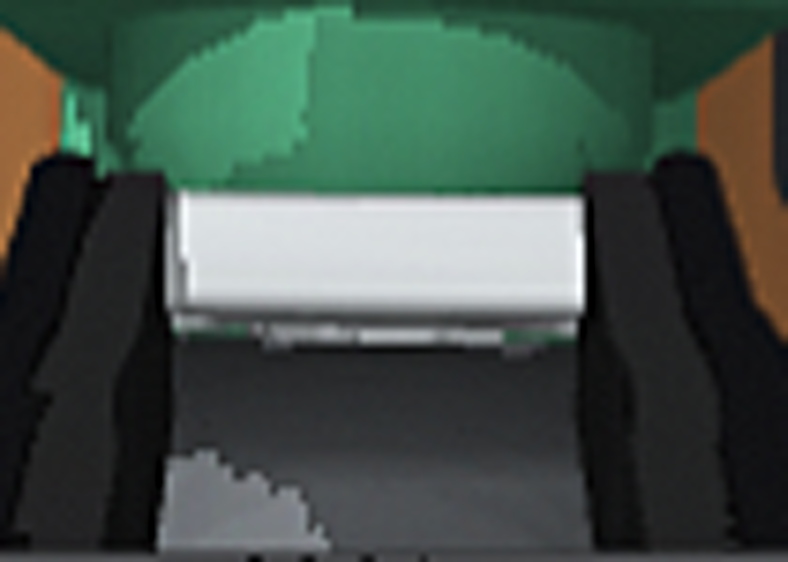

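```bash
python3 -m crank '{"dp":[[0,0.047,0.088],[0,0.047,0.088],[0,0.047,0.088],[0,0.047,0.088],[0,0.047,0.088],[0,0,0],[0,0,0],[0,0,0]],"delta_rot":[[0,0,0],[0,0,0],[0,0,0],[0,0,0],[0,0,0],[0,0,0],[0,0,0],[0,0,0]]}'
python3 -c "
from lt import *
lw()"
```

```text
time: 35.1
position: [0.5959, -0.1771, 0.2974]
tool_rot: [-2.646, 0.032, -0.009]
ft_force: [-0.2, -0.2, -4.1]
grip_width: 0.322
t 35.1 hole [ 0.5961 -0.1798  0.292 ] F [-0.21 -0.17 -4.07] T [-0.99 -0.07  0.02] x [ 1.    -0.025  0.001] z [ 0.012  0.475 -0.88 ] w 28.0
```

```bash
python3 -m crank '{"dp":[[0,0.047,0.088],[0,0.047,0.088],[0,0.047,0.088],[0,0.047,0.088],[0,0,0],[0,0,0],[0,0,0],[0,0,0]],"delta_rot":[[0,0,0],[0,0,0],[0,0,0],[0,0,0],[0,0,0],[0,0,0],[0,0,0],[0,0,0]]}'
python3 -c "
from lt import *
lw()"
```

```text
time: 35.9
position: [0.5959, -0.1771, 0.2934]
tool_rot: [-2.646, 0.032, -0.009]
ft_force: [-0.4, 0.7, -4.1]
grip_width: 0.325
t 35.9 hole [ 0.5961 -0.1798  0.2881] F [-0.39  0.68 -4.1 ] T [-0.94 -0.04 -0.04] x [ 1.    -0.025  0.001] z [ 0.012  0.475 -0.88 ] w 28.3
```

```bash
python3 -m crank '{"dp":[[0,0.047,0.088],[0,0.047,0.088],[0,0.047,0.088],[0,0.047,0.088],[0,0.047,0.088],[0,0,0],[0,0,0],[0,0,0]],"delta_rot":[[0,0,0],[0,0,0],[0,0,0],[0,0,0],[0,0,0],[0,0,0],[0,0,0],[0,0,0]]}'
python3 -c "
from lt import *
lw()"
```

```text
time: 36.7
position: [0.5959, -0.1771, 0.2884]
tool_rot: [-2.646, 0.032, -0.009]
ft_force: [0.7, 0.1, -2.8]
grip_width: 0.321
t 36.7 hole [ 0.5961 -0.1797  0.2831] F [ 0.73  0.08 -2.82] T [-1.01 -0.11  0.04] x [ 1.    -0.025  0.001] z [ 0.012  0.475 -0.88 ] w 28.0
```

```bash
python3 -m crank '{"dp":[[0,0.047,0.088],[0,0.047,0.088],[0,0.047,0.088],[0,0.047,0.088],[0,0,0],[0,0,0],[0,0,0],[0,0,0]],"delta_rot":[[0,0,0],[0,0,0],[0,0,0],[0,0,0],[0,0,0],[0,0,0],[0,0,0],[0,0,0]]}'
python3 - <<'E'
from lt import *
lw()
snap('wrist','w23.png'); im=cv2.imread('pics/w23.png');cv2.imwrite('pics/c23.png',cv2.resize(im[225:300,265:370],None,fx=7.5,fy=7.5,interpolation=cv2.INTER_CUBIC))
im,c=snap('scene','s23.png');cv2.imwrite('pics/d23.png',cv2.resize(im[170:280,150:270],None,fx=6,fy=5.4,interpolation=cv2.INTER_CUBIC))
E
```

```text
time: 37.5
position: [0.5959, -0.177, 0.2844]
tool_rot: [-2.646, 0.032, -0.009]
ft_force: [-0.3, 0.7, -3.8]
grip_width: 0.329
t 37.5 hole [ 0.5961 -0.1797  0.2791] F [-0.31  0.73 -3.82] T [-0.96 -0.12 -0.02] x [ 1.    -0.024  0.001] z [ 0.012  0.475 -0.88 ] w 28.6
```

View pics/c23.png

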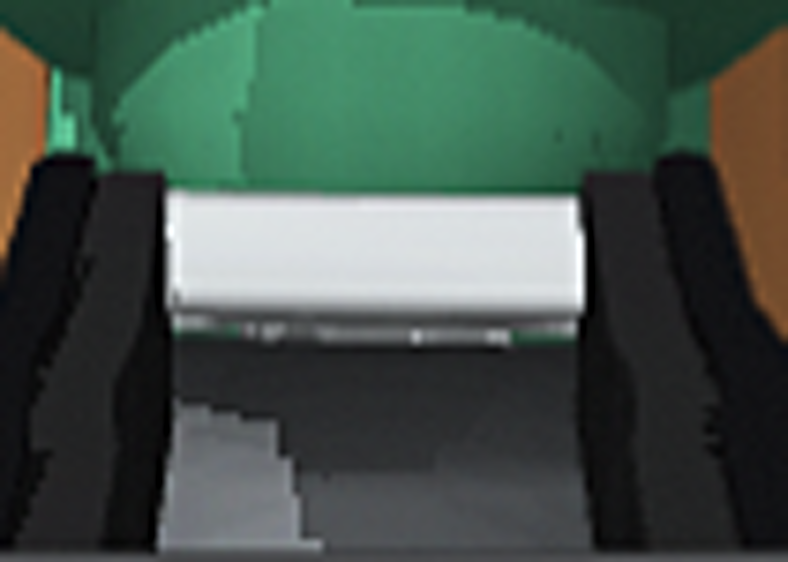

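View pics/d23.png

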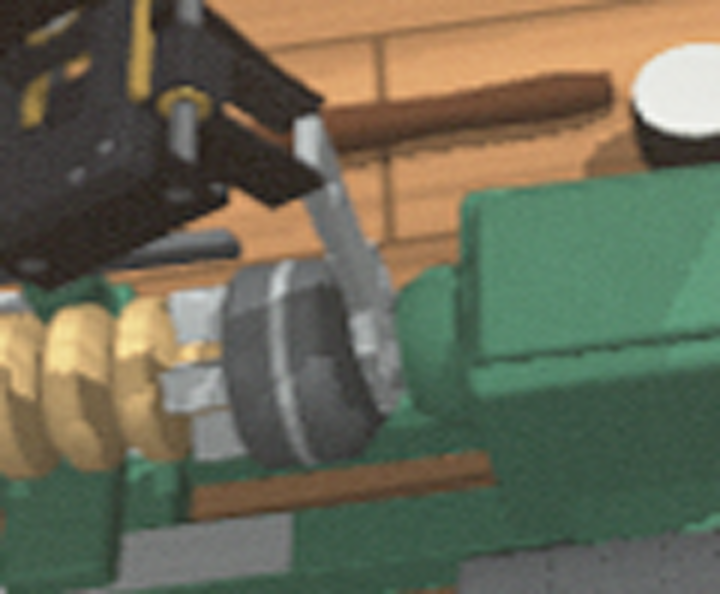

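```bash
python3 -m crank '{"dp":[[0,0.047,0.088],[0,0.047,0.088],[0,0.047,0.088],[0,0.047,0.088],[0,0.047,0.088],[0,0,0],[0,0,0],[0,0,0]],"delta_rot":[[0,0,0],[0,0,0],[0,0,0],[0,0,0],[0,0,0],[0,0,0],[0,0,0],[0,0,0]]}'
python3 -c "
from lt import *
lw()"
```

```text
time: 38.4
position: [0.5959, -0.177, 0.2794]
tool_rot: [-2.646, 0.032, -0.009]
ft_force: [0.0, -0.9, -3.8]
grip_width: 0.328
t 38.4 hole [ 0.5961 -0.1797  0.2741] F [ 0.04 -0.86 -3.79] T [-0.93 -0.06  0.06] x [ 1.    -0.025  0.001] z [ 0.012  0.475 -0.88 ] w 28.5
```

```bash
python3 -m crank '{"dp":[[0,0.024,0.044],[0,0.024,0.044],[0,0.024,0.044],[0,0.024,0.044],[0,0,0],[0,0,0],[0,0,0],[0,0,0]],"delta_rot":[[0,0,0],[0,0,0],[0,0,0],[0,0,0],[0,0,0],[0,0,0],[0,0,0],[0,0,0]]}'
python3 -c "
from lt import *
lw()"
```

```text
time: 39.2
position: [0.5959, -0.177, 0.2774]
tool_rot: [-2.646, 0.032, -0.009]
ft_force: [-0.2, 0.0, -2.7]
grip_width: 0.324
t 39.2 hole [ 0.5961 -0.1797  0.2721] F [-0.21  0.01 -2.71] T [-0.86 -0.09 -0.03] x [ 1.    -0.025  0.001] z [ 0.012  0.475 -0.88 ] w 28.2
```

Near home. Lowering in 0.25 mm rows until it carries its own weight.

```bash
python3 -m crank '{"dp":[[0,0.012,0.022],[0,0.012,0.022],[0,0.012,0.022],[0,0.012,0.022],[0,0,0],[0,0,0],[0,0,0],[0,0,0]],"delta_rot":[[0,0,0],[0,0,0],[0,0,0],[0,0,0],[0,0,0],[0,0,0],[0,0,0],[0,0,0]]}'
python3 -c "
from lt import *
lw()"
```

```text
time: 40.0
position: [0.5962, -0.1768, 0.2772]
tool_rot: [-2.646, 0.032, -0.011]
ft_force: [-1.0, -0.3, 4.6]
grip_width: 0.331
t 40.0 hole [ 0.5964 -0.1795  0.2719] F [-1.   -0.35  4.6 ] T [0.05 0.05 0.07] x [ 1.    -0.024  0.002] z [ 0.013  0.475 -0.88 ] w 28.8
```

```bash
python3 -m crank '{"dp":[[0,0.012,0.022],[0,0.012,0.022],[0,0.012,0.022],[0,0.012,0.022],[0,0,0],[0,0,0],[0,0,0],[0,0,0]],"delta_rot":[[0,0,0],[0,0,0],[0,0,0],[0,0,0],[0,0,0],[0,0,0],[0,0,0],[0,0,0]]}'
python3 -c "
from lt import *
lw()"
```

```text
time: 40.8
position: [0.5964, -0.1766, 0.2771]
tool_rot: [-2.646, 0.031, -0.012]
ft_force: [-0.6, 0.5, 8.4]
grip_width: 0.323
t 40.8 hole [ 0.5966 -0.1792  0.2718] F [-0.57  0.55  8.39] T [0.32 0.24 0.07] x [ 1.    -0.024  0.003] z [ 0.014  0.475 -0.88 ] w 28.1
```

```bash
python3 -m crank '{"dp":[[0,-0.012,-0.022],[0,-0.012,-0.022],[0,-0.012,-0.022],[0,-0.012,-0.022],[0,-0.01,-0.02],[0,0,0],[0,0,0],[0,0,0]],"delta_rot":[[0,0,0],[0,0,0],[0,0,0],[0,0,0],[0,0,0],[0,0,0],[0,0,0],[0,0,0]]}'
python3 - <<'E'
from lt import *
lw()
im,c=snap('scene','s24.png');cv2.imwrite('pics/d24.png',cv2.resize(im[170:280,150:270],None,fx=6,fy=5.4,interpolation=cv2.INTER_CUBIC))
E
```

```text
time: 41.6
position: [0.5962, -0.1768, 0.2773]
tool_rot: [-2.646, 0.032, -0.011]
ft_force: [-0.7, 0.3, 6.0]
grip_width: 0.329
t 41.6 hole [ 0.5963 -0.1795  0.2719] F [-0.7   0.28  6.01] T [ 0.15 -0.02  0.08] x [ 1.    -0.024  0.002] z [ 0.013  0.475 -0.88 ] w 28.6
```

View pics/d24.png

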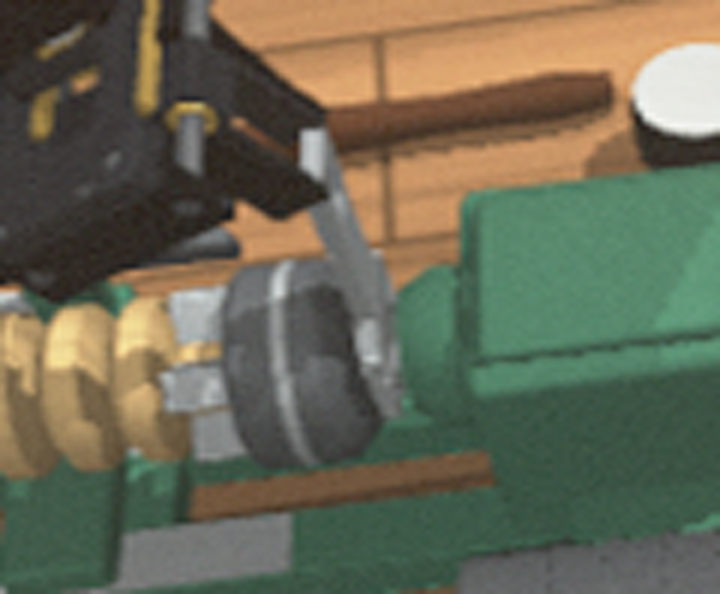

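```bash
python3 -m crank '{"dp":[[0,-0.012,-0.022],[0,-0.012,-0.022],[0,-0.012,-0.022],[0,0,0],[0,0,0],[0,0,0],[0,0,0],[0,0,0]],"delta_rot":[[0,0,0],[0,0,0],[0,0,0],[0,0,0],[0,0,0],[0,0,0],[0,0,0],[0,0,0]]}'
python3 -c "
from lt import *
lw()"
```

```text
time: 42.45
position: [0.5959, -0.177, 0.2773]
tool_rot: [-2.646, 0.032, -0.009]
ft_force: [-0.5, -0.6, 3.5]
grip_width: 0.325
t 42.45 hole [ 0.5961 -0.1797  0.2719] F [-0.53 -0.56  3.55] T [-0.14 -0.15 -0.02] x [ 1.    -0.025  0.001] z [ 0.012  0.475 -0.88 ] w 28.3
```

```bash
python3 -m crank '{"dp":[[0,-0.012,-0.022],[0,-0.012,-0.022],[0,0,0],[0,0,0],[0,0,0],[0,0,0],[0,0,0],[0,0,0]],"delta_rot":[[0,0,0],[0,0,0],[0,0,0],[0,0,0],[0,0,0],[0,0,0],[0,0,0],[0,0,0]]}'
python3 -c "
from lt import *
lw()"
```

```text
time: 43.25
position: [0.5958, -0.1771, 0.2774]
tool_rot: [-2.646, 0.033, -0.008]
ft_force: [-0.1, 0.2, -1.8]
grip_width: 0.327
t 43.25 hole [ 0.5959 -0.1798  0.2721] F [-0.15  0.24 -1.77] T [-0.66 -0.14 -0.05] x [ 1.    -0.025  0.   ] z [ 0.012  0.475 -0.88 ] w 28.4
```

```bash
python3 -m crank '{"dp":[[0,0,0],[0,0,0],[0,0,0],[0,0,0],[0,0,0],[0,0,0],[0,0,0],[0,0,0]],"delta_rot":[[0,0,0],[0,0,0],[0,0,0],[0,0,0],[0,0,0],[0,0,0],[0,0,0],[0,0,0]]}' 5 20
python3 - <<'E'
from lt import *
lw()
snap('wrist','w25.png'); im=cv2.imread('pics/w25.png');cv2.imwrite('pics/c25.png',cv2.resize(im[225:300,255:380],None,fx=6.4,fy=6.4,interpolation=cv2.INTER_CUBIC))
E
```

```text
time: 44.05
position: [0.5959, -0.177, 0.2778]
tool_rot: [-2.646, 0.032, -0.009]
ft_force: [-0.4, -0.8, 0.7]
grip_width: 0.573
t 44.05 hole [ 0.5961 -0.1797  0.2725] F [-0.44 -0.76  0.68] T [-0.56 -0.09  0.02] x [ 1.    -0.025  0.001] z [ 0.012  0.475 -0.88 ] w 49.8
```

View pics/c25.png

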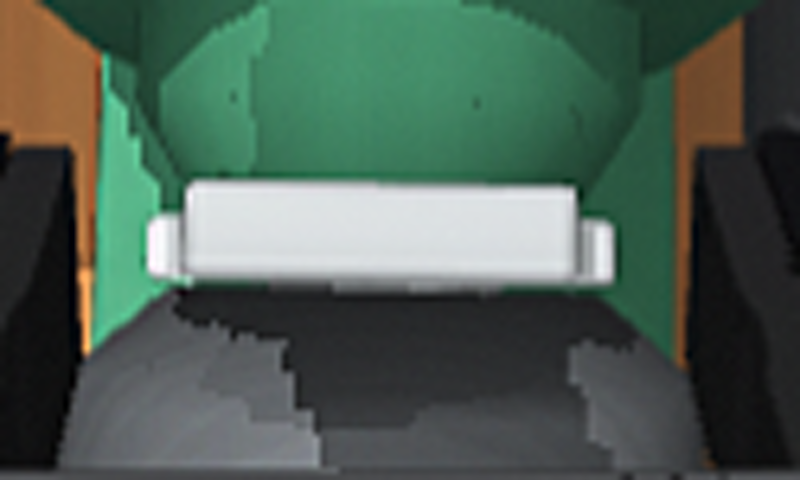

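```bash
python3 -m crank '{"dp":[[0,0,-0.5],[0,0,-1],[0,0,-1.5],[0,0,-1.5],[0,0,-2],[0,0,-2],[0,0,-2],[0,0,-1]],"delta_rot":[[0,0,0],[0,0,0],[0,0,0],[0,0,0],[0,0,0],[0,0,0],[0,0,0],[0,0,0]]}'
python3 -m crank '{"dp":[[0,0,0],[0,0,0],[0,0,0],[0,0,0],[0,0,0],[0,0,0],[0,0,0],[0,0,0]],"delta_rot":[[0,0,0],[0,0,0],[0,0,0],[0,0,0],[0,0,0],[0,0,0],[0,0,0],[0,0,0]]}'
python3 - <<'E'
from lt import *
st()
snap('wrist','w26.png'); im,c=snap('scene','s26.png');cv2.imwrite('pics/d26.png',cv2.resize(im[150:280,140:270],None,fx=4.6,fy=4.6,interpolation=cv2.INTER_CUBIC)); snap('top','t26.png')
E
```

```text
time: 44.9
position: [0.5947, -0.2332, 0.3813]
tool_rot: [-2.648, 0.033, -0.013]
ft_force: [-0.4, -0.1, 0.6]
grip_width: 0.573
time: 45.7
position: [0.5945, -0.2317, 0.379]
tool_rot: [-2.646, 0.032, -0.009]
ft_force: [0.6, -0.4, -1.1]
grip_width: 0.571
t 45.7 p [ 0.5945 -0.2317  0.379 ] F [ 0.6  -0.43 -1.1 ] T [-0.549 -0.087  0.023] w 49.65 q [ 0.72  0.47 -0.25  1.01 -0.34  1.88  0.39]
x [ 0.9997 -0.0246  0.0008] z [ 0.0124  0.4749 -0.8799]
```

View pics/w26.png

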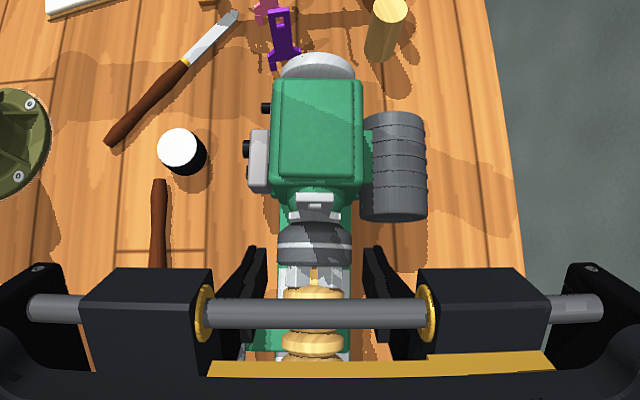

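View pics/d26.png

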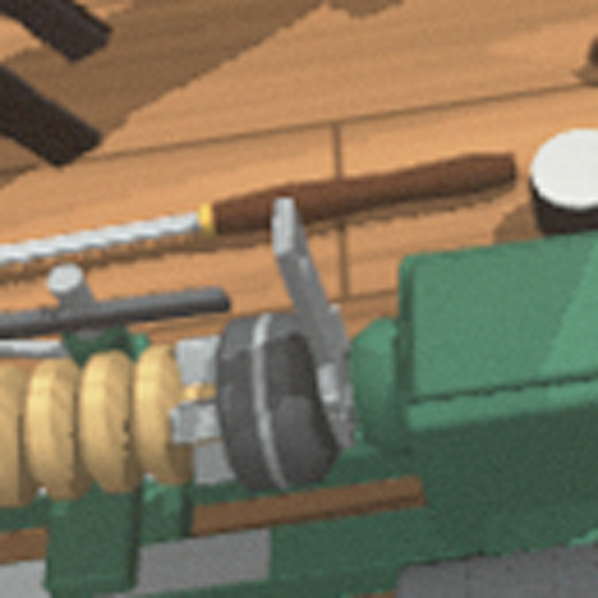

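```bash
python3 - <<'E'
from lt import *
def home(f,out,box,k):
    c=ci_of(f);im=cv2.imread('pics/'+f);x0,y0,x1,y1=box
    t=cv2.resize(im[y0:y1,x0:x1],None,fx=k,fy=k,interpolation=cv2.INTER_CUBIC);t0=t.copy()
    a=-.024;n=np.array([np.sin(a)*-1*0+.024*-1,-1,0.]);n/=np.linalg.norm(n);y=np.array([1,-.024,0]);y/=np.linalg.norm(y)
    hole=np.array([.596,-.1792,.271])
    S=lambda P:hole+(np.array(P)@np.stack([n,y,[0,0,1]]))/1000
    for x in(-4,4):
        q=((proj(c,S([[x,-16,22],[x,16,22],[x,16,-80],[x,29.5,-80],[x,29.5,-126],[x,16.5,-126],[x,16.5,-98],[x,-16.5,-98],[x,-16.5,-126],[x,-29.5,-126],[x,-29.5,-80],[x,-16,-80]]))-[x0,y0]+.5)*k-.5).round().astype(int)
        cv2.polylines(t,[q.reshape(-1,1,2)],True,(0,0,255) if x>0 else (0,255,255),1)
    cv2.imwrite('pics/'+out,np.hstack([t0,t]))
home('w26.png','h26w.png',(275,170,355,235),5)
home('s26.png','h26s.png',(190,185,230,255),8)
E
```

```text
(no output)
```

View pics/h26w.png

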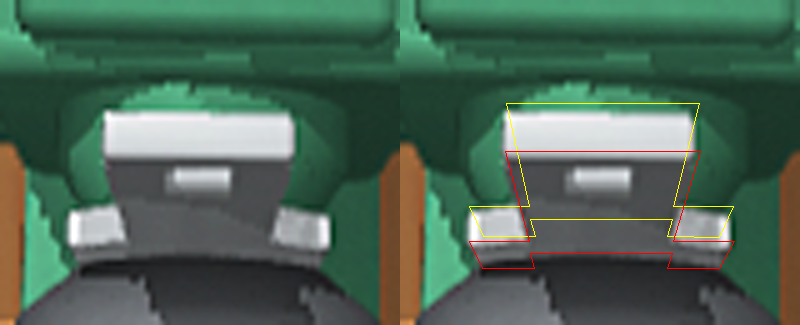

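View pics/h26s.png

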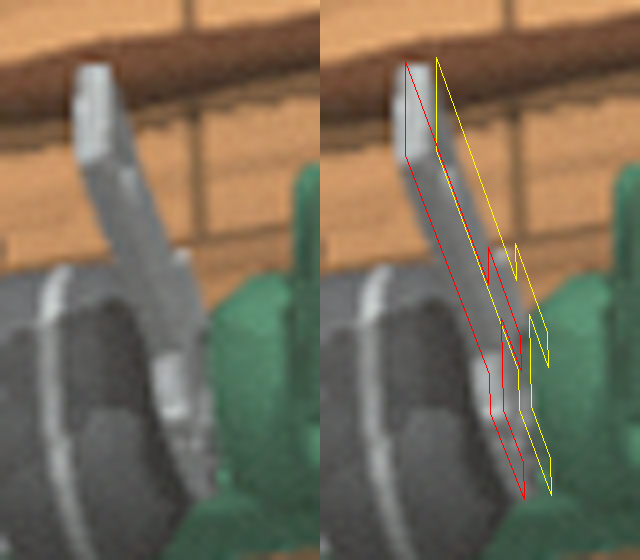

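View pics/t26.png

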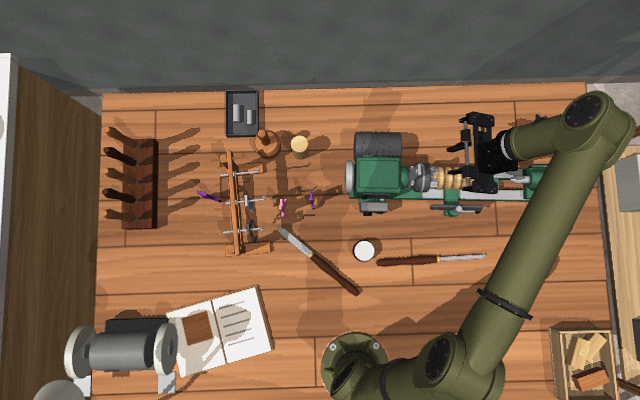

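```bash
python3 - <<'E'
from bench import ctrl
print(ctrl.close_job()); print(ctrl.get_state()['time'])
E
```

```text
the job is handed in; nothing more can be done
None
the job is handed in; nothing more can be done
```

The spindle spanner is off hook_a and standing released on the spindle flats. I handed the job in at about 46 s of the 72 s allowed. No verdict was reported.

- **Unhooking:** The first attempt touched the hook because the spanner sagged in the grip as it tilted. The wrist read -12.5 N vertically, against about -3.4 N when carrying the spanner free. That puts the contact with the hook at roughly 9 to 10 N, against the 12 N limit. I backed off, hung it up again and regripped with the tool leaning outwards. At about 38° of spanner tilt the hole then followed the upturn and cleared the barb with no force change I could see.
- **Placing:** I lowered it jaws down into the gap with no contact until it seated. Pressing it home peaked at about 12 N, against the 22 N limit. I eased that to under 2 N before opening the gripper, then backed off about 12 cm.
- **Last checks:** The spanner looks upright in the wrist and scene views, with the spindle inside the jaw. The tool reading at seating put the jaw's closed end about 19 mm above the flats point, where home is 18 and the limit is 20.5. The gripper was clear of everything, and the last top view showed nothing else visibly moved; I judged that by eye, not by measurement.
- **Disagreement:** The overlay of the home pose fits the wrist view to about 1 mm along the spindle. In the scene view it is off by about 3 to 4 mm, parallel to the spanner. That is more than the 2 mm calibration figure; I put most of it down to the scene camera, because the spanner is confined within the 13 mm gap.

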